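Gang-clamp the long handle blanks in the quick-release vise

TASK

Get the batch of beech handle blanks ready for drilling: open the half-shut vise wide by squeezing its quick-release lever against the post and sliding the jaw back, and lay all the long blanks side by side in a row on the bed, lengthwise across it and centred between the jaws. Then squeeze the lever again, slide the jaw up to the blanks, let the lever go so that it locks, and wind the crank clockwise until the row is clamped tight. Put the middle and the short blanks flat into their own rows of the little rack (the wider row is for the middle length, the narrower for the short), and leave the other things on the bench where they are.

Things in the scene. Friction and masses are not known exactly. Their poses are not given: they have to be found in the camera images.
- vise: small grey vise bolted down; origin under it at bench height, x along the slide to the fixed jaw, crank at -x, z up. Flat bed (two rails) 70 mm high, 52 mm wide; fixed jaw face at x = 105 mm; jaws 52 mm wide, 30 mm above the bed. The 2 or 3 long blanks go beside the fixed jaw, each with its origin at y = 0, z = 81 mm, length along y (ends overhang by 6 mm); the closing jaw shuts small gaps
- jaw_face (a point): middle of the moving jaw's rubber facing at bed height, axes as the vise; it stands at vise x = 5 mm + nut_block travel + 8 mm per turn of the crank, less what the rubber is pressed in. The gap to the fixed jaw is 27 to 54 mm at the start and 100 mm at most. The rubber gives 12 N per mm, 4 mm at most
- release_grip (a point): on the nut block behind the moving jaw, 135 mm high, moves with it; axes as the vise. Lever (-x side) and fixed post (+x side), 20 mm wide, 104 to 152 mm high; all else there is below 104 mm. Outer faces at rest: lever 31 mm on the -x side of this point, post 17 mm on the +x side; squeezed home (9 N) they are 34 mm apart, centred on this point. Pinch from above along x
- crank_knob (a point): middle of the crank's free-spinning black knob, 16 mm thick, 50 mm long, lying along vise x (the crank arm is at its +x end); it goes round crank_hub on a 35 mm circle. Pinch it from above across vise y, rather near its free end, keep the gripper's orientation and go round
- crank_hub (a point): point on the screw axis level with the middle of the knob, 88 mm above the bench; moves along with the jaw; its axes turn with the crank
- crank (a joint): turn of the crank, rad, 0 to 18.8, grows clockwise seen from the crank's end (about +x of the vise): knob at hub + 35 mm * (0, -sin, cos) in the vise frame. Starts at 0 to 0.8. A turn drives jaw and crank 8 mm towards the fixed jaw. Takes 3 N at the knob, stays where left. From first touch a third to half a turn more is tight
- nut_block (a joint): travel of nut block with jaw, lever and crank along the bed, 0 to 0.075 m, grows towards the fixed jaw. Slides (2 N) only while the lever is squeezed; let go, a pawl drops into a rack of 8 mm pitch, which may shift the block up to 4 mm either way
- release_lever (a joint): release lever, rad: 0 locked, 0.2 squeezed home to its stop, free above 0.13; springs back. About 0.1: the pawl rides on a tooth and drops in as the crank loads it
- rack: plywood board 94 x 174 mm, 10 mm thick, fixed, with two rows side by side, edged by lips 6 mm high and 6 mm thick; z up; rows run along its x, blanks lie in them with their length along its y
- middle_row (a point): centre of the floor of the wider row (72 mm along x, 60 mm along y: two middle blanks side by side, e.g. at x = -17 and +17 mm), 10 mm above the bench; axes of the rack. Blanks lie flat between the lips, origin 11 mm above this point; fingertips above 18 mm over the bench clear the lips
- short_row (a point): centre of the floor of the narrower row (72 mm along x, 48 mm along y, for two short blanks), 10 mm above the bench; axes of the rack; the rows' centres are 90 mm apart
- long_1: long beech blank: square bar 64 mm long, 22 x 22 mm in section, 50 g; origin at its middle, x along its length, any side may lie down. Blanks look alike but for length (64, 52, 40 mm) and lie scattered on the bench; some may be absent (None). Pinch it across its two ends
- long_2: long beech blank: square bar 64 mm long, 22 x 22 mm in section, 50 g; origin at its middle, x along its length, any side may lie down. Blanks look alike but for length (64, 52, 40 mm) and lie scattered on the bench; some may be absent (None). Pinch it across its two ends
- long_3: long beech blank: square bar 64 mm long, 22 x 22 mm in section, 50 g; origin at its middle, x along its length, any side may lie down. Blanks look alike but for length (64, 52, 40 mm) and lie scattered on the bench; some may be absent (None). Pinch it across its two ends
- middle_1: middle beech blank: square bar 52 mm long, 22 x 22 mm in section, 50 g; origin at its middle, x along its length, any side may lie down. Blanks look alike but for length (64, 52, 40 mm) and lie scattered on the bench; some may be absent (None). Pinch it across its two ends
- middle_2: middle beech blank: square bar 52 mm long, 22 x 22 mm in section, 50 g; origin at its middle, x along its length, any side may lie down. Blanks look alike but for length (64, 52, 40 mm) and lie scattered on the bench; some may be absent (None). Pinch it across its two ends
- short_1: short beech blank: square bar 40 mm long, 22 x 22 mm in section, 50 g; origin at its middle, x along its length, any side may lie down. Blanks look alike but for length (64, 52, 40 mm) and lie scattered on the bench; some may be absent (None). Pinch it across its two ends
- short_2: short beech blank: square bar 40 mm long, 22 x 22 mm in section, 50 g; origin at its middle, x along its length, any side may lie down. Blanks look alike but for length (64, 52, 40 mm) and lie scattered on the bench; some may be absent (None). Pinch it across its two ends
- jaw_pad: rubber facing of the moving jaw, the part that presses on the blanks (its face is at jaw_face; its origin lies at bench height below release_grip)
- glue_bottle: bystander: white squeeze bottle 158 mm high, 52 mm thick, origin under it
- oil_can: bystander: small pump oil can 147 mm high, 62 mm body, origin under it
- handle_0: bystander: black brush handle 58 x 14 x 10 mm lying beside the blanks, origin under it
- marker: bystander: capped marker 142 mm long, 18 mm high, lying near the front edge, origin under it
Mind the look-alikes: they are no part of the job. Leave any blue or purple look-alike of the middle_2 alone.

How it is judged:
By the outcome, as a careful person would: the job done as asked, in the order asked, and still so for the second after the job is handed in, with the robot touching nothing.
Of long_1, long_2, long_3 only 2 to 3 are there at a start; the rules pass over those that are not, and their reading is None.
Of middle_1, middle_2, short_1, short_2 only 3 to 4 are there at a start; the rules pass over those that are not, and their reading is None.
At some moment in a run one of middle_1, middle_2, short_1, short_2 may be knocked a few centimetres aside while the robot is not near it.
Once in a run the grip may slacken for a moment while it holds something.
It also fails if it takes over 210 s, if anything falls off the work surface, if the arm or the gripper's body presses on something with over 40 N, if the wrist force passes 120 N, or if a joint passes its speed limit or range.

ROBOT

A 6-joint arm with a two-finger parallel gripper is mounted at the origin on a cart in front of the work surface, level with it; the furniture and walls round the work are solid. World frame = base frame: x ahead of the robot, y to its left, z up, the work surface at z = 0. Lengths are in m, angles in rad, forces in N, time in s.
With the tool pointing down it reaches from about 0.425 to 0.95 m from the base axis. Payload 14.7 kg.
Tool frame: the origin (TCP) lies at the very end of the fingers, on their centre line; the grasp point (between the pads) lies 19 mm behind it; z points along the fingers, y is the direction in which the jaws open and shut (so a half turn about z gives the same grasp; the last joint's range is limited). The gripper opens to 85 mm and grips with 20 to 120 N. Pads are 22 mm wide; open, the fingers measure 114 mm over their backs; the gripper's body (76 mm by 85 mm) begins 54 mm behind the grasp point. The pads swing forward as they close: fully open they stand 13 mm farther back than shut.
Start: joints at [-1.256, 0.48, 1.596, -0, 1.065, -0.047], TCP at [0.23, -0.608, 0.206] pointing down, gripper open.
Joint ranges: [-2.75, 2.75], [-0.82, 2.05], [0.23, 2.67], [-1.56, 4.7], [0.09, 2.69], [-2.92, 2.92]. Speed limits (rad/s): [1.89, 1.89, 2.39, 3.01, 3.01, 3.01].

INTERFACE

Orientations are given as [roll, pitch, yaw] about the fixed x, y, z axes, in that order (R = Rz(yaw) Ry(pitch) Rx(roll)).
In Python, from cell import sensors, viewer, r, models gives the robot as it stands. The module is installed in compiled form; this text tells all that it offers.
- The arm moves only by the shell command python3 -m creep 'ROWS' [OPENING] [FORCE]. ROWS is JSON, a list of rows, each an object with "delta_pos": the shift along the world's x, y, z in mm, a list of three; "rot": the turn, a rotation vector about the world's x, y, z in rad, a list of three. In form: [{"delta_pos": [dx, dy, dz], "rot": [rx, ry, rz]}, ...]. A call has 1 to 8 rows; each row shifts and turns the commanded pose from where the row before left it; what a row does not reach is not made up. A row lasts 1/12 s, in which the tool goes at most 41.7 mm and 7.16 degrees, less where a joint would pass 70% of its speed; a pose out of reach is approached as far as the arm can. A call is refused whole if a number of a shift passes 41.7 or a number of a turn 0.125, either way. A call with a gripper value outside its range is refused whole. OPENING is the opening in per cent of the stroke, from 0 (shut) to 100 (fully open), set as the call begins (- or left out, the last holds). The fingers move at their own pace and stop on an object; FORCE is the grip in N (left out, the last holds). Time passes only in rows, so rows that do not move let the fingers close. It gives the time, the measured TCP pose, the force and the opening at its end, in the units of the state.
- sensors.sense(): the state, without advancing time (a new reading comes with each control period).
- viewer.capture(name): name is "scene" or "top" or "wrist"; returns a dict with "img" (384x512x3 uint8, red, green, blue), "fx", "fy", "cx", "cy" (pixels), "origin" and "attitude" of the camera in the world. Camera axes: x right, y down, z forward; pixel columns grow to the right and rows downward; lengths in m; the calibration is good to about 2 mm. A picture is of the moment at which its call begins. There is no depth.
- r.close_job(): hands the job in, once; it reports no verdict.
Trained networks look in a picture, given as the dict that the camera call returned (one of the last four; its "shot" number tells which), for a name from the list of things; names that differ only in an ending like _2 or _b are one class to them, and where a whole thing is asked for, a point or a joint stands for the part that bears it (a point fixed in the world has none). Each returns a list of dicts, best first, with "score" (0 to 1); they miss things now and then, are a little off and sometimes report something else, mostly with a low value. They report only what shows in the picture. A call takes as long as a camera call. They do not tell look-alikes from the thing itself.
- models.trace(picture, name): "mask" (384x512 bool, what is visible of it) and "bbox" ([left, top, width, height] in pixels, round what is visible of it).
The state is a dict: "clock": time; "joints": joint angles; "joint_velocities": joint speeds; "joint_torque": joint torques, N m; "eef_pos": TCP position; "tcp_rot": TCP orientation; "ft_force": force on the tool from outside, world axes, zero at the start; "torque": the same for the moment, N m; "width": finger opening in m.
Only numpy, scipy, OpenCV 4.12 (cv2) and the standard library are available. Lean on these libraries where they do the work, as an engineer would, in place of code of your own. Each camera call takes 0.05 s, during which the arm holds its last target.

## Working session

There is one attempt and no reset: what is moved stays moved. The work goes in short steps, Python scripts to look and compute and a shell command to move; the robot and the scene stay as the last step left them, time stands still between calls to the robot, and variables do not carry over. Pictures are saved under pics/ and viewed, and the job is handed in when it is done.

```bash
mkdir -p pics
cat > h.py <<'E'
import numpy as np, cv2
from cell import sensors, viewer, r, models
def save(p,name,crop=None,scale=1):
    im=p['img'][:,:,::-1].copy()
    if crop: x,y,w,h=crop; im=im[y:y+h,x:x+w]
    if scale!=1: im=cv2.resize(im,None,fx=scale,fy=scale,interpolation=cv2.INTER_CUBIC)
    cv2.imwrite('pics/'+name,im)
def Rm(p):
    from scipy.spatial.transform import Rotation as R
    a=np.array(p['attitude'])
    if a.shape==(3,3): return a
    if a.size==4: return R.from_quat(a).as_matrix()
    return R.from_euler('xyz',a).as_matrix()
def px2w(p,uv,z):
    uv=np.atleast_2d(np.array(uv,float)); 
    d=np.c_[(uv[:,0]-p['cx'])/p['fx'],(uv[:,1]-p['cy'])/p['fy'],np.ones(len(uv))]@Rm(p).T
    o=np.array(p['origin']); t=(z-o[2])/d[:,2]
    return o+d*t[:,None]
def w2px(p,X):
    X=np.atleast_2d(X); c=(X-np.array(p['origin']))@Rm(p)
    return np.c_[c[:,0]/c[:,2]*p['fx']+p['cx'],c[:,1]/c[:,2]*p['fy']+p['cy']]
E
python3 - <<'E'
from h import *
print(sensors.sense())
for n in ['top','scene']:
    p=viewer.capture(n); save(p,n+'0.png',scale=1.5); print(n,p['origin'],p['attitude'],p['fx'],p['cx'],p['cy'])
E
```

```text
{'clock': 0.0, 'joints': array([-1.25561382e+00,  4.80817861e-01,  1.59687332e+00, -2.22809252e-05,
        1.06511429e+00, -4.66057229e-02]), 'joint_velocities': array([ 0.00177411, -0.00134404,  0.00093647,  0.00023093, -0.00082914,
        0.0007691 ]), 'joint_torque': array([-2.97928724e-03, -9.50654340e+01, -4.30190313e+01, -2.89231702e-04,
        1.19741537e-02,  1.63027948e-05]), 'eef_pos': array([ 0.22993524, -0.60749166,  0.20498169]), 'tcp_rot': array([-3.14038024e+00, -3.70459993e-05,  3.61799016e-01]), 'ft_force': array([ 0.28151704, -0.66694635,  0.20619   ]), 'torque': array([0.01453346, 0.0151434 , 0.08864929]), 'width': 0.08547573619922419}
top [0.2852614  0.12284187 1.62502076] [-2.95058387 -0.00925456 -1.56279715] 465.79180488275625 258.9692226712586 188.16646912663526
scene [-0.10460286  0.92037107  0.60120216] [-2.03036332  0.02323693 -2.46455166] 388.68375956092973 254.33245262690252 194.87574136765912
```

View pics/top0.png

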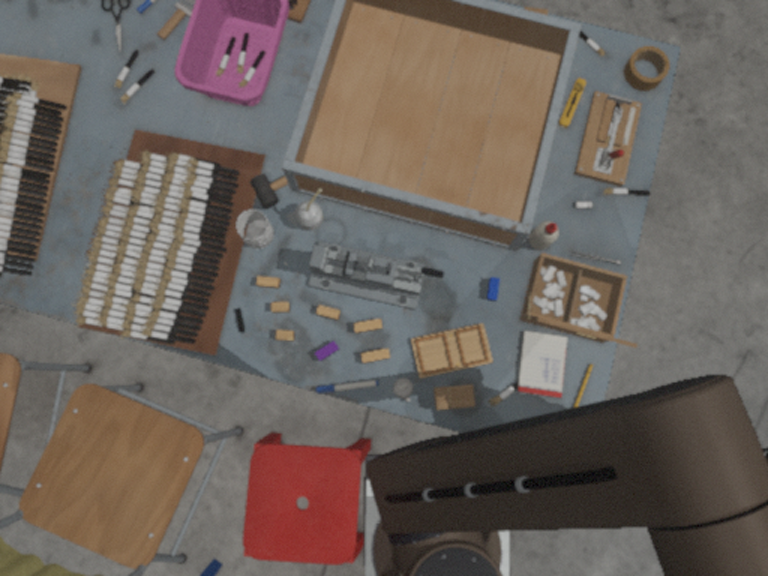

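View pics/scene0.png

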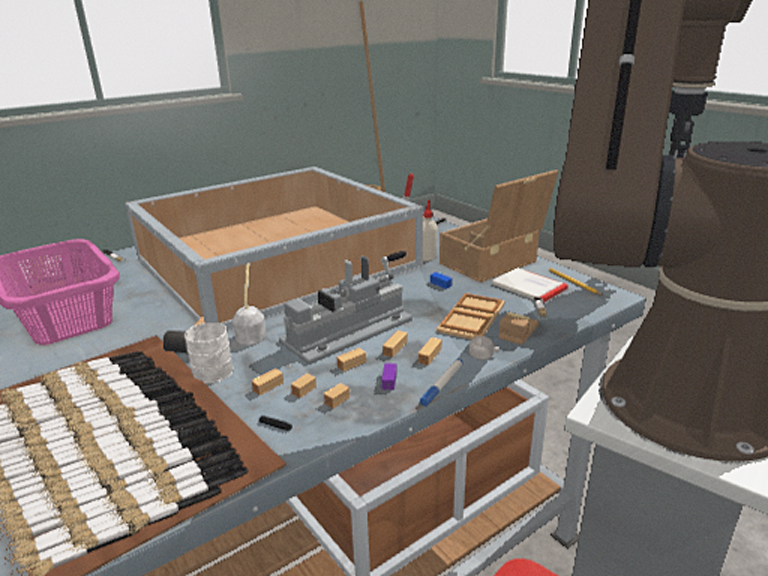

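```bash
cat > det.py <<'E'
from h import *
def rect(p,m,z):
    cs,_=cv2.findContours(m.astype(np.uint8),cv2.RETR_EXTERNAL,cv2.CHAIN_APPROX_NONE)
    c=max(cs,key=cv2.contourArea)[:,0,:]
    W=px2w(p,c,z)[:,:2]*1000
    (cx,cy),(w,h),a=cv2.minAreaRect(W.astype(np.float32))
    if w<h: w,h=h,w; a+=90
    return round(cx,1),round(cy,1),round(w,1),round(h,1),round((a+90)%180-90,1)
E
python3 - <<'E'
from det import *
p=viewer.capture('top'); save(p,'top1.png',(150,150,220,140),3.5)
q=viewer.capture('scene'); save(q,'scene1.png',(150,150,250,150),3.2)
for n in ['long_1','middle_1','short_1','handle_0','rack','vise','jaw_pad','crank_knob','release_lever','glue_bottle','oil_can','marker']:
  for pp,nm in ((p,'top'),(q,'scene')):
    for d in models.trace(pp,n):
        if d['score']>.2: print(nm,n,round(d['score'],2),[int(x) for x in d['bbox']],rect(pp,d['mask'],0.022 if '_1' in n else 0.01))
E
```

```text
top long_1 0.41 [240, 233, 19, 9] (423.3, 142.5, 63.3, 23.6, -78.2)
top long_1 0.28 [355, 144, 13, 22] (713.0, -254.6, 78.7, 52.6, -44.7)
scene long_1 0.62 [254, 217, 16, 20] (482.6, 168.7, 90.6, 35.9, -79.4)
scene long_1 0.55 [277, 226, 18, 18] (414.0, 151.9, 99.5, 42.1, -78.7)
top middle_1 0.53 [210, 229, 11, 12] (433.9, 252.0, 52.0, 24.0, -55.5)
top middle_1 0.51 [169, 187, 14, 6] (591.4, 392.2, 52.7, 24.9, -89.4)
top middle_1 0.45 [355, 145, 13, 22] (713.8, -253.6, 68.5, 45.1, -44.9)
scene middle_1 0.76 [170, 244, 19, 18] (582.8, 397.9, 74.7, 48.7, -87.5)
scene middle_1 0.69 [252, 241, 11, 18] (424.7, 262.1, 77.6, 23.9, -52.5)
scene middle_1 0.68 [288, 180, 14, 13] (569.1, -118.0, 90.3, 49.1, -55.5)
scene middle_1 0.59 [224, 229, 21, 16] (514.7, 260.6, 65.9, 48.3, 80.7)
top short_1 0.61 [185, 215, 8, 12] (470.6, 352.5, 45.1, 27.7, -89.5)
top short_1 0.49 [179, 201, 12, 10] (533.3, 362.0, 45.5, 28.1, -89.5)
top short_1 0.38 [205, 159, 90, 45] (609.8, 148.6, 312.6, 113.1, 77.8)
scene short_1 0.54 [192, 248, 15, 16] (527.3, 370.6, 62.2, 39.1, -82.8)
scene short_1 0.48 [215, 253, 16,
[... 812 characters left out ...]
62 [212, 196, 8, 12] (734.9, 98.5, 71.0, 26.9, -45.8)
top crank_knob 0.56 [279, 180, 16, 7] (622.2, 11.4, 51.5, 20.0, 82.3)
scene crank_knob 0.55 [258, 166, 12, 6] (762.1, -201.2, 63.6, 31.8, 89.5)
top glue_bottle 0.85 [357, 144, 12, 22] (715.5, -256.1, 71.2, 48.1, -46.4)
scene glue_bottle 0.82 [282, 131, 9, 44] (811.3, -422.4, 504.1, 41.0, -55.5)
top oil_can 0.72 [210, 203, 10, 7] (524.3, 253.4, 54.5, 24.8, 76.4)
top oil_can 0.52 [198, 134, 19, 20] (758.7, 305.3, 72.0, 62.7, 27.4)
scene oil_can 0.75 [153, 178, 23, 51] (838.5, 239.0, 294.3, 64.4, -35.7)
top marker 0.63 [207, 254, 45, 8] (353.8, 209.6, 141.8, 21.4, -82.2)
scene marker 0.71 [278, 242, 27, 25] (353.3, 207.2, 148.0, 20.5, -81.3)
```

View pics/top1.png

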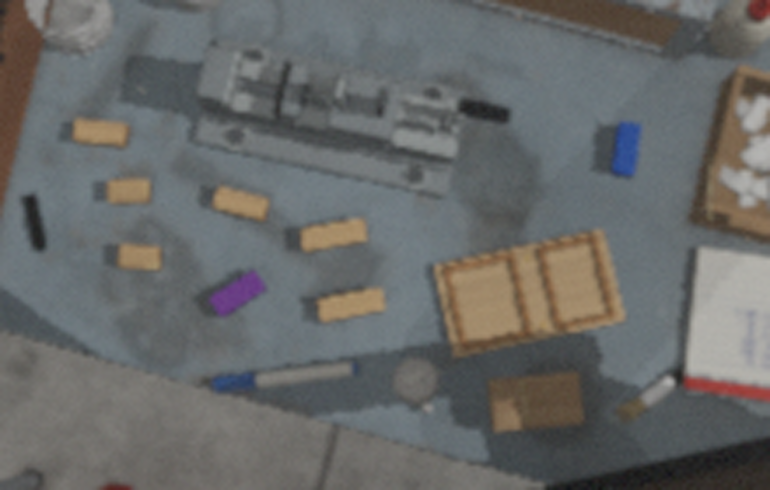

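View pics/scene1.png

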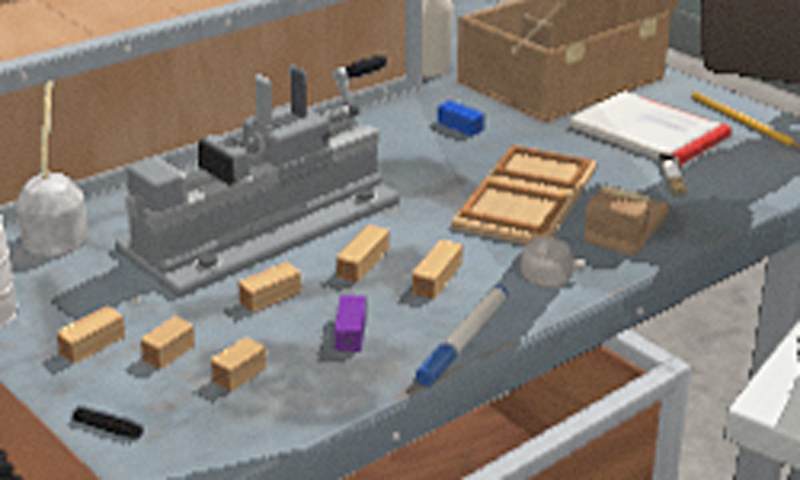

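```bash
python3 -m creep '[{"delta_pos":[20,25,30],"rot":[0,0,0]},{"delta_pos":[28,33,28],"rot":[0,0,0]},{"delta_pos":[28,33,28],"rot":[0,0,0]},{"delta_pos":[28,33,28],"rot":[0,0,0]},{"delta_pos":[28,33,28],"rot":[0,0,0]},{"delta_pos":[28,33,28],"rot":[0,0,0]},{"delta_pos":[28,33,28],"rot":[0,0,0]},{"delta_pos":[28,33,0],"rot":[0,0,0]}]'
python3 -m creep '[{"delta_pos":[10,40,0],"rot":[0,0,-0.07]},{"delta_pos":[10,40,0],"rot":[0,0,-0.07]},{"delta_pos":[10,40,0],"rot":[0,0,-0.07]},{"delta_pos":[10,40,0],"rot":[0,0,-0.07]},{"delta_pos":[10,40,0],"rot":[0,0,-0.07]},{"delta_pos":[10,40,0],"rot":[0,0,-0.07]},{"delta_pos":[10,40,0],"rot":[0,0,-0.07]},{"delta_pos":[10,40,0],"rot":[0,0,-0.08]}]'
python3 - <<'E'
from h import *
p=viewer.capture('wrist'); save(p,'w0.png',scale=1.5); s=sensors.sense();print(p['origin'],p['attitude'],p['fx'],s['eef_pos'],s['tcp_rot'],s['joints'],s['clock'])
E
```

```text
clock: 2.07
eef_pos: [0.4134, -0.3927, 0.3746]
tcp_rot: [3.135, -0.002, 0.361]
ft_force: [0.8, -1.3, 0.9]
width: 0.0855
clock: 2.73
eef_pos: [0.4918, -0.0704, 0.3702]
tcp_rot: [-3.142, -0.001, -0.212]
ft_force: [1.5, -0.2, -0.9]
width: 0.0852
[ 0.56135779 -0.08548702  0.53908598] [ 2.85796699e+00  7.45507662e-04 -1.78277699e+00] 271.1737647335118 [ 0.49317553 -0.06394587  0.3701731 ] [-3.13820656e+00 -5.42546505e-04 -2.21054977e-01] [-0.19260606  0.12302888  1.69975985  0.00347974  1.31816674  1.59837563] 2.7833
```

View pics/w0.png

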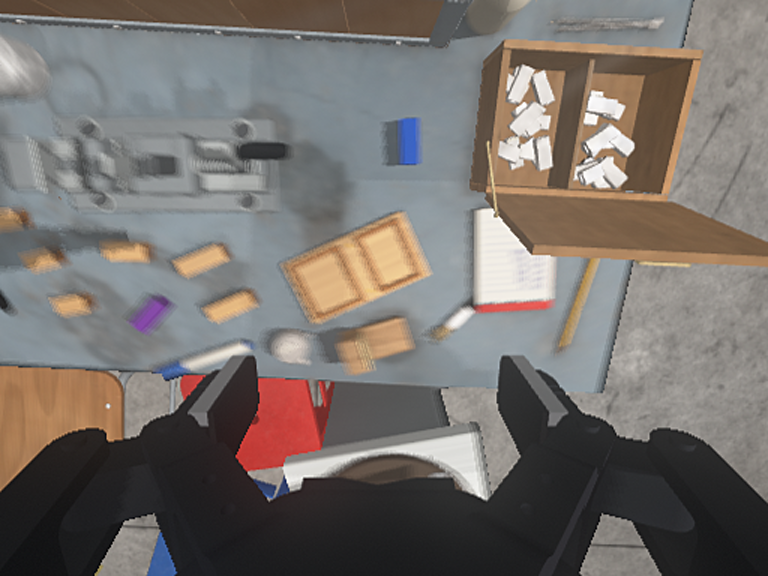

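```bash
python3 -m creep '[{"delta_pos":[0,41,0],"rot":[0,0,0]},{"delta_pos":[0,41,0],"rot":[0,0,0]},{"delta_pos":[0,41,0],"rot":[0,0,0]},{"delta_pos":[0,41,0],"rot":[0,0,0]},{"delta_pos":[0,30,0],"rot":[0,0,0]},{"delta_pos":[0,0,0],"rot":[0,0,0]},{"delta_pos":[0,0,0],"rot":[0,0,0]},{"delta_pos":[0,0,0],"rot":[0,0,0]}]'
python3 - <<'E'
from h import *
p=viewer.capture('wrist'); save(p,'w1.png',scale=1.5); s=sensors.sense();print(p['origin'],p['attitude'],s['eef_pos'],s['tcp_rot'],s['clock'])
import pickle; pickle.dump(p,open('w1.pkl','wb'))
t=viewer.capture('top');pickle.dump(t,open('t1.pkl','wb'))
E
```

```text
clock: 3.45
eef_pos: [0.4918, 0.1215, 0.3699]
tcp_rot: [3.141, -0.0, -0.207]
ft_force: [-0.8, -0.8, 0.0]
width: 0.0856
[0.56145884 0.10663411 0.53871581] [ 2.85732210e+00  3.88393158e-04 -1.77853124e+00] [0.49183164 0.12096775 0.36985828] [ 3.14125379e+00  1.14165285e-05 -2.08455740e-01] 3.5
```

View pics/w1.png

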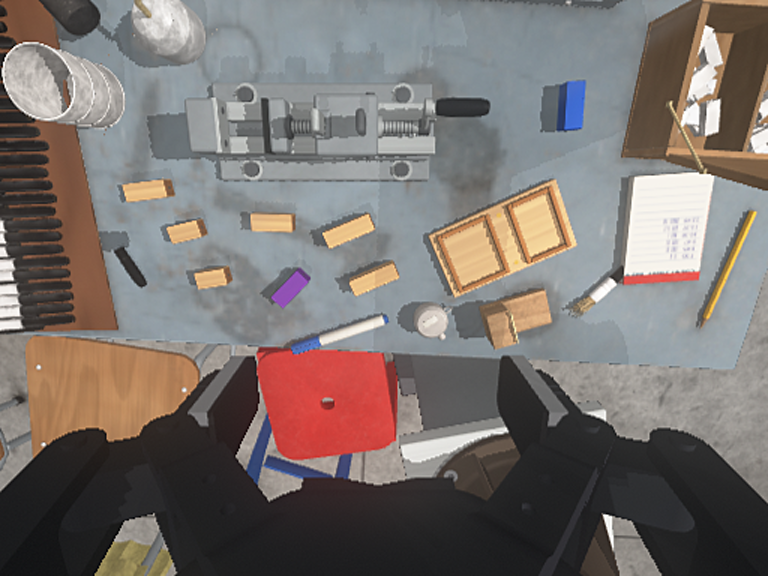

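Run:
```python
from det import *
import pickle
p=pickle.load(open('w1.pkl','rb')); save(p,'w1v.png',(115,45,220,80),3.6); save(p,'w1b.png',(75,110,210,100),3.6)
p=viewer.capture('wrist')
for n in ['long_1','middle_1','short_1','rack','crank_knob','release_lever','jaw_pad']:
    for d in models.trace(p,n):
        if d['score']>.2: print(n,round(d['score'],2),[int(x) for x in d['bbox']],rect(p,d['mask'],0.022 if '_1' in n else 0.01))
```

```text
long_1 0.89 [232, 174, 33, 19] (429.3, 142.2, 66.8, 28.1, -77.0)
long_1 0.88 [214, 146, 27, 19] (497.0, 159.8, 62.1, 22.1, -77.6)
long_1 0.38 [75, 164, 23, 27] (507.8, 447.8, 56.9, 17.8, 13.8)
long_1 0.21 [109, 145, 31, 18] (537.9, 359.8, 51.9, 25.2, -89.8)
middle_1 0.93 [79, 120, 34, 14] (596.0, 390.0, 62.2, 22.3, 84.8)
middle_1 0.84 [182, 179, 25, 27] (438.7, 251.0, 57.6, 22.3, -55.5)
middle_1 0.7 [168, 142, 29, 15] (526.2, 249.8, 55.7, 22.6, 78.0)
middle_1 0.63 [369, 50, 23, 34] (585.1, -128.4, 53.1, 29.8, -9.1)
short_1 0.74 [110, 146, 30, 16] (538.6, 360.7, 50.6, 21.3, -86.1)
short_1 0.67 [128, 179, 28, 12] (473.1, 347.0, 46.7, 24.3, 87.7)
rack 0.66 [287, 119, 96, 76] (441.6, -34.1, 175.1, 95.1, -77.0)
crank_knob 0.93 [287, 61, 41, 16] (611.6, -7.3, 66.6, 24.8, 78.0)
crank_knob 0.43 [174, 61, 153, 42] (611.5, 100.1, 273.0, 73.0, 78.0)
crank_knob 0.35 [124, 52, 201, 68] (613.4, 147.2, 366.5, 114.7, 78.0)
crank_knob 0.23 [174, 66, 7, 39] (638.5, 230.1, 61.2, 9.5, -11.6)
release_lever 0.62 [88, 0, 50, 42] (758.6, 310.1, 82.9, 63.4, 78.0)
release_lever 0.56 [239, 73, 4, 20] (619.3, 117.2, 28.7, 10.9, -12.6)
release_lever 0.46 [289, 63, 36, 12] (611.0, -6.3, 64.9, 19.9, 78.0)
jaw_pad 0.6 [216, 142, 27, 22] (495.0, 160.1, 67.3, 24.0, -79.1)
jaw_pad 0.48 [172, 67, 10, 36] (638.4, 229.9, 61.5, 9.8, -9.3)
jaw_pad 0.48 [276, 65, 48, 25] (604.7, 6.1, 83.7, 38.6, 82.0)
jaw_pad 0.22 [121, 53, 204, 65] (612.5, 146.8, 365.1, 113.1, 78.0)
```

View pics/w1v.png

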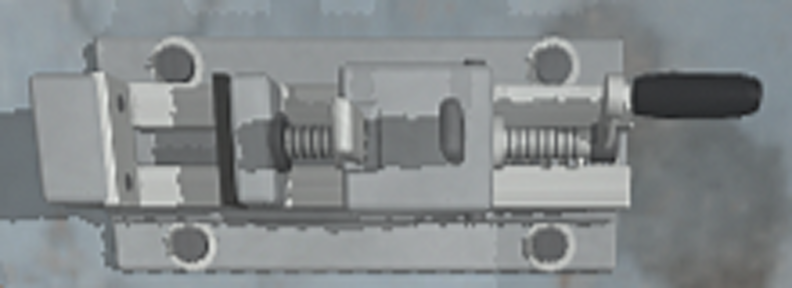

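View pics/w1b.png

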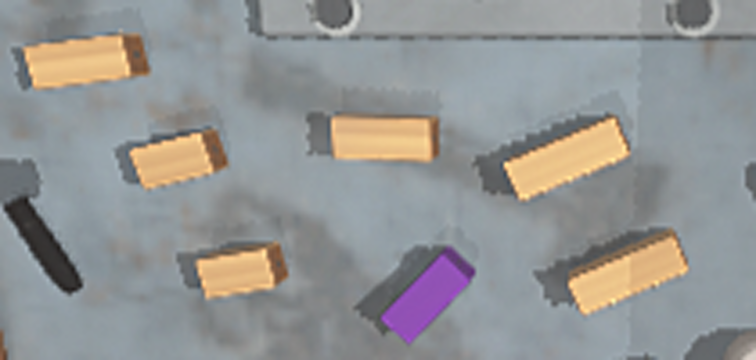

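Run:
```python
from det import *
import pickle
p=pickle.load(open('w1.pkl','rb')); save(p,'w1v2.png',(120,60,70,50),11); save(p,'w1v3.png',(205,55,75,50),10)
```

```text
(no output)
```

View pics/w1v2.png

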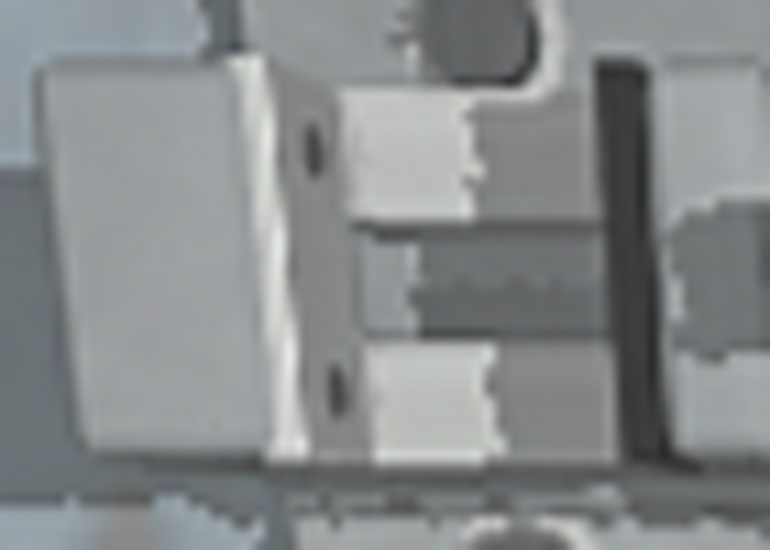

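View pics/w1v3.png

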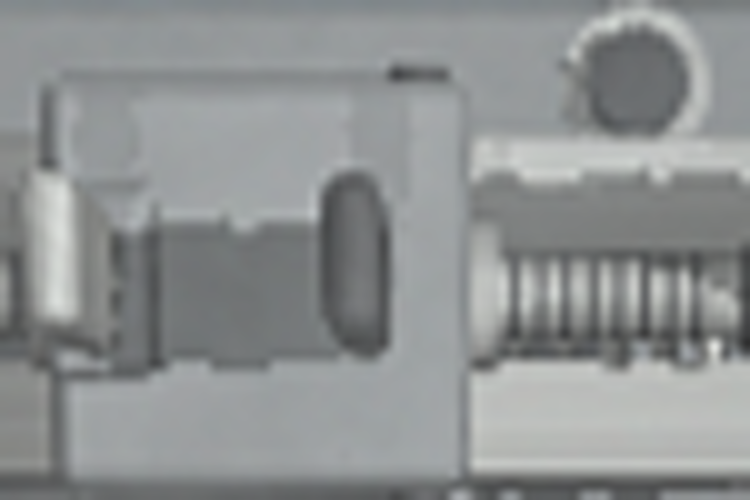

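```bash
cat > fit.py <<'E'
from det import *
import pickle
from scipy.optimize import least_squares
p=pickle.load(open('w1.pkl','rb'))
def V(q,P):
    c,s=np.cos(q[2]),np.sin(q[2]); P=np.array(P,float)
    return np.c_[q[0]+c*P[:,0]-s*P[:,1],q[1]+s*P[:,0]+c*P[:,1],P[:,2]]
def model(q): # mm ; q X,Y,yaw,jf,post_outer,lever_outer
    return [(105,-26,70),(105,26,70),(q[3],-26,100),(q[3],26,100),(q[4],0,152),(q[5],0,152)]
obs=np.array([(150.9,68.2),(153.8,102),(174.1,65.6),(176.4,102),(208,81.3),(244,81.3)])
def res(q): return (w2px(p,V(q,model(q))/1000)-obs).ravel()
sol=least_squares(res,[612,150,1.36,60,20,-30]); q=sol.x
if __name__=='__main__':
    print(q.round(3)); print(res(q).reshape(-1,2).round(2))
    print('rp',V(q,[((q[4]-17+q[5]+31)/2,0,135)]), 'q4-q5',q[4]-q[5])
    pts=w2px(p,V(q,[(105,-26,100),(105,26,100)])/1000); print(pts)
    k=px2w(p,[(307.5,69)],0.123); print('knob',k)
E
python3 fit.py
```

```text
[612.313 152.71    1.347  59.926   2.46  -45.307]
[[ 0.05 -0.2 ]
 [-0.06  0.43]
 [ 0.07 -0.25]
 [-0.07  0.23]
 [ 0.01 -0.38]
 [-0.    0.24]]
rp [[609.11176714 138.64598494 135.        ]] q4-q5 47.767417359597424
[[143.7378765   64.8138959 ]
 [146.96842016 101.73496622]]
knob [[0.60292745 0.01750993 0.123     ]]
```

```bash
python3 -m creep '[{"delta_pos":[29,4.5,-30],"rot":[0,0,-0.015]},{"delta_pos":[29,4.5,-30],"rot":[0,0,0]},{"delta_pos":[29,4.5,-30],"rot":[0,0,0]},{"delta_pos":[30,4.5,-30],"rot":[0,0,0]},{"delta_pos":[0,0,-30],"rot":[0,0,0]},{"delta_pos":[0,0,0],"rot":[0,0,0]},{"delta_pos":[0,0,0],"rot":[0,0,0]},{"delta_pos":[0,0,0],"rot":[0,0,0]}]'
python3 - <<'E'
from h import *
import pickle
p=viewer.capture('wrist'); save(p,'w2.png',scale=1.5);pickle.dump(p,open('w2.pkl','wb'))
t=pickle.load(open('t1.pkl','rb'))
for z in (.1,.15,.2): print(px2w(t,[(197,110),(350,160)],z).round(3))
from fit import *
for X in [(-14.4,0,104),(-14.4,0,152),(2.5,0,152),(-45.3,0,152)]: print(w2px(p,V(q,[X])/1000)*1.5)
E
```

```text
clock: 4.62
eef_pos: [0.6077, 0.1395, 0.2228]
tcp_rot: [-3.141, -0.001, -0.223]
ft_force: [-0.6, -0.5, 1.6]
width: 0.0849
[[ 0.852  0.327  0.1  ]
 [ 0.68  -0.196  0.1  ]]
[[ 0.834  0.32   0.15 ]
 [ 0.667 -0.185  0.15 ]]
[[ 0.815  0.313  0.2  ]
 [ 0.654 -0.175  0.2  ]]
[[336.34951529 127.0528607 ]]
[[331.07106874 121.70654269]]
[[311.96487461 121.37708678]]
[[365.98567467 122.30858951]]
```

View pics/w2.png

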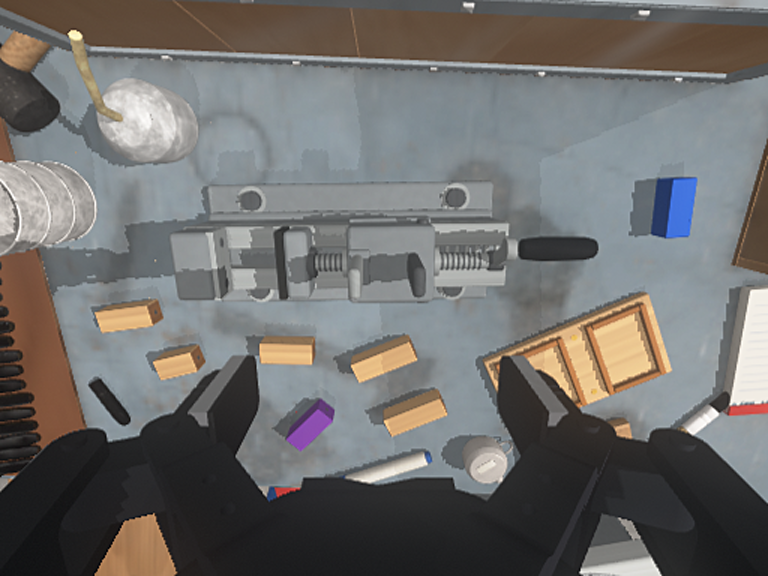

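Run:
```python
from fit import *
p=pickle.load(open('w2.pkl','rb'));print(p['origin'])
print((w2px(p,V(q,[(-14.4,0,104),(2.5,0,152),(-45.3,0,152),(105,-26,70),(105,26,70),(q[3],-26,100),(q[3],26,100)])/1000)*1.5).round(1))
save(p,'w2v.png',(110,140,190,65),4)
```

```text
[0.67696442 0.1234903  0.39174097]
[[378.2 268.9]
 [350.7 287.2]
 [428.6 287.3]
 [227.  226.6]
 [233.5 289.7]
 [274.8 232.3]
 [279.7 301.1]]
```

View pics/w2v.png

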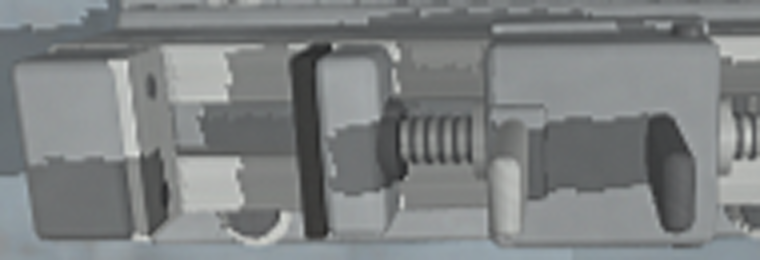

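```bash
python3 -m creep '[{"delta_pos":[0,0,-35],"rot":[0,0,0]},{"delta_pos":[0,0,-35],"rot":[0,0,0]},{"delta_pos":[0,0,-30],"rot":[0,0,0]},{"delta_pos":[0,0,-4],"rot":[0,0,0]},{"delta_pos":[0,0,0],"rot":[0,0,0]},{"delta_pos":[0,0,0],"rot":[0,0,0]}]'
python3 -m creep '[{"delta_pos":[0,0,0],"rot":[0,0,0]},{"delta_pos":[0,0,0],"rot":[0,0,0]},{"delta_pos":[0,0,0],"rot":[0,0,0]},{"delta_pos":[0,0,0],"rot":[0,0,0]},{"delta_pos":[0,0,0],"rot":[0,0,0]},{"delta_pos":[0,0,0],"rot":[0,0,0]}]' 30 30
```

```text
clock: 5.17
eef_pos: [0.6088, 0.1397, 0.1198]
tcp_rot: [-3.141, -0.003, -0.223]
ft_force: [0.3, -0.2, 0.0]
width: 0.0853
clock: 5.67
eef_pos: [0.6103, 0.1406, 0.124]
tcp_rot: [-3.138, -0.007, -0.223]
ft_force: [-20.1, 3.9, 76.8]
width: 0.0283
```

Run:
```python
from h import *
p=viewer.capture('scene'); save(p,'s2.png',(170,130,130,110),6); print(sensors.sense())
p=viewer.capture('wrist'); save(p,'w3.png',scale=1.5)
```

```text
{'clock': 5.7167, 'joints': array([1.77652530e-01, 5.31221120e-01, 1.73737774e+00, 7.40628837e-04,
       8.65132435e-01, 1.97123477e+00]), 'joint_velocities': array([ 0.00113835, -0.00155672, -0.00025782, -0.0020021 , -0.00355329,
        0.00089108]), 'joint_torque': array([ -4.39207882, -47.73959756, -24.65372443,  -0.91820162,
        -7.23424315,  -0.33908347]), 'eef_pos': array([0.61031316, 0.14059102, 0.12405981]), 'tcp_rot': array([-3.1380055 , -0.00701807, -0.22327661]), 'ft_force': array([-19.09354643,   3.22250191,  80.10560539]), 'torque': array([-0.98003919,  3.5695031 , -0.31892886]), 'width': 0.028125251999603782}
```

View pics/s2.png

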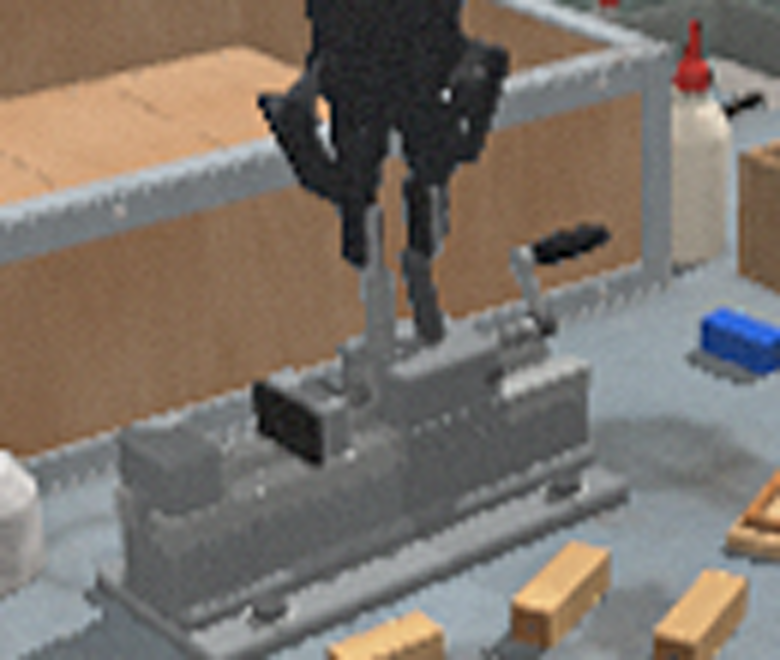

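View pics/w3.png

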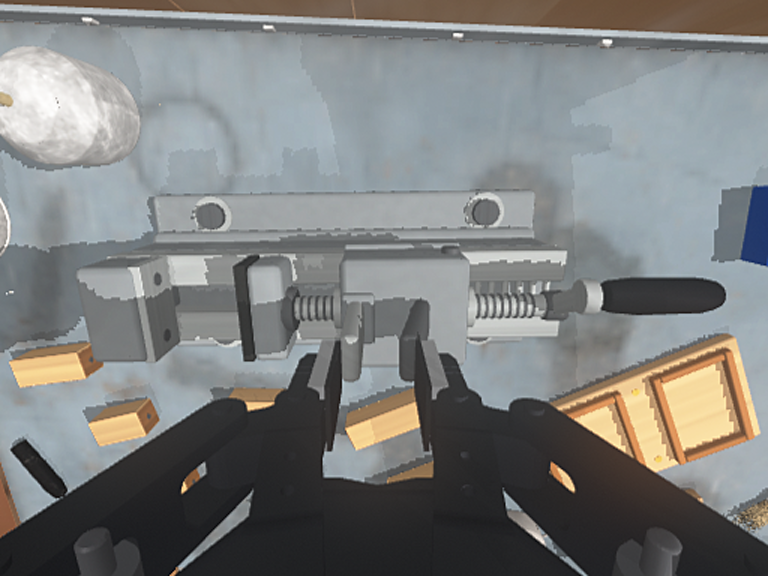

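```bash
python3 -m creep '[{"delta_pos":[0,0,4],"rot":[0,0,0]},{"delta_pos":[0,0,3],"rot":[0,0,0]},{"delta_pos":[0,0,0],"rot":[0,0,0]},{"delta_pos":[0,0,0],"rot":[0,0,0]}]' 35 20
```

```text
clock: 6.1
eef_pos: [0.6085, 0.1397, 0.1255]
tcp_rot: [-3.14, -0.002, -0.223]
ft_force: [-3.8, -1.1, 19.2]
width: 0.03
```

Run:
```python
from h import *
p=viewer.capture('wrist'); save(p,'w4.png',(180,150,160,150),5)
p=viewer.capture('scene'); save(p,'s4.png',(210,140,60,70),10)
```

```text
(no output)
```

View pics/w4.png

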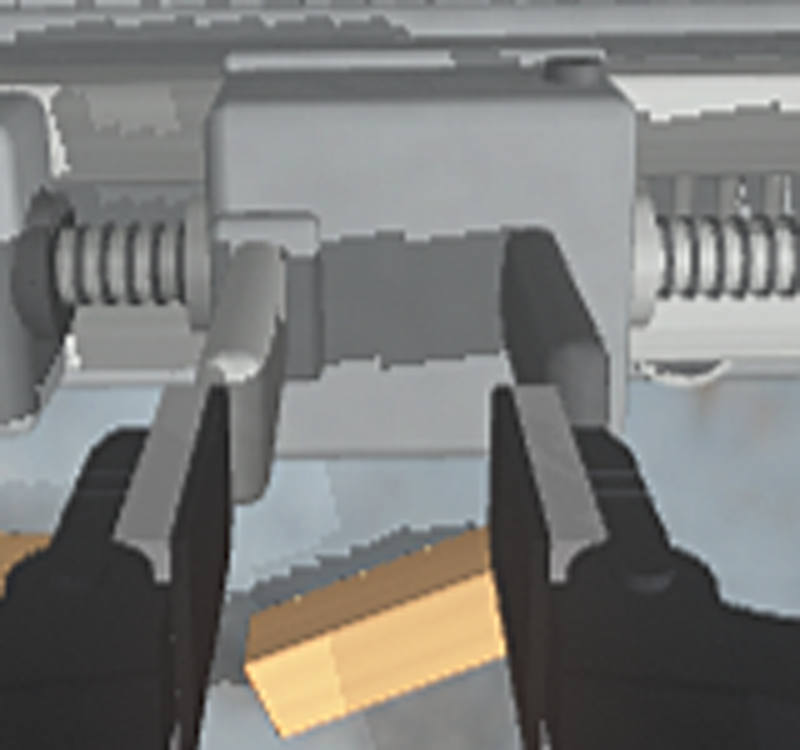

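View pics/s4.png

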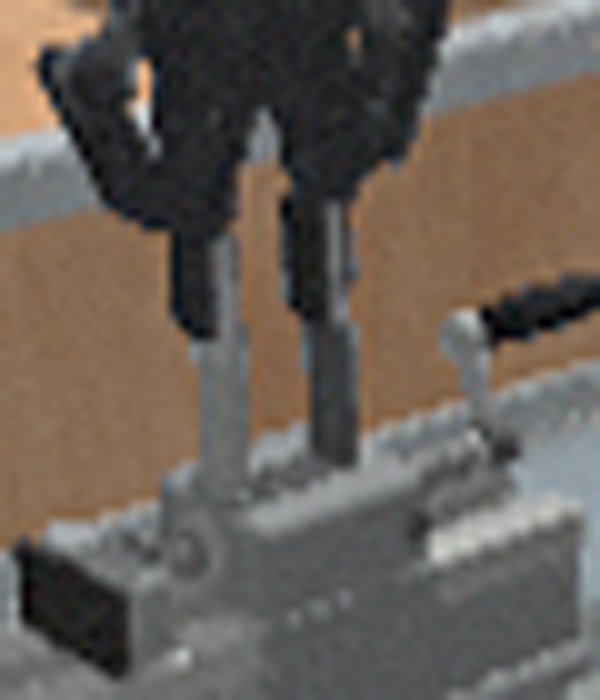

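Run:
```python
from fit import *
p=viewer.capture('wrist'); s=sensors.sense(); e=s['eef_pos']
def c(X): return ((w2px(p,np.atleast_2d(X))-[180,150])*5).round(0)
print('tcp',c(e),'grasp',c(e+[0,0,.019]))
print('post top/bot outer',c(V(q,[(2.5,-10,152),(2.5,10,152),(2.5,-10,104),(2.5,10,104)])/1000))
print('lever outer',c(V(q,[(-45.3,-10,152),(-45.3,10,152),(-45.3,-10,104),(-45.3,10,104)])/1000))
print('lever squeezed outer',c(V(q,[(-31.4,-10,152),(-31.4,10,152)])/1000))
print(V(q,[(-14.4,0,135)]), e)
```

```text
tcp [[358. 366.]] grasp [[357. 427.]]
post top/bot outer [[216. 367.]
 [221. 525.]
 [249. 240.]
 [252. 366.]]
lever outer [[638. 368.]
 [628. 526.]
 [574. 240.]
 [568. 366.]]
lever squeezed outer [[515. 368.]
 [510. 526.]]
[[609.11698284 138.66889632 135.        ]] [0.60845683 0.13972354 0.12554325]
```

Run:
```python
from fit import *
p=viewer.capture('scene'); s=sensors.sense(); e=s['eef_pos']
def c(X): return ((w2px(p,np.atleast_2d(X))-[210,140])*10).round(0)
d=np.array([np.cos(q[2]),np.sin(q[2]),0])
print('tcp',c(e),'grasp',c(e+[0,0,.019]),'tips L/R',c(e+.015*d),c(e-.015*d))
print('post bot,top',c(V(q,[(-2,0,104),(-2,0,152)])/1000),'lever rest',c(V(q,[(-41,0,104),(-41,0,152)])/1000),'sq top',c(V(q,[(-27,0,152)])/1000))
save(p,'s5.png',(215,145,45,50),16); print(s['width'],s['ft_force'],e)
```

```text
tcp [[256. 413.]] grasp [[254. 354.]] tips L/R [[215. 427.]] [[297. 399.]]
post bot,top [[227. 488.]
 [219. 340.]] lever rest [[331. 452.]
 [325. 306.]] sq top [[288. 318.]]
0.029710233206613354 [-3.55999963  0.6097924  19.26952641] [0.60847817 0.1397265  0.12556991]
```

View pics/s5.png

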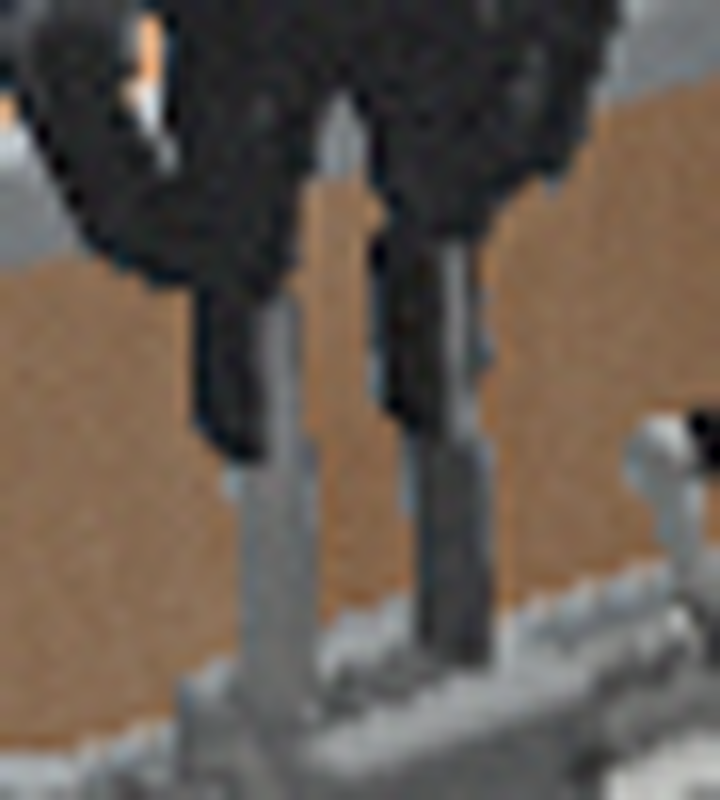

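```bash
python3 -m creep '[{"delta_pos":[0,0,30],"rot":[0,0,0]},{"delta_pos":[0,0,30],"rot":[0,0,0]},{"delta_pos":[0,0,0],"rot":[0,0,0]},{"delta_pos":[0,0,0],"rot":[0,0,0]},{"delta_pos":[0,0,0],"rot":[0,0,0]},{"delta_pos":[0,0,0],"rot":[0,0,0]}]' 0 20
cat > tip.py <<'E'
from fit import *
import sys
p=viewer.capture('scene'); s=sensors.sense(); e=s['eef_pos']
im=cv2.resize(p['img'][130:210,200:280,::-1],None,fx=7,fy=7,interpolation=cv2.INTER_CUBIC)
for dz,col in ((0,(0,0,255)),(.019,(0,255,0)),(.04,(255,0,0))):
    u=((w2px(p,e+[0,0,dz])-[200,130])*7)[0].astype(int); cv2.circle(im,tuple(u),4,col,-1)
cv2.imwrite('pics/'+sys.argv[1],im); print(e,s['width'],s['ft_force'])
E
python3 tip.py tip1.png
```

```text
clock: 6.8
eef_pos: [0.6068, 0.1393, 0.1831]
tcp_rot: [3.141, 0.002, -0.223]
ft_force: [-0.6, 0.3, 0.1]
width: 0.0003
[0.60680592 0.13930402 0.18301393] 8.148326025493625e-05 [ 0.02168403 -0.52385241  0.26116145]
```

View pics/tip1.png

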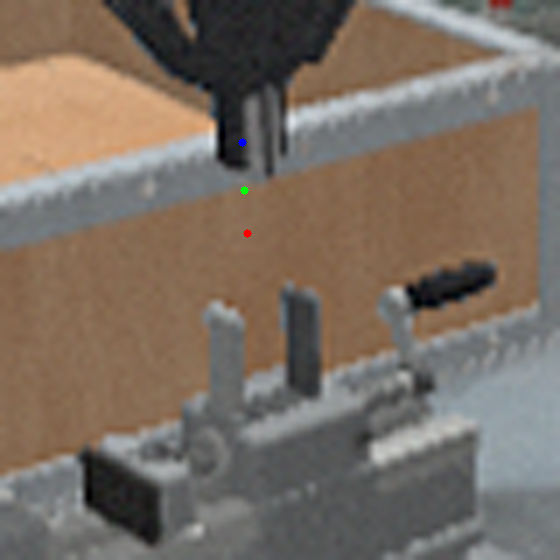

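```bash
python3 -m creep '[{"delta_pos":[1,0,0],"rot":[0,0,0]},{"delta_pos":[0,0,0],"rot":[0,0,0]},{"delta_pos":[0,0,0],"rot":[0,0,0]},{"delta_pos":[0,0,0],"rot":[0,0,0]},{"delta_pos":[0,0,0],"rot":[0,0,0]},{"delta_pos":[0,0,0],"rot":[0,0,0]},{"delta_pos":[0,0,-25],"rot":[0,0,0]},{"delta_pos":[0,0,-25],"rot":[0,0,0]}]' 100 20
python3 -m creep '[{"delta_pos":[0,0,-25],"rot":[0,0,0]},{"delta_pos":[0,0,-13],"rot":[0,0,0]},{"delta_pos":[0,0,0],"rot":[0,0,0]},{"delta_pos":[0,0,0],"rot":[0,0,0]},{"delta_pos":[0,0,0],"rot":[0,0,0]}]'
python3 tip.py tip2.png
```

```text
clock: 7.52
eef_pos: [0.6098, 0.1397, 0.1351]
tcp_rot: [-3.14, -0.003, -0.223]
ft_force: [-0.9, -0.2, -1.3]
width: 0.0853
clock: 7.93
eef_pos: [0.6092, 0.1396, 0.0973]
tcp_rot: [-3.141, -0.001, -0.223]
ft_force: [-0.0, 0.2, 1.1]
width: 0.0855
[0.60939204 0.13963379 0.09753792] 0.08522699888185116 [-0.58609807  0.24363395  0.3960209 ]
```

View pics/tip2.png

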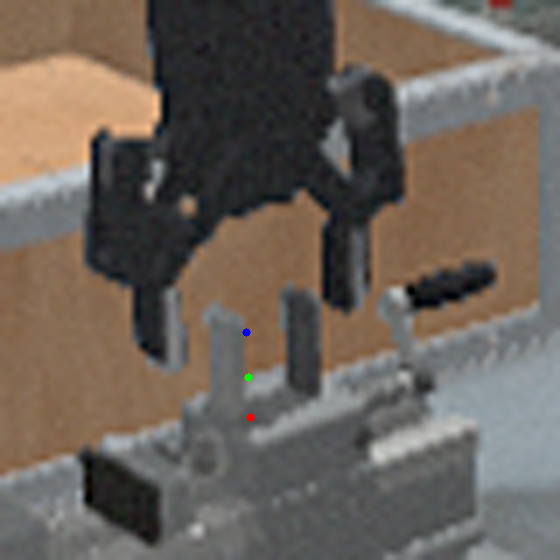

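```bash
python3 -m creep '[{"delta_pos":[0,-1,-11],"rot":[0,0,0]},{"delta_pos":[0,0,0],"rot":[0,0,0]},{"delta_pos":[0,0,0],"rot":[0,0,0]},{"delta_pos":[0,0,0],"rot":[0,0,0]}]' 60 20
python3 -m creep '[{"delta_pos":[0,0,0],"rot":[0,0,0]},{"delta_pos":[0,0,0],"rot":[0,0,0]},{"delta_pos":[0,0,0],"rot":[0,0,0]},{"delta_pos":[0,0,0],"rot":[0,0,0]}]' 30 25
python3 tip.py tip3.png
```

```text
clock: 8.32
eef_pos: [0.6082, 0.1379, 0.0853]
tcp_rot: [3.141, 0.001, -0.223]
ft_force: [-2.2, -3.8, 0.7]
width: 0.0513
clock: 8.65
eef_pos: [0.6087, 0.1383, 0.0862]
tcp_rot: [3.141, -0.001, -0.223]
ft_force: [-4.1, -1.0, 11.6]
width: 0.037
[0.60864347 0.13830981 0.08621704] 0.037151343872857824 [-3.41929367 -0.99050186 12.06337095]
```

View pics/tip3.png

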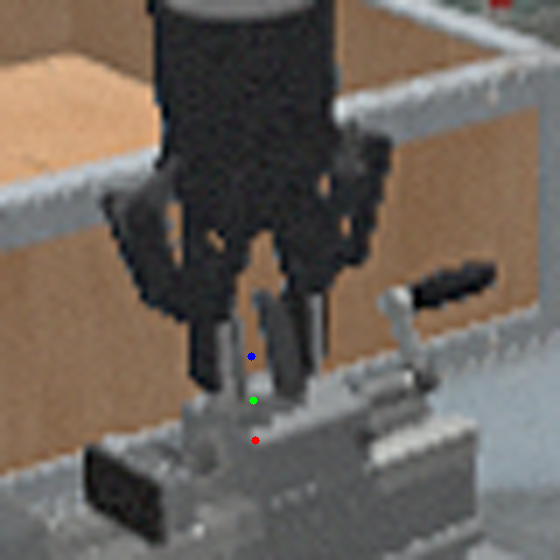

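```bash
python3 -m creep '[{"delta_pos":[0,0,0],"rot":[0,0,0]},{"delta_pos":[0,0,0],"rot":[0,0,0]},{"delta_pos":[-1.1,-4.9,0],"rot":[0,0,0]},{"delta_pos":[-2.2,-9.75,0],"rot":[0,0,0]},{"delta_pos":[0,0,0],"rot":[0,0,0]}]' 30 40
python3 tip.py tip4.png
```

```text
clock: 9.12
eef_pos: [0.6054, 0.1229, 0.0863]
tcp_rot: [3.141, -0.001, -0.223]
ft_force: [-2.4, -2.4, 12.7]
width: 0.0366
[0.60540958 0.12313651 0.08630349] 0.0365369313288552 [-3.36897703 -1.23413596 12.04382307]
```

View pics/tip4.png

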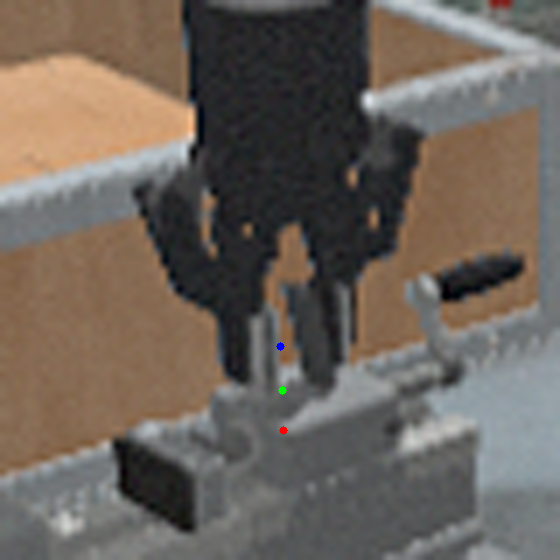

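Slides freely. The remaining travel is about 39 mm.

```bash
python3 -m creep '[{"delta_pos":[-2.2,-9.75,0],"rot":[0,0,0]},{"delta_pos":[-2.2,-9.75,0],"rot":[0,0,0]},{"delta_pos":[-2.2,-9.75,0],"rot":[0,0,0]},{"delta_pos":[-1.6,-6.8,0],"rot":[0,0,0]},{"delta_pos":[0,0,0],"rot":[0,0,0]},{"delta_pos":[0,0,0],"rot":[0,0,0]}]' 30 40
python3 tip.py tip5.png
```

```text
clock: 9.67
eef_pos: [0.5978, 0.0871, 0.0863]
tcp_rot: [3.142, -0.002, -0.223]
ft_force: [0.3, -2.4, 11.0]
width: 0.0369
[0.59783677 0.08722427 0.08634196] 0.03641765491125366 [-0.2202364  -1.94864289 10.7304928 ]
```

```bash
python3 -m creep '[{"delta_pos":[-0.5,-2,0],"rot":[0,0,0]},{"delta_pos":[0,0,0],"rot":[0,0,0]},{"delta_pos":[0,0,0],"rot":[0,0,0]}]'
python3 -m creep '[{"delta_pos":[0,0,0],"rot":[0,0,0]},{"delta_pos":[0,0,0],"rot":[0,0,0]},{"delta_pos":[0,0,0],"rot":[0,0,0]},{"delta_pos":[0,0,0],"rot":[0,0,0]}]' 65
python3 -m creep '[{"delta_pos":[0,0,0],"rot":[0,0,0]},{"delta_pos":[0,0,0],"rot":[0,0,0]}]' 100
python3 tip.py tip6.png
```

```text
clock: 9.97
eef_pos: [0.5975, 0.0855, 0.0863]
tcp_rot: [-3.142, -0.002, -0.223]
ft_force: [0.3, -1.5, 9.8]
width: 0.0366
clock: 10.3
eef_pos: [0.5964, 0.0858, 0.0852]
tcp_rot: [-3.142, 0.0, -0.223]
ft_force: [0.1, 0.3, -0.8]
width: 0.0557
clock: 10.47
eef_pos: [0.5965, 0.0858, 0.0852]
tcp_rot: [-3.142, 0.0, -0.223]
ft_force: [-0.1, 0.4, 0.5]
width: 0.077
[0.59649712 0.08581277 0.08518847] 0.08382177117992867 [-0.3271388   0.41171362  1.37381987]
```

View pics/tip6.png

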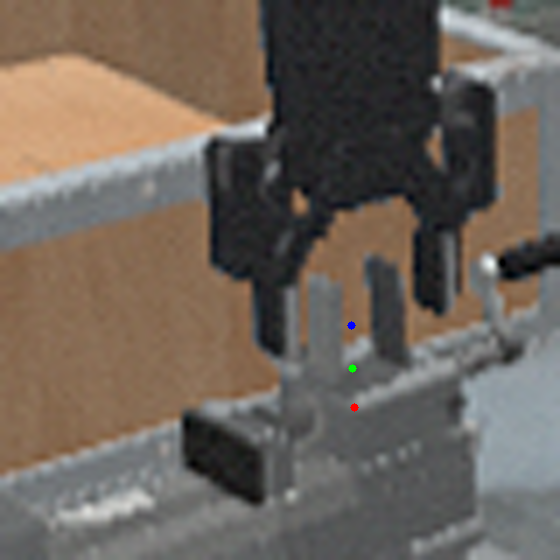

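```bash
python3 -m creep '[{"delta_pos":[0,0,41],"rot":[0,0,0]},{"delta_pos":[0,0,41],"rot":[0,0,0]},{"delta_pos":[-30,12,40],"rot":[0,0,0.08]},{"delta_pos":[-30,12,30],"rot":[0,0,0.1]},{"delta_pos":[-35,12,0],"rot":[0,0,0.1]},{"delta_pos":[-35,12,0],"rot":[0,0,0.1]},{"delta_pos":[-20,12,0],"rot":[0,0,0.05]},{"delta_pos":[0,0,0],"rot":[0,0,0]}]'
python3 -m creep '[{"delta_pos":[0,0,0],"rot":[0,0,0]},{"delta_pos":[0,0,0],"rot":[0,0,0]}]'
python3 - <<'E'
from fit import *
p=viewer.capture('wrist'); save(p,'w5.png',scale=1.5); pickle.dump(p,open('w5.pkl','wb'))
for n in ['long_1']:
    for d in models.trace(p,n):
        if d['score']>.2: print(n,round(d['score'],2),[int(x) for x in d['bbox']],rect(p,d['mask'],0.022))
print(sensors.sense()['eef_pos'],p['origin'])
print(V(q,[(92.5,0,81),(69,0,81)]))
E
```

```text
clock: 11.18
eef_pos: [0.4497, 0.144, 0.2282]
tcp_rot: [-3.141, 0.001, 0.212]
ft_force: [0.8, 0.5, 0.6]
width: 0.0852
clock: 11.35
eef_pos: [0.4546, 0.1429, 0.2283]
tcp_rot: [3.142, -0.001, 0.206]
ft_force: [0.6, 0.4, 0.1]
width: 0.0852
long_1 0.78 [226, 173, 48, 18] (429.2, 141.5, 63.3, 26.5, -78.2)
long_1 0.73 [222, 125, 46, 17] (496.3, 159.3, 65.6, 25.0, -80.4)
long_1 0.29 [86, 111, 39, 19] (472.6, 346.3, 49.1, 24.1, 87.6)
[0.45476376 0.14258281 0.22794478] [0.5240987  0.15731606 0.39721697]
[[632.84533913 242.90216888  81.        ]
 [627.62909616 219.98839989  81.        ]]
```

View pics/w5.png

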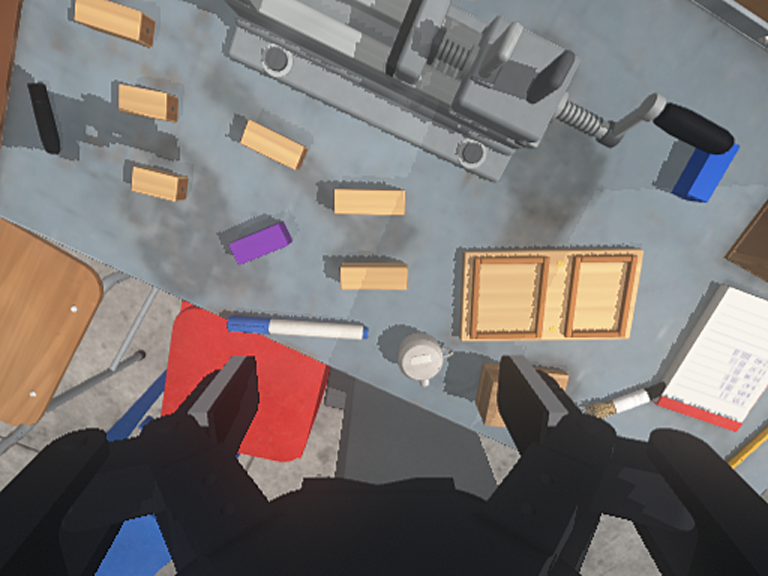

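```bash
cat > box.py <<'E'
from fit import *
from scipy.optimize import minimize
def wood(p):
    h=cv2.cvtColor(p['img'],cv2.COLOR_RGB2HSV).astype(int); i=p['img'].astype(int)
    return ((i[:,:,0]-i[:,:,2]>35)&(h[:,:,0]>6)&(h[:,:,0]<26)&(i[:,:,0]>60)).astype(np.uint8)
def corners(x,z0=0,h=22,w=22):
    X,Y,a,L=x; c,s=np.cos(a),np.sin(a); P=[]
    for u in (-L/2,L/2):
        for v in (-w/2,w/2):
            for z in (z0,z0+h): P.append((X+c*u-s*v,Y+s*u+c*v,z))
    return np.array(P)/1000
S=8
def hullmask(p,x,off,shape,z0=0):
    u=(w2px(p,corners(x,z0))-off+0.5)*S-0.5
    m=np.zeros((shape[0]*S,shape[1]*S),np.uint8)
    cv2.fillConvexPoly(m,cv2.convexHull(np.round(u).astype(np.int32)),255)
    return cv2.resize(m,(shape[1],shape[0]),interpolation=cv2.INTER_AREA)/255.
def fitbox(p,x,y,a,L=None,z0=0,mask=None):
    W=wood(p) if mask is None else mask.astype(np.uint8)
    uv=w2px(p,corners((x,y,a,64),z0)); lo=np.floor(uv.min(0)-8).astype(int).clip(0); hi=np.ceil(uv.max(0)+8).astype(int)
    W=W[lo[1]:hi[1],lo[0]:hi[0]]
    n,lab,st,ce=cv2.connectedComponentsWithStats(W)
    # keep component nearest the guess
    g=w2px(p,np.array([[x,y,11+z0]])/1000)[0]-lo
    k=min(range(1,n),key=lambda i:np.hypot(*(ce[i]-g))-0.05*st[i,4]) 
    W=(lab==k).astype(float)
    best=None
    for L0 in ([L] if L else [40,52,64]):
        f=lambda v:np.abs(hullmask(p,(v[0],v[1],v[2]/50,L0),lo,W.shape,z0)-W).sum()
        r_=minimize(f,[x,y,a*50],method='Nelder-Mead',options=dict(initial_simplex=[[x,y,a*50],[x+6,y,a*50],[x,y+6,a*50],[x,y,a*50+6]],xatol=.05,fatol=.05))
        if best is None or r_.fun<best[1]: best=((r_.x[0].round(1),r_.x[1].round(1),(r_.x[2]/50).round(3)),r_.fun.round(1),L0)
    return best
E
python3 - <<'E'
from box import *
p=pickle.load(open('w5.pkl','rb'))
for g in [(423,142,-1.36),(495,160,-1.39),(524,252,1.33),(470,352,1.55),(533,362,1.55),(591,392,1.55)]:
    print(g,fitbox(p,*g), [fitbox(p,*g,L=L)[1] for L in (40,52,64)])
E
```

```text
(423, 142, -1.36) ((np.float64(426.2), np.float64(141.0), np.float64(-1.363)), np.float64(22.5), 64) [np.float64(304.0), np.float64(158.1), np.float64(22.5)]
(495, 160, -1.39) ((np.float64(494.6), np.float64(159.0), np.float64(-1.396)), np.float64(27.8), 64) [np.float64(308.4), np.float64(163.9), np.float64(27.8)]
(524, 252, 1.33) ((np.float64(525.7), np.float64(252.5), np.float64(1.336)), np.float64(34.1), 52) [np.float64(163.1), np.float64(34.1), np.float64(190.5)]
(470, 352, 1.55) ((np.float64(471.0), np.float64(351.4), np.float64(1.534)), np.float64(38.2), 40) [np.float64(38.2), np.float64(200.8), np.float64(358.3)]
(533, 362, 1.55) ((np.float64(537.3), np.float64(364.5), np.float64(1.592)), np.float64(42.7), 40) [np.float64(42.7), np.float64(210.2), np.float64(381.4)]
(591, 392, 1.55) ((np.float64(596.6), np.float64(395.4), np.float64(1.467)), np.float64(53.1), 52) [np.float64(178.7), np.float64(53.1), np.float64(169.4)]
```

```bash
python3 -m creep '[{"delta_pos":[20,8,-30],"rot":[0,0,-0.031]},{"delta_pos":[20,8,-40],"rot":[0,0,0]},{"delta_pos":[0,0,-40],"rot":[0,0,0]},{"delta_pos":[0,0,-40],"rot":[0,0,0]},{"delta_pos":[0,0,-40],"rot":[0,0,0]},{"delta_pos":[0,0,-20],"rot":[0,0,0]},{"delta_pos":[0,0,0],"rot":[0,0,0]},{"delta_pos":[0,0,0],"rot":[0,0,0]}]'
python3 - <<'E'
from fit import *
p=viewer.capture('wrist'); save(p,'w6.png',scale=1.5); print(sensors.sense()['eef_pos'],p['origin'])
E
```

```text
clock: 12.12
eef_pos: [0.492, 0.1576, 0.0204]
tcp_rot: [3.141, 0.003, 0.175]
ft_force: [0.7, -0.3, 0.5]
width: 0.0854
[0.49295589 0.15794823 0.02171055] [0.56254283 0.16994476 0.18908604]
```

View pics/w6.png

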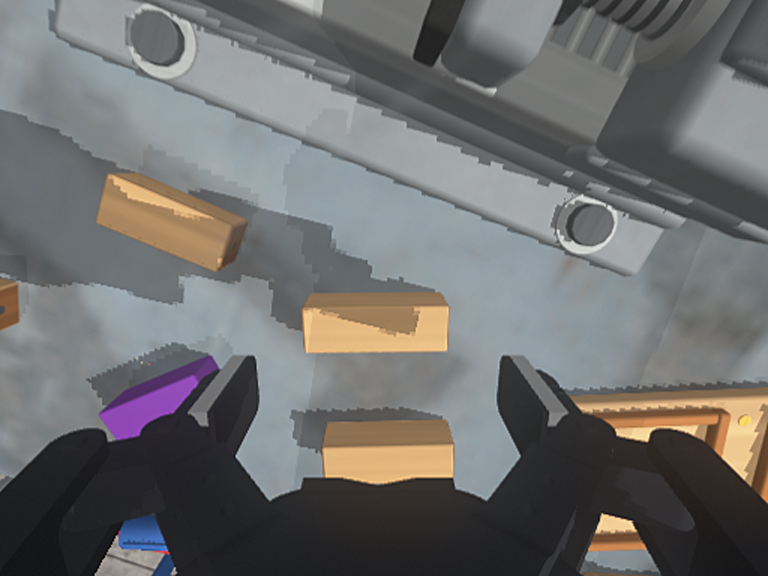

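```bash
python3 -m creep '[{"delta_pos":[1,0.5,-25],"rot":[0,0,0]},{"delta_pos":[0,0,-17],"rot":[0,0,0]},{"delta_pos":[0,0,-8],"rot":[0,0,0]},{"delta_pos":[0,0,0],"rot":[0,0,0]},{"delta_pos":[0,0,0],"rot":[0,0,0]}]'
python3 -m creep '[{"delta_pos":[0,0,0],"rot":[0,0,0]},{"delta_pos":[0,0,0],"rot":[0,0,0]},{"delta_pos":[0,0,0],"rot":[0,0,0]},{"delta_pos":[0,0,0],"rot":[0,0,0]}]' 50 40
```

```text
clock: 12.58
eef_pos: [0.494, 0.1588, -0.0275]
tcp_rot: [-3.142, -0.001, 0.176]
ft_force: [0.5, 0.8, 0.6]
width: 0.0854
clock: 12.92
eef_pos: [0.4941, 0.1589, -0.0273]
tcp_rot: [-3.141, -0.002, 0.176]
ft_force: [-1.3, -1.3, 13.1]
width: 0.0631
```

```bash
python3 -m creep '[{"delta_pos":[0,0,20],"rot":[0,0,0]},{"delta_pos":[0,0,35],"rot":[0,0,0]},{"delta_pos":[0,0,35],"rot":[0,0,0.117]},{"delta_pos":[0,0,40],"rot":[0,0,0.117]},{"delta_pos":[10,8,20],"rot":[0,0,0.117]},{"delta_pos":[20,12,0],"rot":[0,0,0.117]},{"delta_pos":[20,12,0],"rot":[0,0,0.117]},{"delta_pos":[20,12,0],"rot":[0,0,0.117]}]'
python3 -m creep '[{"delta_pos":[20,12,0],"rot":[0,0,0.117]},{"delta_pos":[20,12,0],"rot":[0,0,0.117]},{"delta_pos":[20,12,0],"rot":[0,0,0.117]},{"delta_pos":[8,4,0],"rot":[0,0,0.117]},{"delta_pos":[0,0,0],"rot":[0,0,0]},{"delta_pos":[0,0,0],"rot":[0,0,0]},{"delta_pos":[0,0,0],"rot":[0,0,0]}]'
python3 - <<'E'
from fit import *
p=viewer.capture('wrist'); save(p,'w7.png',scale=1.5); print(sensors.sense()['eef_pos'],p['origin'])
p=viewer.capture('scene'); save(p,'s7.png',(160,110,130,120),6)
E
```

```text
clock: 13.58
eef_pos: [0.5644, 0.2033, 0.1232]
tcp_rot: [3.14, -0.002, 0.883]
ft_force: [-1.3, 0.8, -0.1]
width: 0.0631
clock: 14.17
eef_pos: [0.6303, 0.2422, 0.1215]
tcp_rot: [-3.141, 0.0, 1.342]
ft_force: [-0.4, -0.6, -0.4]
width: 0.0628
[0.63030211 0.24217872 0.12160128] [0.64645776 0.31154919 0.29036988]
```

View pics/w7.png

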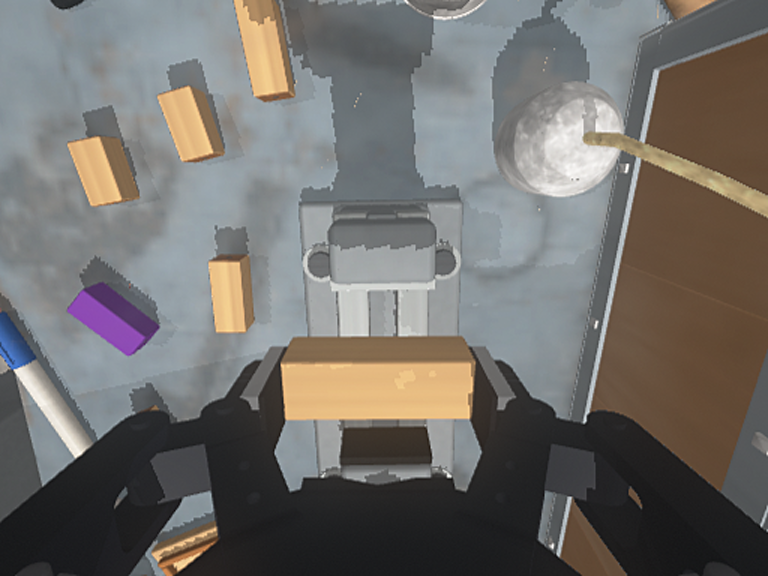

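View pics/s7.png

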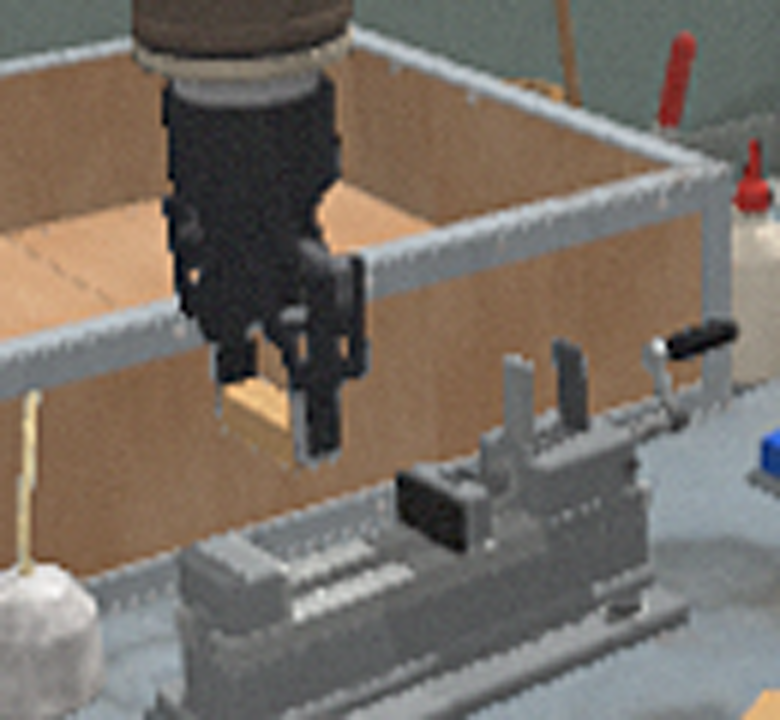

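Run:
```python
from box import *
p=viewer.capture('wrist'); e=sensors.sense()['eef_pos']*1000; print(e)
for z0 in range(136,160,4):
    b=fitbox(p,e[0],e[1],1.342+np.pi/2,L=64,z0=z0); print(z0,b, 'in vise', )
def tov(x,y):
    c,s=np.cos(q[2]),np.sin(q[2]); dx,dy=x-q[0],y-q[1]; return round(c*dx+s*dy,1),round(-s*dx+c*dy,1)
print(tov(e[0],e[1]))
```

```text
[630.56589721 242.24148474 121.62259188]
136 ((np.float64(629.0), np.float64(236.5), np.float64(2.913)), np.float64(548.6), 64) in vise
140 ((np.float64(630.5), np.float64(237.5), np.float64(2.928)), np.float64(529.6), 64) in vise
144 ((np.float64(629.9), np.float64(239.9), np.float64(2.917)), np.float64(230.4), 64) in vise
148 ((np.float64(630.2), np.float64(242.2), np.float64(2.931)), np.float64(284.7), 64) in vise
152 ((np.float64(631.0), np.float64(244.4), np.float64(2.9)), np.float64(755.3), 64) in vise
156 ((np.float64(630.6), np.float64(248.1), np.float64(2.914)), np.float64(1241.3), 64) in vise
(np.float64(91.3), np.float64(2.1))
```

```bash
python3 -m creep '[{"delta_pos":[2.9,1.9,-10],"rot":[0,0,0.005]},{"delta_pos":[0,0,-25],"rot":[0,0,0]},{"delta_pos":[0,0,-22],"rot":[0,0,0]},{"delta_pos":[0,0,-12],"rot":[0,0,0]},{"delta_pos":[0,0,-4],"rot":[0,0,0]},{"delta_pos":[0,0,0],"rot":[0,0,0]},{"delta_pos":[0,0,0],"rot":[0,0,0]}]'
python3 - <<'E'
from fit import *
p=viewer.capture('wrist'); save(p,'w8.png',(120,100,256,200),3); print(sensors.sense()['eef_pos'])
p=viewer.capture('scene'); save(p,'s8.png',(160,110,130,120),6)
E
```

```text
clock: 14.9
eef_pos: [0.635, 0.2439, 0.049]
tcp_rot: [3.14, -0.0, 1.35]
ft_force: [-1.5, -8.4, 16.2]
width: 0.0629
[0.63489561 0.2438758  0.049023  ]
```

View pics/w8.png

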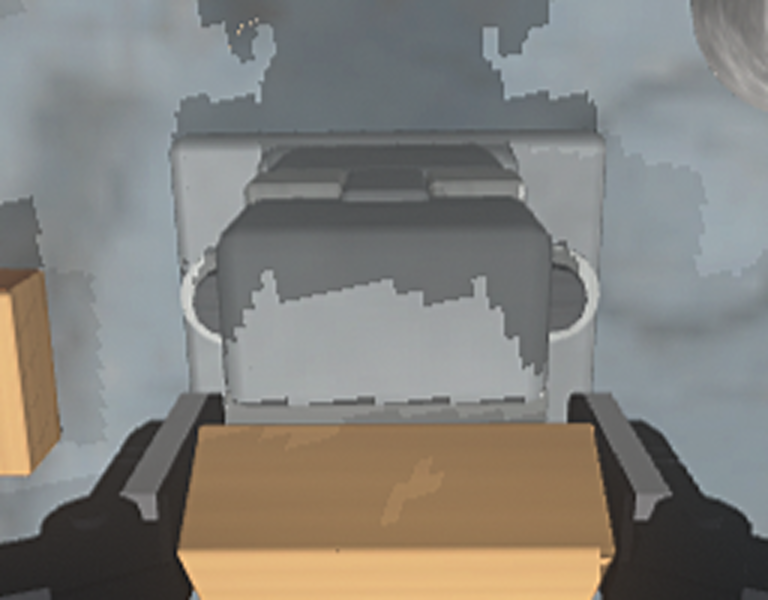

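View pics/s8.png

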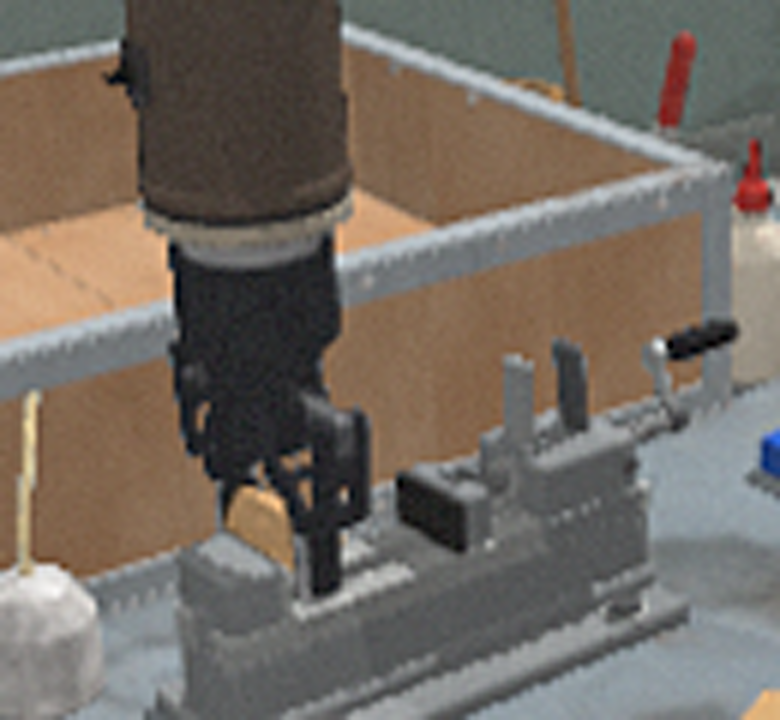

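```bash
python3 -m creep '[{"delta_pos":[-0.4,-1.6,0],"rot":[0,0,0]},{"delta_pos":[0,0,0],"rot":[0,0,0]},{"delta_pos":[0,0,-1],"rot":[0,0,0]},{"delta_pos":[0,0,0],"rot":[0,0,0]}]'
```

```text
clock: 15.33
eef_pos: [0.6334, 0.2429, 0.0466]
tcp_rot: [-3.141, 0.0, 1.35]
ft_force: [-0.2, -1.2, -0.4]
width: 0.0628
```

```bash
python3 -m creep '[{"delta_pos":[0,0,-2],"rot":[0,0,0]},{"delta_pos":[0,0,0],"rot":[0,0,0]},{"delta_pos":[0,0,0],"rot":[0,0,0]}]'
```

```text
clock: 15.58
eef_pos: [0.6334, 0.243, 0.0449]
tcp_rot: [-3.141, 0.0, 1.351]
ft_force: [-0.1, -0.6, -0.7]
width: 0.0633
```

```bash
python3 -m creep '[{"delta_pos":[0,0,-2],"rot":[0,0,0]},{"delta_pos":[0,0,0],"rot":[0,0,0]},{"delta_pos":[0,0,0],"rot":[0,0,0]}]'
```

```text
clock: 15.83
eef_pos: [0.6336, 0.2429, 0.0431]
tcp_rot: [-3.141, 0.0, 1.351]
ft_force: [-0.2, -1.0, -1.0]
width: 0.063
```

```bash
python3 -m creep '[{"delta_pos":[0,0,-1],"rot":[0,0,0]},{"delta_pos":[0,0,0],"rot":[0,0,0]},{"delta_pos":[0,0,0],"rot":[0,0,0]}]'
python3 -m creep '[{"delta_pos":[0,0,-1],"rot":[0,0,0]},{"delta_pos":[0,0,0],"rot":[0,0,0]},{"delta_pos":[0,0,0],"rot":[0,0,0]}]'
```

```text
clock: 16.08
eef_pos: [0.6337, 0.2429, 0.0423]
tcp_rot: [-3.142, 0.0, 1.351]
ft_force: [-0.3, -0.3, -1.5]
width: 0.0636
clock: 16.33
eef_pos: [0.6337, 0.243, 0.0413]
tcp_rot: [3.142, -0.0, 1.351]
ft_force: [0.8, -0.6, -2.0]
width: 0.0636
```

```bash
python3 -m creep '[{"delta_pos":[0,0,-1.5],"rot":[0,0,0]},{"delta_pos":[0,0,0],"rot":[0,0,0]},{"delta_pos":[0,0,0],"rot":[0,0,0]}]'
python3 - <<'E'
from fit import *
p=viewer.capture('scene'); save(p,'s9.png',(185,165,50,50),14)
E
```

```text
clock: 16.58
eef_pos: [0.6337, 0.2429, 0.0397]
tcp_rot: [-3.142, 0.0, 1.351]
ft_force: [0.1, -0.3, -1.4]
width: 0.0634
```

View pics/s9.png

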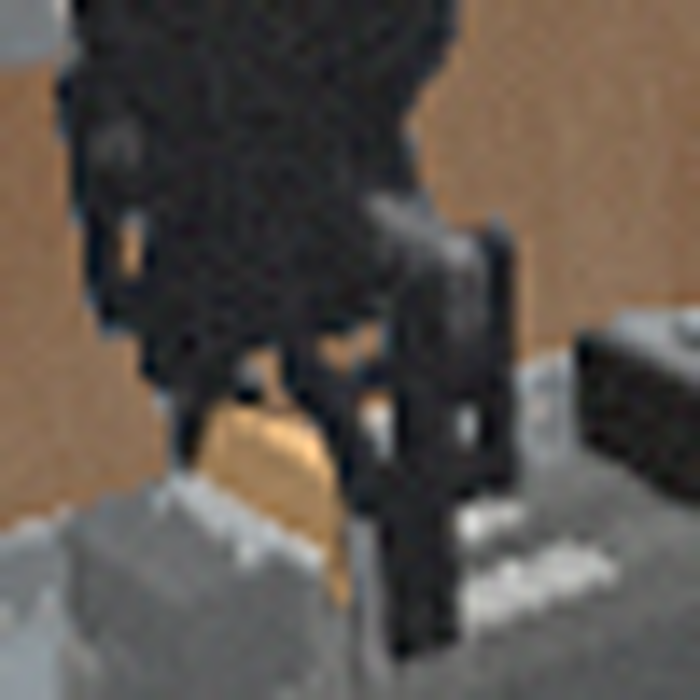

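Run:
```python
from box import *
p=viewer.capture('wrist'); e=sensors.sense()['eef_pos']*1000; print(e)
save(p,'w9.png',(120,100,256,200),3)
```

```text
[633.64635726 242.93390696  39.76307847]
```

View pics/w9.png

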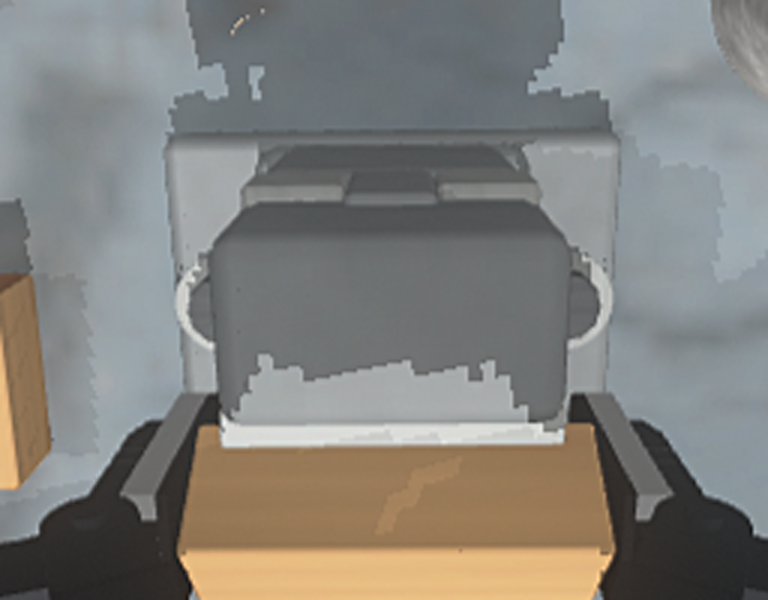

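Run:
```python
from box import *
p=viewer.capture('wrist'); e=sensors.sense()['eef_pos']*1000
R=Rm(p);o=np.array(p['origin'])*1000
a=np.array([120+180/3,100+548/3]);b=np.array([120+612/3,100+548/3])
for w in (143,144,145):
    Z=64/w*p['fx']; 
    for uv in (a,b):
        print(w,o+R@(np.array([(uv[0]-p['cx'])/p['fx'],(uv[1]-p['cy'])/p['fy'],1])*Z))
print(e, V(q,[(103.5,26,92)]))
def c(X): return ((w2px(p,np.atleast_2d(X))-[120,100])*3).round(0)
print('jaw top edge',c(V(q,[(105,-26,100),(105,26,100),(130,26,100)])/1000))
```

```text
143 [601.89957758 248.11809925 103.47846231]
143 [664.78855503 234.03039224 103.48506797]
144 [602.22757083 248.56435296 104.20848885]
144 [664.67981927 234.57447725 104.21504864]
145 [602.55104003 249.00445144 104.92844607]
145 [664.57258331 235.11105763 104.93496061]
[633.63960709 242.96915546  39.74340794] [[609.93558078 259.3989253   92.        ]]
jaw top edge [[565. 452.]
 [215. 451.]
 [205. 290.]]
```

```bash
python3 -m creep '[{"delta_pos":[0,0,8],"rot":[0,0,0]},{"delta_pos":[-3.1,-13.6,0],"rot":[0,0,0]},{"delta_pos":[-3.1,-13.6,0],"rot":[0,0,0]},{"delta_pos":[0,0,-5],"rot":[0,0,0]},{"delta_pos":[0,0,-4],"rot":[0,0,0]},{"delta_pos":[0,0,-1],"rot":[0,0,0]},{"delta_pos":[0,0,0],"rot":[0,0,0]},{"delta_pos":[0,0,0],"rot":[0,0,0]}]'
python3 - <<'E'
from fit import *
p=viewer.capture('scene'); save(p,'s10.png',(185,165,50,50),14)
E
```

```text
clock: 17.4
eef_pos: [0.6275, 0.2159, 0.0376]
tcp_rot: [-3.141, 0.0, 1.351]
ft_force: [0.5, -0.0, -0.8]
width: 0.0631
```

View pics/s10.png

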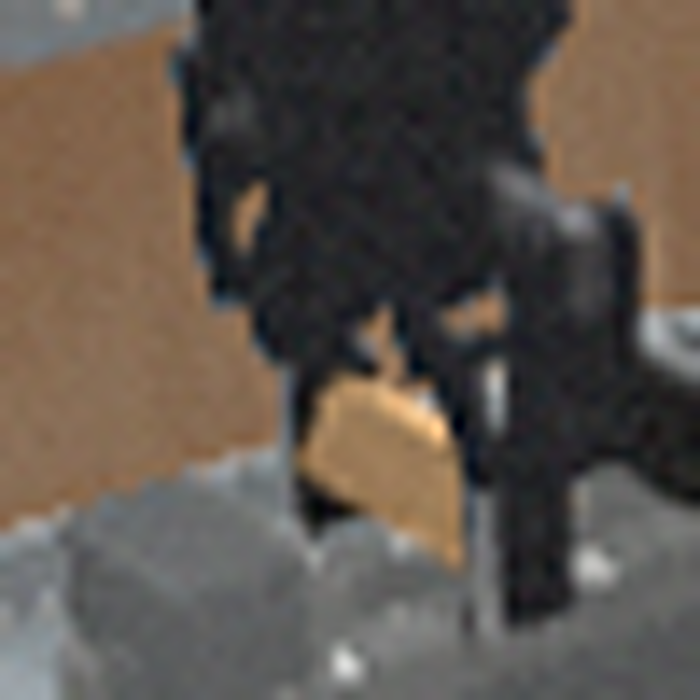

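Confirmed: the blank has pivoted in the grip and slid up. I'll lower until it touches the bed, then release and re-grip.

```bash
python3 -m creep '[{"delta_pos":[0,0,-2],"rot":[0,0,0]},{"delta_pos":[0,0,0],"rot":[0,0,0]},{"delta_pos":[0,0,0],"rot":[0,0,0]}]'
python3 -m creep '[{"delta_pos":[0,0,-2],"rot":[0,0,0]},{"delta_pos":[0,0,0],"rot":[0,0,0]},{"delta_pos":[0,0,0],"rot":[0,0,0]}]'
python3 -m creep '[{"delta_pos":[0,0,-2],"rot":[0,0,0]},{"delta_pos":[0,0,0],"rot":[0,0,0]},{"delta_pos":[0,0,0],"rot":[0,0,0]}]'
```

```text
clock: 17.7
eef_pos: [0.6274, 0.2159, 0.0357]
tcp_rot: [-3.141, 0.0, 1.351]
ft_force: [0.1, 0.3, -0.9]
width: 0.0635
clock: 17.95
eef_pos: [0.6274, 0.2157, 0.0337]
tcp_rot: [-3.141, 0.0, 1.351]
ft_force: [0.4, -0.3, -1.1]
width: 0.0632
clock: 18.2
eef_pos: [0.6278, 0.2158, 0.0322]
tcp_rot: [3.141, -0.0, 1.351]
ft_force: [-1.1, 0.2, 6.4]
width: 0.0634
```

```bash
python3 -m creep '[{"delta_pos":[0,0,0],"rot":[0,0,0]},{"delta_pos":[0,0,0],"rot":[0,0,0]},{"delta_pos":[0,0,0],"rot":[0,0,0]},{"delta_pos":[0,0,0],"rot":[0,0,0]}]' 100
python3 - <<'E'
from fit import *
p=viewer.capture('scene'); save(p,'s11.png',(185,165,50,50),12)
p=viewer.capture('wrist'); save(p,'w11.png',(120,100,256,284),2.2)
E
```

```text
clock: 18.53
eef_pos: [0.6274, 0.2157, 0.0317]
tcp_rot: [-3.141, 0.0, 1.351]
ft_force: [-0.3, 0.2, -0.2]
width: 0.0856
```

View pics/s11.png

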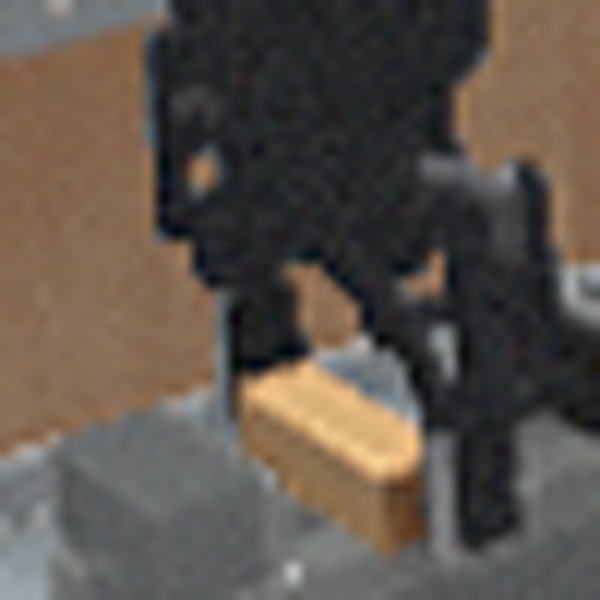

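View pics/w11.png

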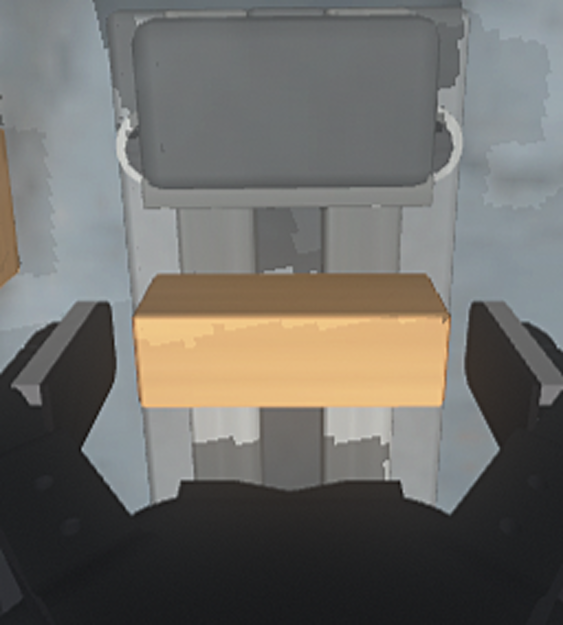

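```bash
cat >> box.py <<'E'
def tov(x,y):
    c,s=np.cos(q[2]),np.sin(q[2]); dx,dy=x-q[0],y-q[1]; return round(c*dx+s*dy,1),round(-s*dx+c*dy,1)
E
python3 - <<'E'
from box import *
p=viewer.capture('wrist'); e=sensors.sense()['eef_pos']*1000
b=fitbox(p,626,210,2.918,L=64,z0=70); print(b,tov(b[0][0],b[0][1]),tov(*e[:2]))
print('face bottom', ((w2px(p,V(q,[(105,-26,70),(105,26,70),(105,-26,100),(105,26,100)])/1000)-[120,100])*2.2).round())
E
```

```text
((np.float64(628.9), np.float64(221.3), np.float64(2.921)), np.float64(60.5), 64) (np.float64(70.6), np.float64(-0.9)) (np.float64(64.8), np.float64(-0.8))
face bottom [[403. 172.]
 [171. 171.]
 [434. 211.]
 [139. 210.]]
```

```bash
python3 -m creep '[{"delta_pos":[1.3,5.7,0],"rot":[0,0,0]},{"delta_pos":[0,0,0],"rot":[0,0,0]},{"delta_pos":[0,0,0],"rot":[0,0,0]}]'
python3 -m creep '[{"delta_pos":[0,0,0],"rot":[0,0,0]},{"delta_pos":[0,0,0],"rot":[0,0,0]},{"delta_pos":[0,0,0],"rot":[0,0,0]},{"delta_pos":[0,0,2],"rot":[0,0,0]},{"delta_pos":[0,0,0],"rot":[0,0,0]}]' 60 30
python3 - <<'E'
from fit import *
p=viewer.capture('scene'); save(p,'s12.png',(185,165,50,50),12)
E
```

```text
clock: 18.93
eef_pos: [0.6289, 0.2219, 0.0318]
tcp_rot: [3.141, -0.0, 1.351]
ft_force: [-0.8, 0.0, 0.6]
width: 0.0855
clock: 19.35
eef_pos: [0.6289, 0.2214, 0.0341]
tcp_rot: [3.141, -0.0, 1.351]
ft_force: [0.5, 0.3, 0.1]
width: 0.0633
```

View pics/s12.png

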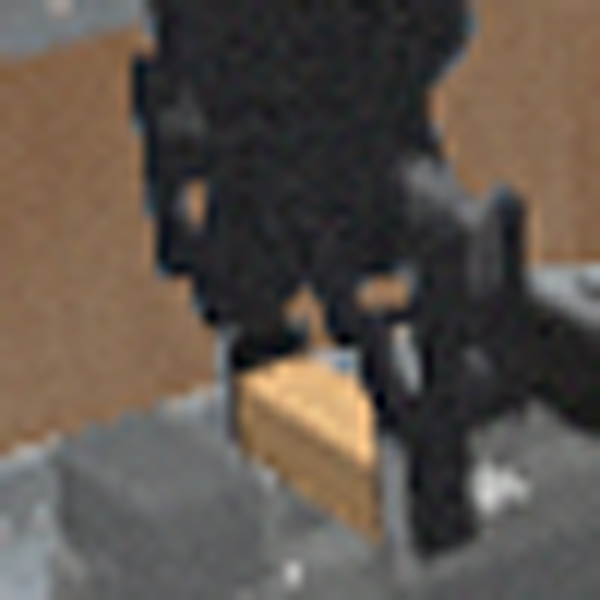

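```bash
python3 -m creep '[{"delta_pos":[2.5,13,0],"rot":[0,0,0]},{"delta_pos":[1.3,7,0],"rot":[0,0,0]},{"delta_pos":[0,0,0],"rot":[0,0,0]},{"delta_pos":[0.3,1.6,0],"rot":[0,0,0]},{"delta_pos":[0,0,0],"rot":[0,0,0]},{"delta_pos":[0,0,0],"rot":[0,0,0]}]'
```

```text
clock: 19.9
eef_pos: [0.6328, 0.243, 0.0337]
tcp_rot: [-3.141, 0.0, 1.351]
ft_force: [-0.2, -0.0, -0.7]
width: 0.0635
```

```bash
python3 -m creep '[{"delta_pos":[0,0,-2.2],"rot":[0,0,0]},{"delta_pos":[0,0,0],"rot":[0,0,0]},{"delta_pos":[0,0,0],"rot":[0,0,0]}]'
python3 -m creep '[{"delta_pos":[0,0,0],"rot":[0,0,0]},{"delta_pos":[0,0,0],"rot":[0,0,0]},{"delta_pos":[0,0,0],"rot":[0,0,0]},{"delta_pos":[0,0,30],"rot":[0,0,0]},{"delta_pos":[0,0,41],"rot":[0,0,0]},{"delta_pos":[0,0,41],"rot":[0,0,0]},{"delta_pos":[0,0,0],"rot":[0,0,0]},{"delta_pos":[0,0,0],"rot":[0,0,0]}]' 100
python3 - <<'E'
from box import *
p=viewer.capture('wrist'); save(p,'w13.png',scale=1.5)
b=fitbox(p,632,243,2.918,L=64,z0=70); print(b,tov(b[0][0],b[0][1]))
print((w2px(p,V(q,[(105,-26,70),(105,26,70),(105,-26,100),(105,26,100)])/1000)*1.5).round())
E
```

```text
clock: 20.15
eef_pos: [0.6331, 0.243, 0.0319]
tcp_rot: [3.141, -0.0, 1.351]
ft_force: [-1.2, 0.6, 3.5]
width: 0.0636
clock: 20.82
eef_pos: [0.6346, 0.2436, 0.1465]
tcp_rot: [3.137, -0.003, 1.351]
ft_force: [-0.9, 0.1, -0.2]
width: 0.0853
((np.float64(632.5), np.float64(242.0), np.float64(2.924)), np.float64(439.6), 64) (np.float64(91.5), np.float64(0.1))
[[416. 270.]
 [333. 269.]
 [422. 282.]
 [327. 282.]]
```

View pics/w13.png

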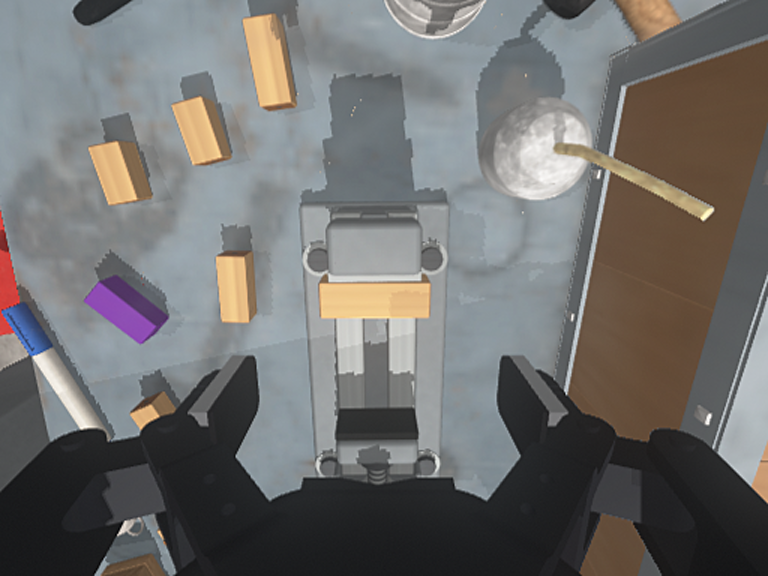

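```bash
python3 - <<'E'
from box import *
p=pickle.load(open('w5.pkl','rb'))
print(px2w(p,[(420/1.5,358/1.5),(443/1.5,358/1.5),(420/1.5,335/1.5)],0.02), px2w(p,[(366/1.5,330/1.5)],0.01))
E
python3 -m creep '[{"delta_pos":[-5,0,35],"rot":[0,0,0]},{"delta_pos":[-35,-15,0],"rot":[0,0,-0.115]},{"delta_pos":[-35,-15,0],"rot":[0,0,-0.115]},{"delta_pos":[-35,-18,0],"rot":[0,0,-0.115]},{"delta_pos":[-35,-18,0],"rot":[0,0,-0.115]},{"delta_pos":[-35,-18,0],"rot":[0,0,-0.115]},{"delta_pos":[-20,-17,0],"rot":[0,0,-0.115]},{"delta_pos":[0,0,0],"rot":[0,0,-0.115]}]'
python3 -m creep '[{"delta_pos":[0,0,0],"rot":[0,0,-0.115]},{"delta_pos":[0,0,0],"rot":[0,0,-0.115]},{"delta_pos":[0,0,0],"rot":[0,0,-0.108]},{"delta_pos":[0,0,0],"rot":[0,0,0]},{"delta_pos":[0,0,0],"rot":[0,0,0]}]'
python3 - <<'E'
from box import *
p=viewer.capture('wrist'); save(p,'w14.png',scale=1.5); print(fitbox(p,426,141,-1.363,L=64), sensors.sense()['eef_pos'])
E
```

```text
[[0.35266922 0.07745434 0.02      ]
 [0.35745942 0.05456517 0.02      ]
 [0.37719352 0.0833329  0.02      ]] [[0.36735343 0.13668846 0.01      ]]
clock: 21.53
eef_pos: [0.4267, 0.1394, 0.1771]
tcp_rot: [-3.14, 0.006, 0.54]
ft_force: [1.4, 0.8, -0.4]
width: 0.0855
clock: 21.95
eef_pos: [0.4322, 0.1418, 0.1777]
tcp_rot: [3.142, 0.002, 0.211]
ft_force: [-0.4, 0.0, 1.4]
width: 0.0855
((np.float64(425.3), np.float64(140.7), np.float64(-1.349)), np.float64(60.5), 64) [0.43235851 0.14190992 0.17788326]
```

View pics/w14.png

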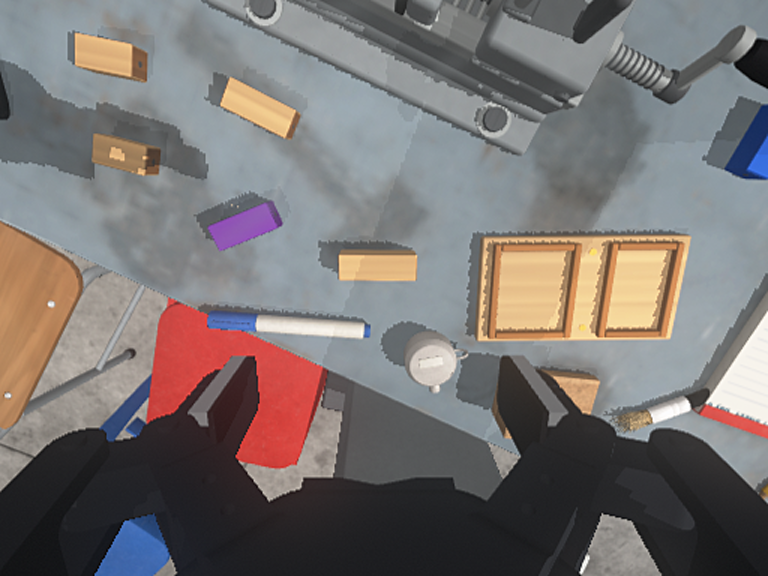

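```bash
python3 -m creep '[{"delta_pos":[-6.3,-1,-30],"rot":[0,0,0]},{"delta_pos":[0,0,-40],"rot":[0,0,0]},{"delta_pos":[0,0,-40],"rot":[0,0,0]},{"delta_pos":[0,0,-40],"rot":[0,0,0]},{"delta_pos":[0,0,-32],"rot":[0,0,0]},{"delta_pos":[0,0,0],"rot":[0,0,0]},{"delta_pos":[0,0,0],"rot":[0,0,0]}]'
python3 -m creep '[{"delta_pos":[0,0,-15],"rot":[0,0,0]},{"delta_pos":[0,0,-10],"rot":[0,0,0]},{"delta_pos":[0,0,0],"rot":[0,0,0]},{"delta_pos":[0,0,0],"rot":[0,0,0]}]'
```

```text
clock: 22.58
eef_pos: [0.425, 0.1406, -0.0044]
tcp_rot: [3.141, 0.005, 0.21]
ft_force: [-0.1, -0.4, 0.2]
width: 0.0852
clock: 22.92
eef_pos: [0.4271, 0.1412, -0.0273]
tcp_rot: [-3.142, -0.001, 0.208]
ft_force: [-0.4, -0.2, 0.4]
width: 0.0854
```

```bash
python3 -m creep '[{"delta_pos":[-1,0,-5],"rot":[0,0,0]},{"delta_pos":[0,0,0],"rot":[0,0,0]},{"delta_pos":[0,0,0],"rot":[0,0,0]}]'
python3 -m creep '[{"delta_pos":[0,0,0],"rot":[0,0,0]},{"delta_pos":[0,0,0],"rot":[0,0,0]},{"delta_pos":[0,0,0],"rot":[0,0,0]},{"delta_pos":[0,0,0],"rot":[0,0,0]}]' 60 40
python3 -m creep '[{"delta_pos":[0,0,20],"rot":[0,0,0]},{"delta_pos":[0,0,20],"rot":[0,0,0]},{"delta_pos":[0,0,0],"rot":[0,0,0]},{"delta_pos":[0,0,0],"rot":[0,0,0]}]'
python3 - <<'E'
from box import *
p=viewer.capture('wrist'); e=sensors.sense()['eef_pos']*1000; print(e); save(p,'w15.png',(120,100,256,200),3)
for z0 in range(20,48,4): print(z0-e[2],fitbox(p,e[0],e[1],-1.363,L=64,z0=z0))
E
```

```text
clock: 23.17
eef_pos: [0.4257, 0.1411, -0.033]
tcp_rot: [-3.142, -0.0, 0.208]
ft_force: [-0.0, 0.8, 0.7]
width: 0.0852
clock: 23.5
eef_pos: [0.4262, 0.1415, -0.0318]
tcp_rot: [-3.141, -0.002, 0.208]
ft_force: [-8.0, 6.1, 49.5]
width: 0.0636
clock: 23.83
eef_pos: [0.4264, 0.1413, 0.0075]
tcp_rot: [-3.141, -0.002, 0.208]
ft_force: [-0.1, -0.3, -0.9]
width: 0.0633
[425.92500448 141.15341137   6.81362639]
13.186373606086978 ((np.float64(416.1), np.float64(141.7), np.float64(-1.363)), np.float64(724.2), 64)
17.186373606086978 ((np.float64(418.6), np.float64(138.4), np.float64(-1.363)), np.float64(633.3), 64)
21.186373606086978 ((np.float64(419.7), np.float64(141.7), np.float64(-1.364)), np.float64(506.0), 64)
25.186373606086978 ((np.float64(421.6), np.float64(140.4), np.float64(-1.365)), np.float64(411.5), 64)
29.186373606086978 ((np.float64(423.6), np.float64(140.7), np.float64(-1.364)), np.float64(184.7), 64)
33.186373606086974 ((np.float64(425.6), np.float64(141.0), np.float64(-1.369)), np.float64(461.4), 64)
37.186373606086974 ((np.float64(427.2), np.float64(141.9), np.float64(-1.368)), np.float64(1002.2), 64)
```

View pics/w15.png

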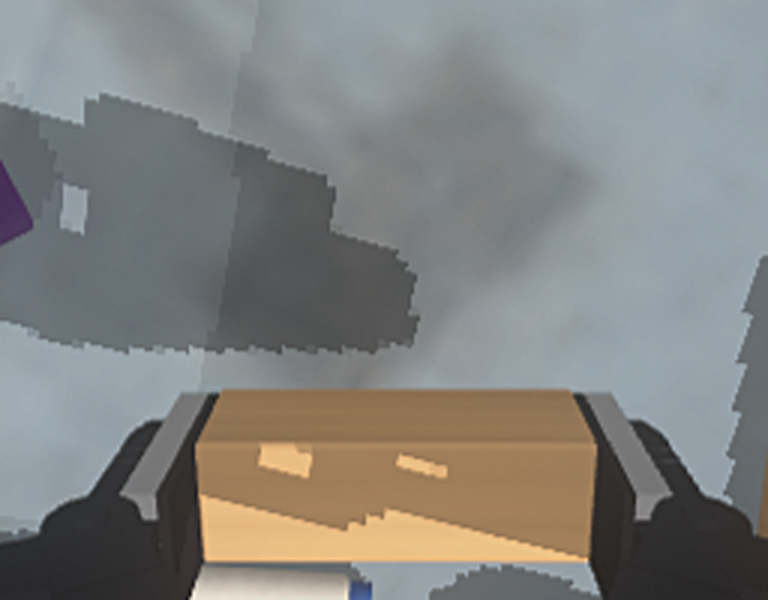

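```bash
python3 -m creep '[{"delta_pos":[0,0,38],"rot":[0,0,0]},{"delta_pos":[0,0,38],"rot":[0,0,0.114]},{"delta_pos":[12,5,37],"rot":[0,0,0.114]},{"delta_pos":[25,10,0],"rot":[0,0,0.114]},{"delta_pos":[25,10,0],"rot":[0,0,0.114]},{"delta_pos":[25,10,0],"rot":[0,0,0.114]},{"delta_pos":[25,10,0],"rot":[0,0,0.114]},{"delta_pos":[25,10,0],"rot":[0,0,0.114]}]'
python3 -m creep '[{"delta_pos":[25,10,0],"rot":[0,0,0.114]},{"delta_pos":[25,10,0],"rot":[0,0,0.114]},{"delta_pos":[15,5,0],"rot":[0,0,0.114]},{"delta_pos":[0,0,0],"rot":[0,0,0]},{"delta_pos":[0,0,0],"rot":[0,0,0]},{"delta_pos":[0,0,0],"rot":[0,0,0]}]'
python3 - <<'E'
from box import *
p=viewer.capture('wrist'); e=sensors.sense()['eef_pos']*1000; print(e,tov(*e[:2])); save(p,'w16.png',(120,100,256,200),3)
for dz in range(26,36,2):
    b=fitbox(p,e[0],e[1],2.918,L=64,z0=e[2]+dz); print(dz,b,tov(*b[0][:2]))
E
```

```text
clock: 24.55
eef_pos: [0.5632, 0.1964, 0.1184]
tcp_rot: [-3.141, 0.001, 1.011]
ft_force: [0.6, 0.1, -0.8]
width: 0.0632
clock: 25.05
eef_pos: [0.6263, 0.2206, 0.1182]
tcp_rot: [-3.139, 0.001, 1.346]
ft_force: [0.4, 0.8, -0.1]
width: 0.0633
[626.30443874 220.63924179 118.67430402] (np.float64(69.3), np.float64(1.4))
26 ((np.float64(624.8), np.float64(217.0), np.float64(2.917)), np.float64(300.4), 64) (np.float64(65.5), np.float64(2.1))
28 ((np.float64(625.3), np.float64(217.9), np.float64(2.915)), np.float64(189.8), 64) (np.float64(66.4), np.float64(1.8))
30 ((np.float64(626.0), np.float64(219.0), np.float64(2.914)), np.float64(197.9), 64) (np.float64(67.7), np.float64(1.4))
32 ((np.float64(625.9), np.float64(219.9), np.float64(2.911)), np.float64(419.6), 64) (np.float64(68.5), np.float64(1.7))
34 ((np.float64(627.3), np.float64(220.8), np.float64(2.914)), np.float64(690.5), 64) (np.float64(69.7), np.float64(0.5))
```

View pics/w16.png

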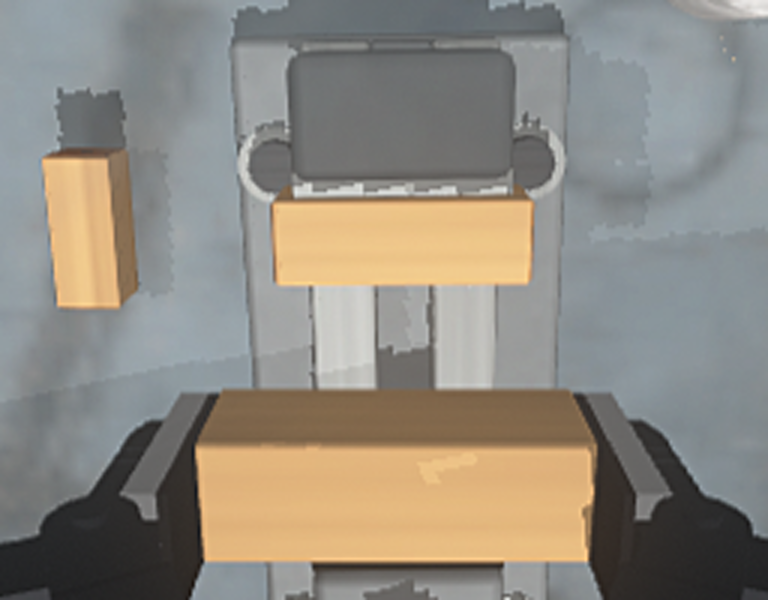

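Run:
```python
from box import *
p=viewer.capture('wrist')
b=fitbox(p,633,243,2.918,L=64,z0=70); print(b,tov(*b[0][:2]))
```

```text
((np.float64(632.9), np.float64(242.2), np.float64(2.913)), np.float64(387.6), 64) (np.float64(91.8), np.float64(-0.2))
```

```bash
python3 -m creep '[{"delta_pos":[1.9,1.1,-10],"rot":[0,0,0]},{"delta_pos":[0,0,-25],"rot":[0,0,0]},{"delta_pos":[0,0,-22],"rot":[0,0,0]},{"delta_pos":[0,0,-12],"rot":[0,0,0]},{"delta_pos":[0,0,0],"rot":[0,0,0]},{"delta_pos":[0,0,0],"rot":[0,0,0]}]'
python3 - <<'E'
from box import *
p=viewer.capture('wrist'); e=sensors.sense()['eef_pos']*1000; print(e,tov(*e[:2])); save(p,'w17.png',(120,100,256,200),3)
E
```

```text
clock: 25.65
eef_pos: [0.629, 0.2218, 0.0497]
tcp_rot: [-3.141, 0.001, 1.347]
ft_force: [-0.7, -0.6, -0.1]
width: 0.0629
[629.00602328 221.93883012  49.94992702] (np.float64(71.2), np.float64(-0.9))
```

View pics/w17.png

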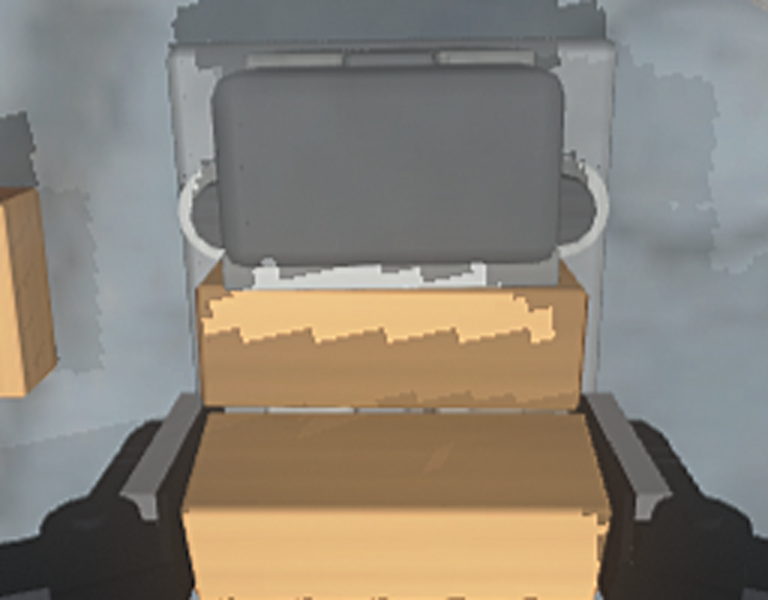

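```bash
python3 -m creep '[{"delta_pos":[-1.1,-4.9,3],"rot":[0,0,0]},{"delta_pos":[0,0,0],"rot":[0,0,0]},{"delta_pos":[0,0,-6],"rot":[0,0,0]},{"delta_pos":[0,0,-3],"rot":[0,0,0]},{"delta_pos":[0,0,0],"rot":[0,0,0]},{"delta_pos":[0,0,0],"rot":[0,0,0]}]'
python3 - <<'E'
from box import *
p=viewer.capture('wrist'); e=sensors.sense()['eef_pos']*1000; print(e,tov(*e[:2])); save(p,'w18.png',(120,100,256,200),2)
p=viewer.capture('scene'); save(p,'s18.png',(185,165,60,60),10)
E
```

```text
clock: 26.2
eef_pos: [0.6281, 0.2172, 0.0441]
tcp_rot: [-3.141, 0.0, 1.348]
ft_force: [-0.5, 0.0, -1.5]
width: 0.0635
[628.27678359 217.29038686  44.3671419 ] (np.float64(66.5), np.float64(-1.2))
```

View pics/w18.png

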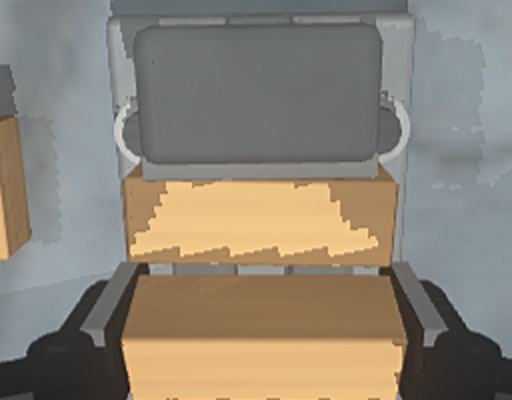

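View pics/s18.png

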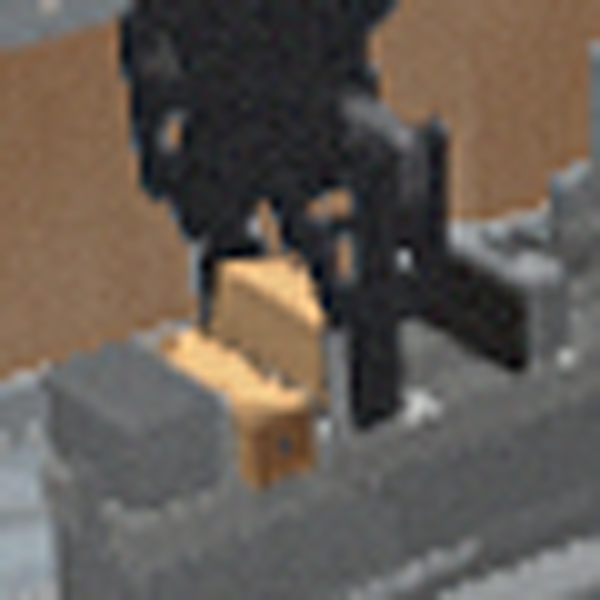

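```bash
python3 -m creep '[{"delta_pos":[0,0,-3],"rot":[0,0,0]},{"delta_pos":[0,0,0],"rot":[0,0,0]}]'
python3 -m creep '[{"delta_pos":[0,0,-3],"rot":[0,0,0]},{"delta_pos":[0,0,0],"rot":[0,0,0]}]'
python3 -m creep '[{"delta_pos":[0,0,-2],"rot":[0,0,0]},{"delta_pos":[0,0,0],"rot":[0,0,0]}]'
python3 -m creep '[{"delta_pos":[0,0,-2],"rot":[0,0,0]},{"delta_pos":[0,0,0],"rot":[0,0,0]},{"delta_pos":[0,0,0],"rot":[0,0,0]}]'
```

```text
clock: 26.47
eef_pos: [0.6282, 0.2172, 0.0412]
tcp_rot: [-3.141, 0.0, 1.348]
ft_force: [-0.2, -0.3, -0.1]
width: 0.0634
clock: 26.63
eef_pos: [0.6281, 0.2172, 0.0381]
tcp_rot: [-3.141, 0.0, 1.348]
ft_force: [-0.4, 0.2, -0.3]
width: 0.0634
clock: 26.8
eef_pos: [0.6282, 0.2172, 0.0362]
tcp_rot: [-3.141, 0.0, 1.348]
ft_force: [0.5, 0.2, -1.2]
width: 0.0627
clock: 27.05
eef_pos: [0.6283, 0.2172, 0.0345]
tcp_rot: [-3.141, 0.0, 1.348]
ft_force: [-0.8, 1.2, 0.1]
width: 0.0627
```

```bash
python3 -m creep '[{"delta_pos":[0,0,-2],"rot":[0,0,0]},{"delta_pos":[0,0,0],"rot":[0,0,0]},{"delta_pos":[0,0,0],"rot":[0,0,0]}]'
python3 -m creep '[{"delta_pos":[0,0,0],"rot":[0,0,0]},{"delta_pos":[0,0,0],"rot":[0,0,0]},{"delta_pos":[0,0,0],"rot":[0,0,0]},{"delta_pos":[0,0,0],"rot":[0,0,0]}]' 100
python3 - <<'E'
from box import *
p=viewer.capture('wrist'); e=sensors.sense()['eef_pos']*1000; print(e,tov(*e[:2])); save(p,'w19.png',(120,100,256,200),2)
p=viewer.capture('scene'); save(p,'s19.png',(185,165,60,60),10)
E
```

```text
clock: 27.3
eef_pos: [0.6287, 0.2173, 0.033]
tcp_rot: [3.141, -0.0, 1.348]
ft_force: [0.4, -0.0, 4.5]
width: 0.0633
clock: 27.63
eef_pos: [0.6284, 0.2172, 0.0325]
tcp_rot: [-3.141, 0.0, 1.348]
ft_force: [-0.1, 0.2, -0.0]
width: 0.0853
[628.33420646 217.2240811   32.51963959] (np.float64(66.5), np.float64(-1.3))
```

View pics/w19.png

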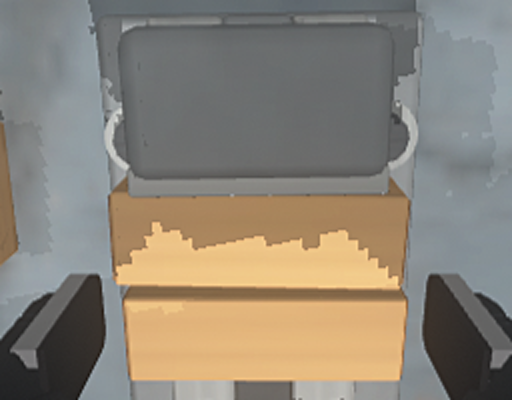

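View pics/s19.png

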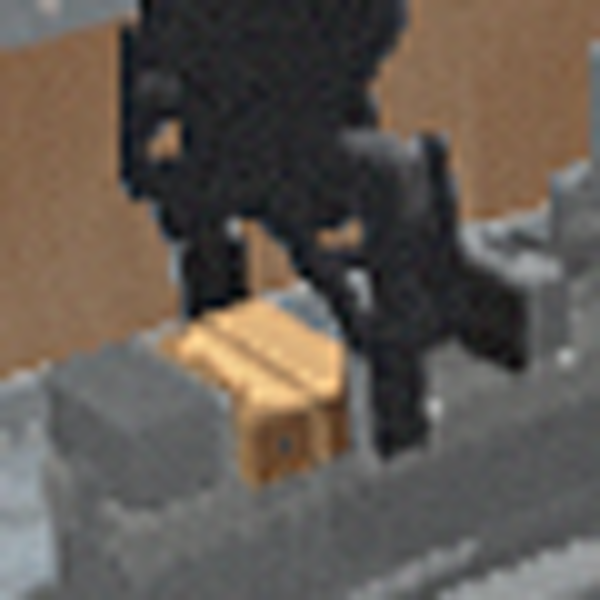

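```bash
python3 -m creep '[{"delta_pos":[-1,0.8,0],"rot":[0,0,0]},{"delta_pos":[0,0,0],"rot":[0,0,0]},{"delta_pos":[0,0,0],"rot":[0,0,0]}]'
python3 -m creep '[{"delta_pos":[0,0,0],"rot":[0,0,0]},{"delta_pos":[0,0,0],"rot":[0,0,0]},{"delta_pos":[0,0,0],"rot":[0,0,0]},{"delta_pos":[0,0,0],"rot":[0,0,0]}]' 60 20
python3 -m creep '[{"delta_pos":[0,0,0],"rot":[0,0,0]},{"delta_pos":[0,0,0],"rot":[0,0,0]},{"delta_pos":[0,0,0],"rot":[0,0,0]},{"delta_pos":[0,0,35],"rot":[0,0,0]},{"delta_pos":[0,0,41],"rot":[0,0,0]},{"delta_pos":[0,0,41],"rot":[0,0,0]},{"delta_pos":[0,0,0],"rot":[0,0,0]},{"delta_pos":[0,0,0],"rot":[0,0,0]}]' 100
python3 - <<'E'
from box import *
p=viewer.capture('wrist'); e=sensors.sense()['eef_pos']*1000; print(e,tov(*e[:2])); save(p,'w20.png',(170,150,170,180),4)
E
```

```text
clock: 27.98
eef_pos: [0.6273, 0.2181, 0.0326]
tcp_rot: [-3.142, 0.0, 1.348]
ft_force: [0.3, -0.7, -0.3]
width: 0.0855
clock: 28.32
eef_pos: [0.6275, 0.2181, 0.0327]
tcp_rot: [3.141, -0.0, 1.348]
ft_force: [-0.3, 0.7, 1.7]
width: 0.0636
clock: 28.98
eef_pos: [0.6291, 0.2186, 0.1526]
tcp_rot: [3.137, -0.002, 1.348]
ft_force: [-0.5, 0.3, -1.2]
width: 0.0853
[627.81822026 218.17814071 150.59440918] (np.float64(67.3), np.float64(-0.6))
```

View pics/w20.png

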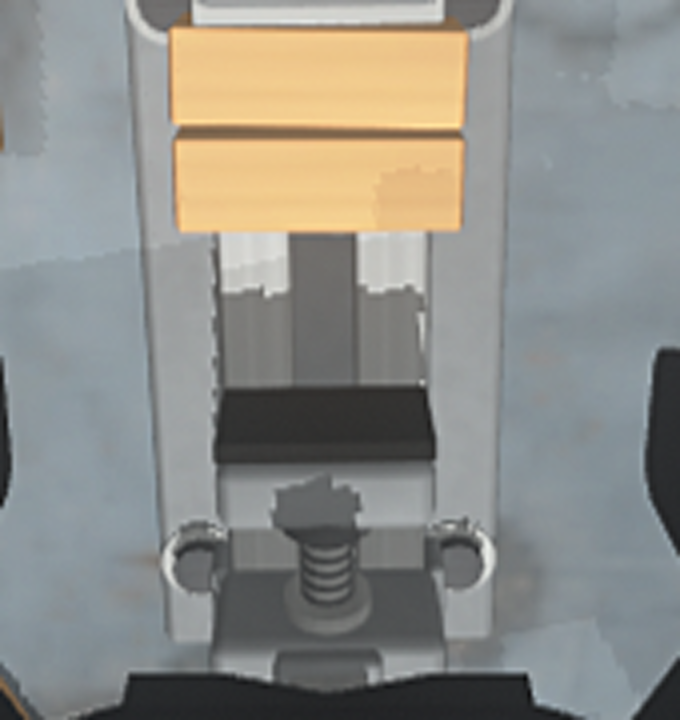

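```bash
python3 -m creep '[{"delta_pos":[-5,-20,10],"rot":[0,0,-0.12]},{"delta_pos":[-5,-20,0],"rot":[0,0,-0.12]},{"delta_pos":[-5,-22,0],"rot":[0,0,-0.12]},{"delta_pos":[-5,-22,0],"rot":[0,0,-0.12]},{"delta_pos":[-5,-22,0],"rot":[0,0,-0.12]},{"delta_pos":[-5,-20,0],"rot":[0,0,-0.12]},{"delta_pos":[-1,-7,0],"rot":[0,0,-0.12]},{"delta_pos":[0,0,0],"rot":[0,0,-0.12]}]'
python3 -m creep '[{"delta_pos":[0,0,0],"rot":[0,0,-0.12]},{"delta_pos":[0,0,0],"rot":[0,0,-0.12]},{"delta_pos":[0,0,0],"rot":[0,0,-0.12]},{"delta_pos":[0,0,0],"rot":[0,0,-0.12]},{"delta_pos":[0,0,0],"rot":[0,0,-0.12]},{"delta_pos":[0,0,0],"rot":[0,0,-0.012]},{"delta_pos":[0,0,0],"rot":[0,0,0]},{"delta_pos":[0,0,0],"rot":[0,0,0]}]'
python3 - <<'E'
from box import *
p=viewer.capture('wrist'); e=sensors.sense()['eef_pos']*1000; print(e,tov(*e[:2])); save(p,'w21.png',scale=1.5);pickle.dump(p,open('w21.pkl','wb'))
jf=6
for jf in (4,6,8,10): print(jf,(w2px(p,V(q,[(jf,-26,100),(jf,26,100),(jf-57.3,0,152),(jf-105.3,0,152)])/1000)*1.5).round(1).tolist())
E
```

```text
clock: 29.7
eef_pos: [0.5949, 0.083, 0.158]
tcp_rot: [-3.141, 0.003, 0.38]
ft_force: [-0.3, 0.9, -0.0]
width: 0.0852
clock: 30.37
eef_pos: [0.5959, 0.085, 0.1588]
tcp_rot: [3.141, 0.001, -0.22]
ft_force: [-0.7, 0.0, 0.3]
width: 0.0854
[596.04836528  85.00652289 159.01505749] (np.float64(-69.6), np.float64(0.8))
4 [[247.8, 249.5], [255.2, 334.5], [342.0, 326.8], [445.7, 327.2]]
6 [[244.2, 249.5], [251.9, 334.5], [337.7, 326.8], [441.4, 327.2]]
8 [[240.7, 249.5], [248.6, 334.4], [333.4, 326.8], [437.0, 327.2]]
10 [[237.2, 249.5], [245.3, 334.4], [329.1, 326.8], [432.7, 327.1]]
```

View pics/w21.png

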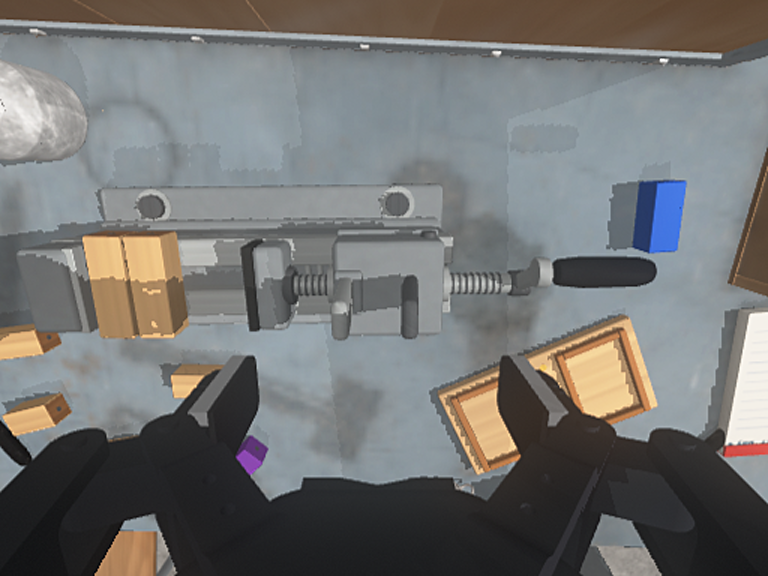

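```bash
python3 -m creep '[{"delta_pos":[1.4,2.4,-30],"rot":[0,0,-0.004]},{"delta_pos":[0,0,-30],"rot":[0,0,0]},{"delta_pos":[0,0,-15],"rot":[0,0,0]},{"delta_pos":[0,0,0],"rot":[0,0,0]},{"delta_pos":[0,0,0],"rot":[0,0,0]}]'
python3 -m creep '[{"delta_pos":[0,0,0],"rot":[0,0,0]},{"delta_pos":[0,0,0],"rot":[0,0,0]},{"delta_pos":[0,0,0],"rot":[0,0,0]},{"delta_pos":[0,0,0],"rot":[0,0,0]}]' 50 20
python3 -m creep '[{"delta_pos":[0,0,0],"rot":[0,0,0]},{"delta_pos":[0,0,0],"rot":[0,0,0]},{"delta_pos":[0,0,0],"rot":[0,0,0]},{"delta_pos":[0,0,0],"rot":[0,0,0]}]' 30 40
```

```text
clock: 30.83
eef_pos: [0.5973, 0.0874, 0.0842]
tcp_rot: [3.141, 0.002, -0.226]
ft_force: [-0.5, -0.7, -0.1]
width: 0.0854
clock: 31.17
eef_pos: [0.5985, 0.0874, 0.0858]
tcp_rot: [-3.141, -0.002, -0.228]
ft_force: [-2.7, 1.8, 9.8]
width: 0.0428
clock: 31.5
eef_pos: [0.5988, 0.0877, 0.0865]
tcp_rot: [-3.141, -0.002, -0.227]
ft_force: [-3.4, 2.4, 16.9]
width: 0.037
```

Squeezed (37 mm, as before). Slide forward 45 mm then check.

```bash
python3 -m creep '[{"delta_pos":[1.1,4.9,0],"rot":[0,0,0]},{"delta_pos":[2.2,9.75,0],"rot":[0,0,0]},{"delta_pos":[2.2,9.75,0],"rot":[0,0,0]},{"delta_pos":[2.2,9.75,0],"rot":[0,0,0]},{"delta_pos":[2.2,9.75,0],"rot":[0,0,0]},{"delta_pos":[0,0,0],"rot":[0,0,0]},{"delta_pos":[0,0,0],"rot":[0,0,0]}]'
python3 - <<'E'
from box import *
p=viewer.capture('wrist'); e=sensors.sense()['eef_pos']*1000; print(e,tov(*e[:2])); save(p,'w22.png',(0,130,260,140),3);pickle.dump(p,open('w22.pkl','wb'))
E
```

```text
clock: 32.08
eef_pos: [0.6083, 0.1323, 0.0865]
tcp_rot: [-3.141, -0.002, -0.227]
ft_force: [-5.2, 2.6, 18.6]
width: 0.0363
[608.20658338 132.05986797  86.48279888] (np.float64(-21.0), np.float64(-0.6))
```

View pics/w22.png

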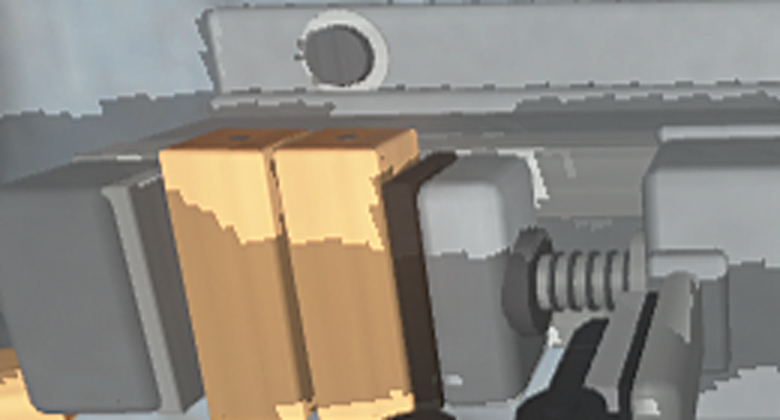

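```bash
python3 -m creep '[{"delta_pos":[0.9,3.9,0],"rot":[0,0,0]},{"delta_pos":[0,0,0],"rot":[0,0,0]},{"delta_pos":[0,0,0],"rot":[0,0,0]}]'
python3 -m creep '[{"delta_pos":[0.4,2,0],"rot":[0,0,0]},{"delta_pos":[0,0,0],"rot":[0,0,0]},{"delta_pos":[0,0,0],"rot":[0,0,0]}]'
python3 - <<'E'
from box import *
p=viewer.capture('wrist'); e=sensors.sense()['eef_pos']*1000; print(e,tov(*e[:2])); save(p,'w23.png',(0,130,260,140),3);pickle.dump(p,open('w23.pkl','wb'))
E
```

```text
clock: 32.38
eef_pos: [0.609, 0.1358, 0.0865]
tcp_rot: [-3.141, -0.001, -0.227]
ft_force: [-6.5, 3.7, 18.4]
width: 0.0366
clock: 32.63
eef_pos: [0.6094, 0.1376, 0.0865]
tcp_rot: [-3.141, -0.001, -0.227]
ft_force: [-6.6, 2.2, 18.8]
width: 0.0363
[609.3726145  137.52939119  86.48178619] (np.float64(-15.5), np.float64(-0.5))
```

View pics/w23.png

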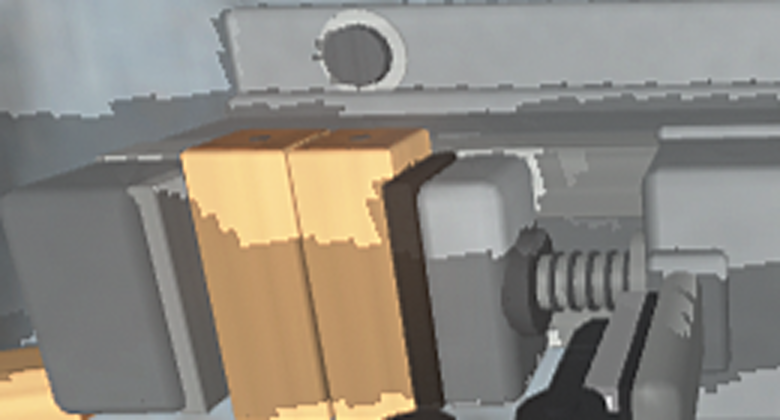

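```bash
python3 -m creep '[{"delta_pos":[0,0,0],"rot":[0,0,0]},{"delta_pos":[0,0,0],"rot":[0,0,0]},{"delta_pos":[0,0,0],"rot":[0,0,0]},{"delta_pos":[0,0,0],"rot":[0,0,0]},{"delta_pos":[0,0,0],"rot":[0,0,0]}]' 100
python3 -m creep '[{"delta_pos":[0,0,35],"rot":[0,0,0]},{"delta_pos":[0,0,41],"rot":[0,0,0]},{"delta_pos":[0,0,20],"rot":[0,0,0]},{"delta_pos":[0,0,0],"rot":[0,0,0]},{"delta_pos":[0,0,0],"rot":[0,0,0]}]'
python3 - <<'E'
from box import *
p=viewer.capture('wrist'); e=sensors.sense()['eef_pos']*1000; print(e,tov(*e[:2])); save(p,'w24.png',scale=1.5);pickle.dump(p,open('w24.pkl','wb'))
for jf in (56,58,60,62): print(jf,(w2px(p,V(q,[(jf,-26,100),(jf,26,100),(jf-57.3,0,152),(jf-105.3,0,152)])/1000)*1.5).round(1).tolist())
for k in models.trace(p,'crank_knob'): print(k['score'],k['bbox'])
E
```

```text
clock: 33.1
eef_pos: [0.6092, 0.1374, 0.0848]
tcp_rot: [-3.141, -0.0, -0.228]
ft_force: [-0.1, -0.4, -0.4]
width: 0.0857
clock: 33.52
eef_pos: [0.6099, 0.1375, 0.1821]
tcp_rot: [-3.14, -0.003, -0.228]
ft_force: [-0.9, -0.3, 0.0]
width: 0.0854
[608.97996243 137.30412746 180.71309441] (np.float64(-15.8), np.float64(-0.2))
56 [[263.2, 246.9], [269.7, 324.7], [350.3, 314.1], [442.8, 313.7]]
58 [[260.0, 246.9], [266.7, 324.7], [346.5, 314.1], [438.9, 313.7]]
60 [[256.8, 246.9], [263.6, 324.7], [342.6, 314.1], [435.1, 313.8]]
62 [[253.6, 246.9], [260.6, 324.7], [338.8, 314.1], [431.2, 313.8]]
0.62 [357.4, 168.5, 64.8, 17.8]
```

View pics/w24.png

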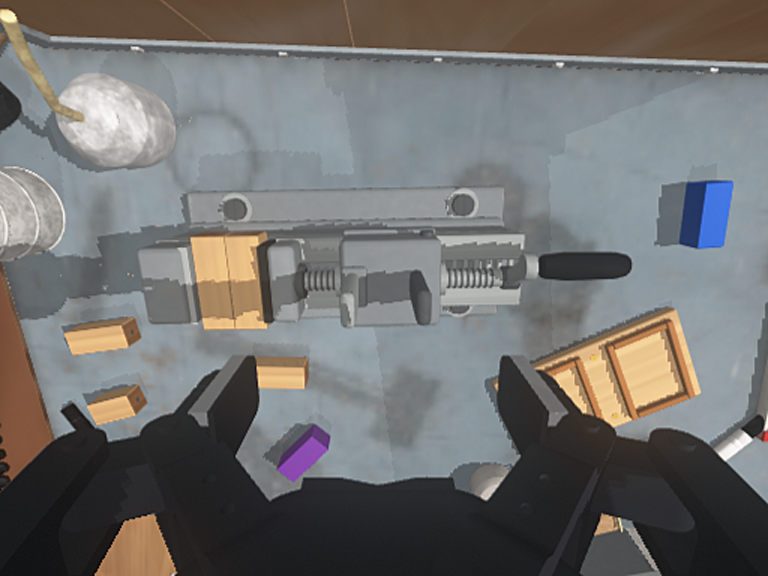

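Run:
```python
from box import *
p=pickle.load(open('w24.pkl','rb')); save(p,'w24k.png',(330,150,110,60),7)
f=lambda v:(w2px(p,V(q,[(v[0],-35*np.sin(v[1]),88+35*np.cos(v[1]))])/1000)-[390.5,177]).ravel()
s=least_squares(f,[-130,.4]);print(s.x,s.fun)
x,t=s.x; print(V(q,[(x,-35*np.sin(t),88+35*np.cos(t)),(x,0,88)]))
for dx in (-25,25): print(w2px(p,V(q,[(x+dx,-35*np.sin(t),88+35*np.cos(t))])/1000))
p=pickle.load(open('w1.pkl','rb'))
f=lambda v:(w2px(p,V(q,[(v[0],-35*np.sin(v[1]),88+35*np.cos(v[1]))])/1000)-[115+697/3.6,45+95/3.6]).ravel()
s=least_squares(f,[-130,.4]);print(s.x,s.fun)
```

```text
[-137.46357822    0.52331696] [-7.56017471e-12  3.43902684e-12]
[[598.85594825  14.79272214 118.31581968]
 [581.80083289  18.67526217  88.        ]]
[[418.99829458 176.88201524]]
[[362.02072496 177.11790602]]
[-136.72257624    0.55715771] [0.00000000e+00 4.26325641e-14]
```

View pics/w24k.png

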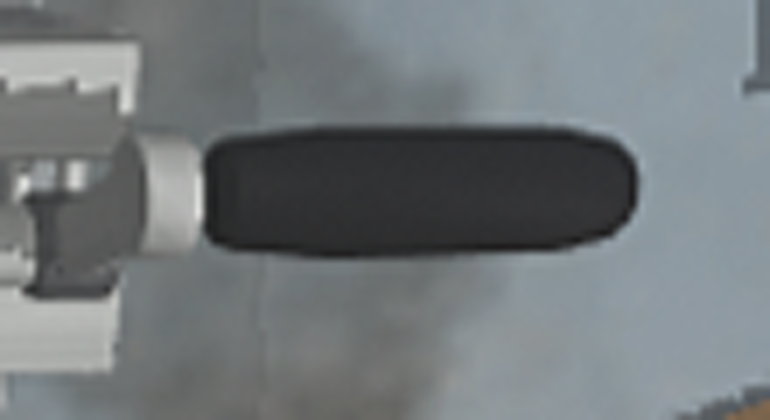

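```bash
python3 -m creep '[{"delta_pos":[-2,-20,0],"rot":[0,0,0.12]},{"delta_pos":[-2,-20,0],"rot":[0,0,0.12]},{"delta_pos":[-2,-20,0],"rot":[0,0,0.12]},{"delta_pos":[-2,-20,0],"rot":[0,0,0.12]},{"delta_pos":[-2,-20,0],"rot":[0,0,0.12]},{"delta_pos":[-2,-20,0],"rot":[0,0,0.12]},{"delta_pos":[-1,-14,0],"rot":[0,0,0.12]},{"delta_pos":[0,0,0],"rot":[0,0,0.12]}]' 100
python3 -m creep '[{"delta_pos":[0,0,0],"rot":[0,0,0.12]},{"delta_pos":[0,0,0],"rot":[0,0,0.12]},{"delta_pos":[0,0,0],"rot":[0,0,0.12]},{"delta_pos":[0,0,0],"rot":[0,0,0.12]},{"delta_pos":[0,0,0],"rot":[0,0,0.12]},{"delta_pos":[0,0,0],"rot":[0,0,0.015]},{"delta_pos":[0,0,0],"rot":[0,0,0]},{"delta_pos":[0,0,0],"rot":[0,0,0]}]' 60
python3 - <<'E'
from box import *
p=viewer.capture('wrist'); e=sensors.sense()['eef_pos']*1000; print(e,sensors.sense()['tcp_rot'],tov(*e[:2])); save(p,'w25.png',scale=1.5);pickle.dump(p,open('w25.pkl','wb'))
E
```

```text
clock: 34.28
eef_pos: [0.5948, 0.0008, 0.179]
tcp_rot: [-3.14, 0.002, 0.736]
ft_force: [0.3, 0.5, 0.8]
width: 0.0854
clock: 34.95
eef_pos: [0.5956, 0.0033, 0.1798]
tcp_rot: [-3.14, 0.0, 1.343]
ft_force: [0.5, 0.1, 0.2]
width: 0.0514
[595.69111264   3.2989428  180.04615347] [-3.14063864e+00  1.33804435e-04  1.34328946e+00] (np.float64(-149.4), np.float64(-17.0))
```

View pics/w25.png

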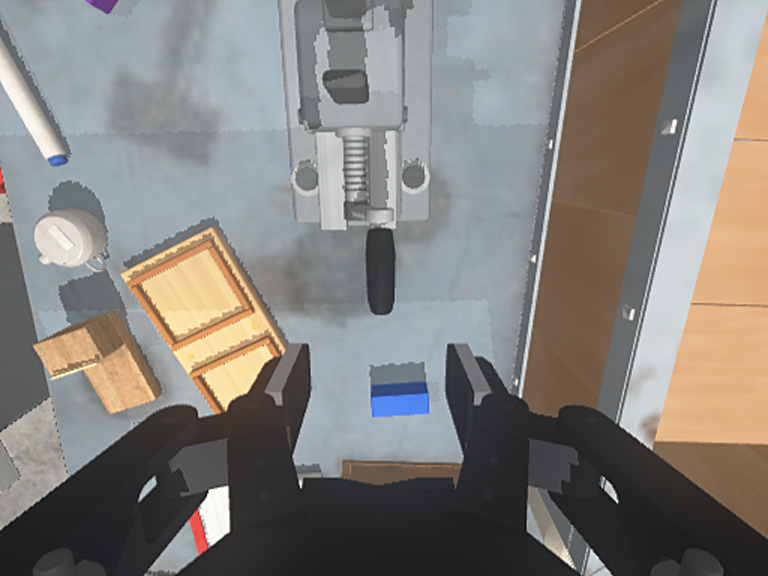

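```bash
python3 -m creep '[{"delta_pos":[0.5,0,-30],"rot":[0,0,0]},{"delta_pos":[0,0,-30],"rot":[0,0,0]},{"delta_pos":[0,0,-30],"rot":[0,0,0]},{"delta_pos":[0,0,-10],"rot":[0,0,0]},{"delta_pos":[0,0,0],"rot":[0,0,0]},{"delta_pos":[0,0,0],"rot":[0,0,0]}]'
python3 -m creep '[{"delta_pos":[0,0,0],"rot":[0,0,0]},{"delta_pos":[0,0,0],"rot":[0,0,0]},{"delta_pos":[0,0,0],"rot":[0,0,0]},{"delta_pos":[0,0,0],"rot":[0,0,0]},{"delta_pos":[0,0,0],"rot":[0,0,0]}]' 5 30
python3 tip.py tip7.png
python3 - <<'E'
from fit import *
p=viewer.capture('scene'); save(p,'s25.png',(230,120,80,80),8)
E
```

```text
clock: 35.5
eef_pos: [0.5966, 0.0032, 0.081]
tcp_rot: [-3.141, 0.0, 1.346]
ft_force: [0.2, 0.0, 1.0]
width: 0.0512
clock: 35.92
eef_pos: [0.5974, 0.0032, 0.0817]
tcp_rot: [3.14, -0.0, 1.347]
ft_force: [0.5, 0.0, 7.8]
width: 0.0149
[0.59746063 0.00318363 0.08173123] 0.014922971856074564 [ 0.98631555 -0.47262436  7.56495019]
```

View pics/s25.png

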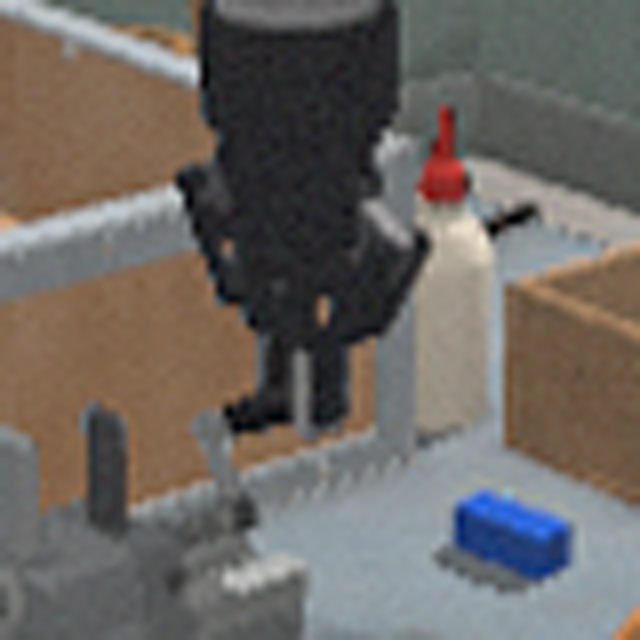

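```bash
cat > circ.py <<'E'
from box import *
import sys
def tab(t0,t1,n):
    c,s=np.cos(q[2]),np.sin(q[2]); T=np.linspace(t0,t1,n+1)
    P=np.c_[8*T/2/np.pi,-35*np.sin(T),35*np.cos(T)]
    D=np.diff(P,axis=0)
    for t,d in zip(T[1:],D): print(round(t,2),[round(c*d[0]-s*d[1],1),round(s*d[0]+c*d[1],1),round(d[2],1)])
tab(float(sys.argv[1]),float(sys.argv[2]),int(sys.argv[3]))
E
python3 circ.py 0.53 3.33 14
```

```text
0.73 [np.float64(5.6), np.float64(-1.0), np.float64(-4.1)]
0.93 [np.float64(4.7), np.float64(-0.8), np.float64(-5.2)]
1.13 [np.float64(3.6), np.float64(-0.6), np.float64(-6.0)]
1.33 [np.float64(2.3), np.float64(-0.3), np.float64(-6.6)]
1.53 [np.float64(1.0), np.float64(0.0), np.float64(-6.9)]
1.73 [np.float64(-0.3), np.float64(0.3), np.float64(-7.0)]
1.93 [np.float64(-1.7), np.float64(0.6), np.float64(-6.8)]
2.13 [np.float64(-3.0), np.float64(0.9), np.float64(-6.3)]
2.33 [np.float64(-4.1), np.float64(1.2), np.float64(-5.5)]
2.53 [np.float64(-5.1), np.float64(1.4), np.float64(-4.6)]
2.73 [np.float64(-5.9), np.float64(1.6), np.float64(-3.4)]
2.93 [np.float64(-6.4), np.float64(1.7), np.float64(-2.1)]
3.13 [np.float64(-6.7), np.float64(1.8), np.float64(-0.8)]
3.33 [np.float64(-6.7), np.float64(1.8), np.float64(0.6)]
```

```bash
python3 -m creep '[{"delta_pos":[5.6,-1,-4.1],"rot":[0,0,0]},{"delta_pos":[4.7,-0.8,-5.2],"rot":[0,0,0]},{"delta_pos":[3.6,-0.6,-6],"rot":[0,0,0]},{"delta_pos":[0,0,0],"rot":[0,0,0]}]'
python3 -m creep '[{"delta_pos":[2.3,-0.3,-6.6],"rot":[0,0,0]},{"delta_pos":[1,0,-6.9],"rot":[0,0,0]},{"delta_pos":[-0.3,0.3,-7],"rot":[0,0,0]},{"delta_pos":[-1.7,0.6,-6.8],"rot":[0,0,0]},{"delta_pos":[0,0,0],"rot":[0,0,0]}]'
python3 - <<'E'
from box import *
p=viewer.capture('wrist'); e=sensors.sense()['eef_pos']*1000; print(e,tov(*e[:2])); save(p,'w26.png',(120,0,260,200),3)
p=viewer.capture('scene'); save(p,'s26.png',(180,120,110,90),7)
E
```

```text
clock: 36.35
eef_pos: [0.6133, 0.0004, 0.0659]
tcp_rot: [3.137, -0.001, 1.347]
ft_force: [9.1, -2.1, 3.2]
width: 0.0148
clock: 36.77
eef_pos: [0.6145, 0.001, 0.0382]
tcp_rot: [3.136, -0.001, 1.347]
ft_force: [12.9, -3.5, -9.8]
width: 0.0146
[614.64219776   0.93695737  38.46763625] (np.float64(-147.5), np.float64(-36.0))
```

View pics/w26.png

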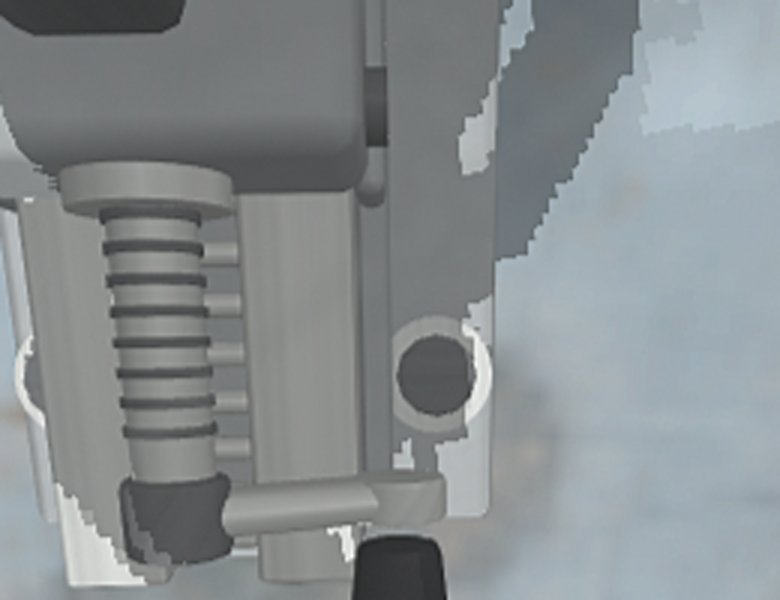

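View pics/s26.png

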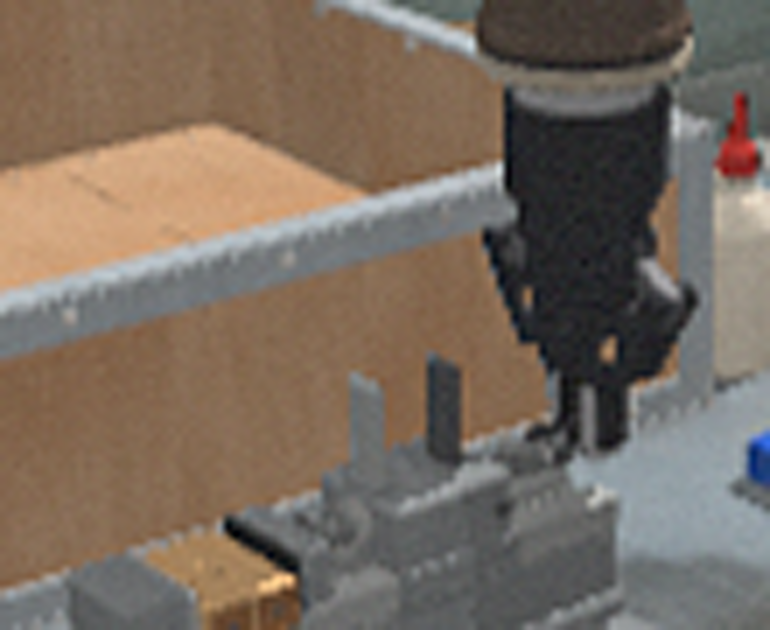

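```bash
python3 -m creep '[{"delta_pos":[-1.5,0.7,-6.5],"rot":[0,0,0]},{"delta_pos":[-3.6,1,-5.6],"rot":[0,0,0]},{"delta_pos":[-5.1,1.4,-4.6],"rot":[0,0,0]},{"delta_pos":[0,0,0],"rot":[0,0,0]}]'
python3 -m creep '[{"delta_pos":[-5.9,1.6,-3.4],"rot":[0,0,0]},{"delta_pos":[-6.4,1.7,-2.1],"rot":[0,0,0]},{"delta_pos":[-6.7,1.8,-0.8],"rot":[0,0,0]},{"delta_pos":[0,0,0],"rot":[0,0,0]},{"delta_pos":[0,0,0],"rot":[0,0,0]}]'
python3 - <<'E'
from box import *
p=viewer.capture('wrist'); e=sensors.sense()['eef_pos']*1000; print(e,tov(*e[:2])); save(p,'w27.png',(120,0,260,200),3)
p=viewer.capture('scene'); save(p,'s27.png',(180,120,110,90),7)
p=viewer.capture('top'); save(p,'t27.png',(190,140,130,70),6)
E
```

```text
clock: 37.2
eef_pos: [0.601, 0.0045, 0.0209]
tcp_rot: [-3.141, 0.0, 1.347]
ft_force: [3.0, -2.9, -6.2]
width: 0.0146
clock: 37.62
eef_pos: [0.5817, 0.0093, 0.0153]
tcp_rot: [-3.141, 0.001, 1.347]
ft_force: [-3.5, -6.8, 1.5]
width: 0.0146
[581.70160174   9.33407418  15.28663435] (np.float64(-146.6), np.float64(-2.0))
```

View pics/w27.png

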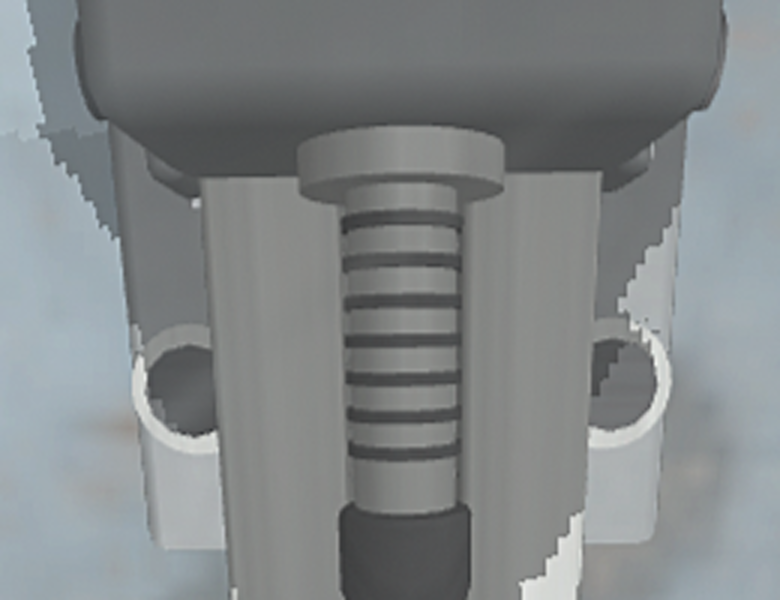

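View pics/s27.png

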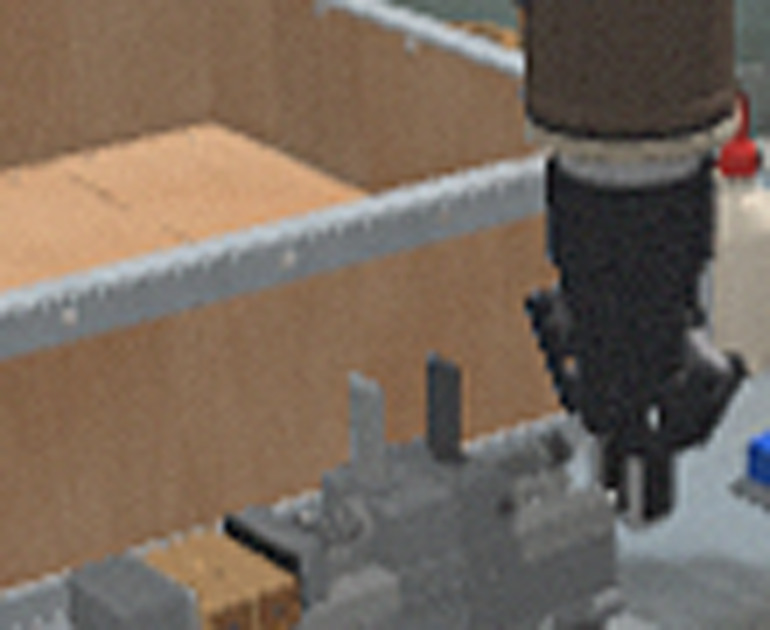

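```bash
python3 -m creep '[{"delta_pos":[-6.7,2.4,0.7],"rot":[0,0,0]},{"delta_pos":[0,0,0],"rot":[0,0,0]},{"delta_pos":[0,0,0],"rot":[0,0,0]}]'
```

```text
clock: 38.02
eef_pos: [0.5752, 0.0112, 0.0162]
tcp_rot: [-3.141, 0.001, 1.347]
ft_force: [-3.2, -12.5, 4.1]
width: 0.0146
```

```bash
python3 -m creep '[{"delta_pos":[0,0,0],"rot":[0,0,0]},{"delta_pos":[0,0,0],"rot":[0,0,0]},{"delta_pos":[0,0,0],"rot":[0,0,0]},{"delta_pos":[0,0,35],"rot":[0,0,0]},{"delta_pos":[0,0,41],"rot":[0,0,0]},{"delta_pos":[0,0,41],"rot":[0,0,0]},{"delta_pos":[0,0,41],"rot":[0,0,0]},{"delta_pos":[0,0,10],"rot":[0,0,0]}]' 60
python3 -m creep '[{"delta_pos":[5,30,0],"rot":[0,0,0]},{"delta_pos":[5,30,0],"rot":[0,0,0]},{"delta_pos":[5,30,0],"rot":[0,0,0]},{"delta_pos":[0,0,0],"rot":[0,0,0]},{"delta_pos":[0,0,0],"rot":[0,0,0]}]'
python3 - <<'E'
from box import *
p=viewer.capture('wrist'); e=sensors.sense()['eef_pos']*1000; print(e,tov(*e[:2])); save(p,'w28.png',scale=1.5);pickle.dump(p,open('w28.pkl','wb'))
save(p,'w28v.png',(190,0,130,220),3.5)
for jf in (58,60,62,64): print(jf,(w2px(p,V(q,[(jf,-26,100),(jf,26,100),(jf-57.3,0,152),(jf-105.3,0,152)])/1000)).round(1).tolist())
print((w2px(p,V(q,[(105,-26,100),(105,26,100),(105-22,0,92),(105-44,32,92),(105-44,-32,92)])/1000)).round(1).tolist())
E
```

```text
clock: 38.68
eef_pos: [0.5786, 0.0122, 0.19]
tcp_rot: [3.134, -0.002, 1.347]
ft_force: [1.5, -0.1, 0.9]
width: 0.051
clock: 39.1
eef_pos: [0.5907, 0.1036, 0.1835]
tcp_rot: [-3.141, -0.0, 1.349]
ft_force: [-0.3, 0.3, -0.0]
width: 0.0512
[590.53391238 102.5849463  183.50173313] (np.float64(-53.7), np.float64(10.1))
58 [[294.3, 64.5], [233.3, 64.4], [265.8, 138.2], [264.8, 200.9]]
60 [[294.4, 62.0], [233.3, 61.8], [265.8, 135.4], [264.8, 198.4]]
62 [[294.5, 59.4], [233.3, 59.2], [265.9, 132.6], [264.8, 195.9]]
64 [[294.6, 56.8], [233.2, 56.7], [265.9, 129.7], [264.9, 193.5]]
[[297.0, 0.8], [232.4, 0.6], [263.9, 34.2], [227.0, 62.2], [299.9, 62.4]]
```

View pics/w28v.png

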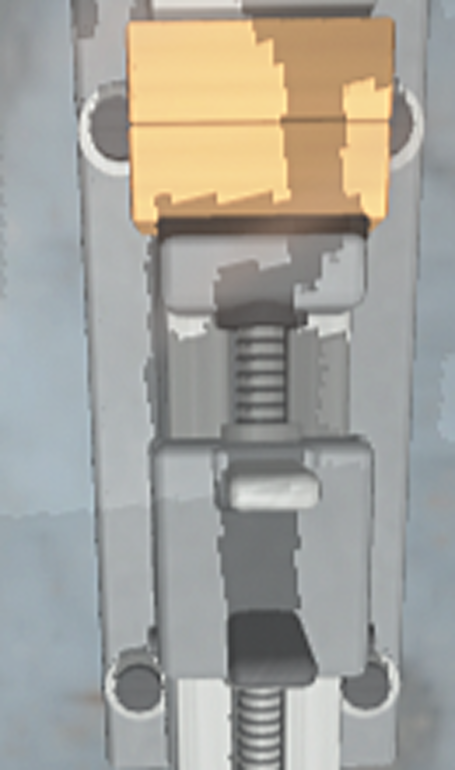

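Run:
```python
from box import *
p=pickle.load(open('w5.pkl','rb')); save(p,'w5r.png',(300,155,140,80),5.5)
def fitrack(p,g=(441,-34,-1.365)):
    W=wood(p); uv=w2px(p,np.array([[g[0],g[1],5]])/1000)[0]
    lo=np.array([int(uv[0])-90,int(uv[1])-60]); lo=lo.clip(0); W=W[lo[1]:lo[1]+120,lo[0]:lo[0]+180]
    W=cv2.morphologyEx(W,cv2.MORPH_CLOSE,np.ones((5,5)))
    n,lab,st,ce=cv2.connectedComponentsWithStats(W); k=1+np.argmax(st[1:,4]); W=(lab==k).astype(float)
    def hm(x):
        X,Y,a=x[0],x[1],x[2]/50
        u=(w2px(p,np.vstack([c_ for c_ in [corners2(X,Y,a)]]))-lo+.5)*S-.5
        m=np.zeros((W.shape[0]*S,W.shape[1]*S),np.uint8); cv2.fillConvexPoly(m,cv2.convexHull(np.round(u).astype(np.int32)),255)
        return cv2.resize(m,(W.shape[1],W.shape[0]),interpolation=cv2.INTER_AREA)/255.
    def corners2(X,Y,a):
        c,s=np.cos(a),np.sin(a); return np.array([(X+c*u-s*v,Y+s*u+c*v,z) for u in(-87,87) for v in (-47,47) for z in (0,10)])/1000
    f=lambda x:np.abs(hm(x)-W).sum()
    x0=[g[0],g[1],g[2]*50]
    r_=minimize(f,x0,method='Nelder-Mead',options=dict(initial_simplex=[x0]+[[x0[j]+(5 if i==j else 0) for j in range(3)] for i in range(3)]))
    return r_.x[0],r_.x[1],r_.x[2]/50,r_.fun,W.sum()
print(fitrack(p))
print(px2w(p,[(509/1.5,295.5/1.5),(598.5/1.5,294/1.5)],.016))
```

```text
(np.float64(439.68945524375374), np.float64(-35.54198976728478), np.float64(-1.3515912478276124), np.float64(203.921568627451), np.float64(7032.0))
[[ 0.43416989  0.00680914  0.016     ]
 [ 0.45360738 -0.07859113  0.016     ]]
```

View pics/w5r.png

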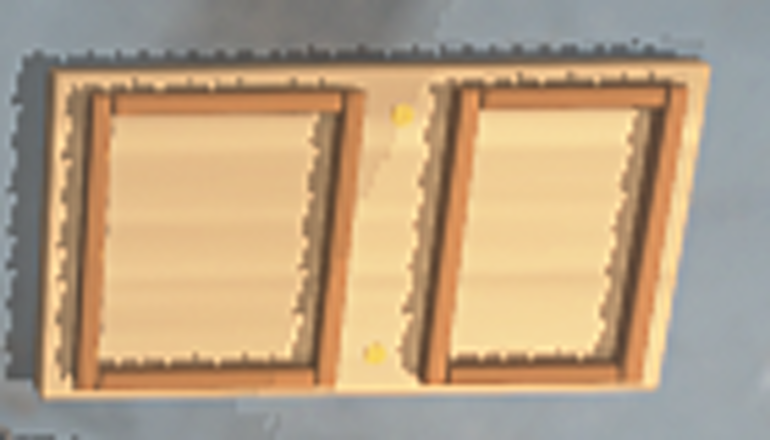

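Run:
```python
from box import *
p=pickle.load(open('w5.pkl','rb'))
for C,LY in (([(97,90),(365,90),(335,387),(77,388)],72),([(462,86),(688,84),(642,382),(424,383)],60)):
    uv=np.array(C)/5.5+[300,155]
    W=px2w(p,uv,.016)[:,:2]*1000; print(W.round(1).tolist(), W.mean(0), np.linalg.norm(W[1]-W[0]),np.linalg.norm(W[3]-W[0]), np.arctan2(*(W[1]-W[0])[::-1]),np.arctan2(*(W[2]-W[3])[::-1]))
uv=np.array([(52,70),(710,62),(658,388),(40,396)])/5.5+[300,155]
W=px2w(p,uv,.010)[:,:2]*1000; print(W,W.mean(0),np.linalg.norm(W[1]-W[0]),np.linalg.norm(W[3]-W[0]),np.arctan2(*(W[1]-W[0])[::-1]))
```

```text
[[464.7, 48.5], [479.0, -19.8], [397.6, -38.5], [382.7, 31.2]] [431.0048711    5.34399289] 69.78529174272042 83.86430205083666 -1.364636491968203 -1.360335059308211
[[485.2, -44.2], [497.7, -101.5], [416.3, -120.8], [403.7, -62.1]] [450.74849385 -82.16242779] 58.69777964900717 83.4286086541076 -1.3556130905750985 -1.3595708424726172
[[ 466.5636123    59.84420968]
 [ 504.06049242 -109.021871  ]
 [ 413.82888037 -130.28274382]
 [ 375.98838692   38.70010538]] [440.110343   -35.19007494] 172.9791005474729 93.01045424235564 -1.3522905626115578
```

```bash
python3 -m creep '[{"delta_pos":[-15,15,5],"rot":[0,0,-0.122]},{"delta_pos":[-15,20,5],"rot":[0,0,-0.122]},{"delta_pos":[-15,20,5],"rot":[0,0,-0.122]},{"delta_pos":[-15,20,5],"rot":[0,0,-0.122]},{"delta_pos":[-12,20,0],"rot":[0,0,-0.122]},{"delta_pos":[-8,20,0],"rot":[0,0,-0.122]},{"delta_pos":[0,15,0],"rot":[0,0,-0.122]},{"delta_pos":[0,10,0],"rot":[0,0,-0.122]}]' 100
python3 -m creep '[{"delta_pos":[0,0,0],"rot":[0,0,-0.122]},{"delta_pos":[0,0,0],"rot":[0,0,-0.122]},{"delta_pos":[0,0,0],"rot":[0,0,-0.122]},{"delta_pos":[0,0,0],"rot":[0,0,-0.122]},{"delta_pos":[0,0,0],"rot":[0,0,-0.12]},{"delta_pos":[0,0,0],"rot":[0,0,0]},{"delta_pos":[0,0,0],"rot":[0,0,0]}]'
cat > look.py <<'E'
from box import *
import sys
p=viewer.capture('wrist'); s=sensors.sense(); e=s['eef_pos']*1000; print(e.round(1),s['tcp_rot'].round(3),s['clock']); save(p,sys.argv[1]+'.png',scale=1.5);pickle.dump(p,open(sys.argv[1]+'.pkl','wb'))
G=[(525.7,252.5,1.336),(596.6,395.4,1.467),(471,351.4,1.534),(537.3,364.5,1.592)]
for g in G:
    try: print(g,fitbox(p,*g))
    except Exception as ex: print(g,'-',ex)
E
python3 look.py w30
```

```text
clock: 39.82
eef_pos: [0.5103, 0.2425, 0.2038]
tcp_rot: [-3.142, -0.0, 0.365]
ft_force: [-0.5, -0.3, -0.1]
width: 0.0851
clock: 40.4
eef_pos: [0.5109, 0.2412, 0.2036]
tcp_rot: [3.141, 0.0, -0.234]
ft_force: [0.6, -1.2, -0.4]
width: 0.0852
[510.9 241.4 203.7] [ 3.141  0.    -0.233] 40.45
(525.7, 252.5, 1.336) ((np.float64(525.5), np.float64(252.6), np.float64(1.335)), np.float64(25.3), 52)
(596.6, 395.4, 1.467) ((np.float64(595.9), np.float64(395.2), np.float64(1.487)), np.float64(46.3), 52)
(471, 351.4, 1.534) ((np.float64(470.7), np.float64(351.3), np.float64(1.528)), np.float64(35.5), 40)
(537.3, 364.5, 1.592) ((np.float64(526.4), np.float64(417.7), np.float64(1.639)), np.float64(21.6), 52)
```

View pics/w30.png

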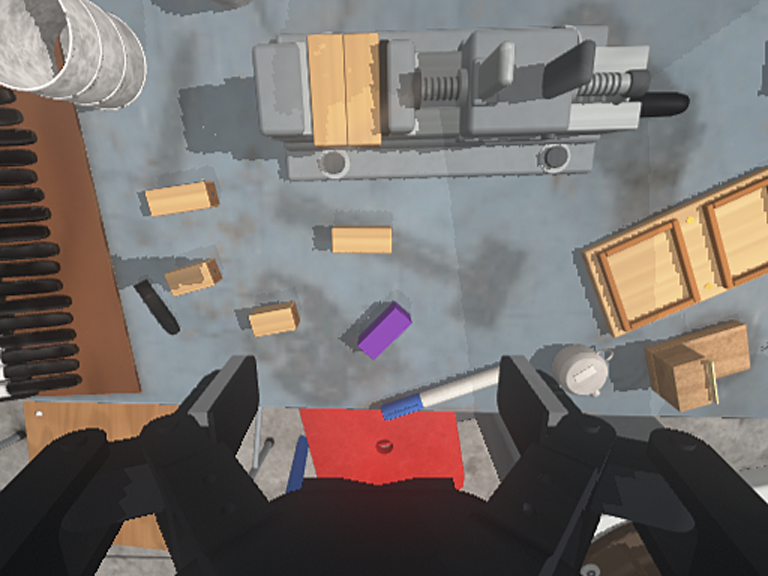

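```bash
python3 -m creep '[{"delta_pos":[14.6,11.2,-30],"rot":[0,0,0]},{"delta_pos":[0,0,-40],"rot":[0,0,0]},{"delta_pos":[0,0,-40],"rot":[0,0,0]},{"delta_pos":[0,0,-40],"rot":[0,0,0]},{"delta_pos":[0,0,-38],"rot":[0,0,0]},{"delta_pos":[0,0,0],"rot":[0,0,0]},{"delta_pos":[0,0,-20],"rot":[0,0,0]},{"delta_pos":[0,0,0],"rot":[0,0,0]}]' 85
python3 -m creep '[{"delta_pos":[0,0,-18],"rot":[0,0,0]},{"delta_pos":[0,0,0],"rot":[0,0,0]},{"delta_pos":[0,0,0],"rot":[0,0,0]}]'
python3 -m creep '[{"delta_pos":[0,0,0],"rot":[0,0,0]},{"delta_pos":[0,0,0],"rot":[0,0,0]},{"delta_pos":[0,0,0],"rot":[0,0,0]},{"delta_pos":[0,0,0],"rot":[0,0,0]},{"delta_pos":[0,0,0],"rot":[0,0,0]}]' 40 45
python3 -m creep '[{"delta_pos":[0,0,15],"rot":[0,0,0]},{"delta_pos":[0,0,20],"rot":[0,0,0]},{"delta_pos":[0,0,0],"rot":[0,0,0]},{"delta_pos":[0,0,0],"rot":[0,0,0]}]'
cat > hand.py <<'E'
from box import *
import sys
L=float(sys.argv[2]); p=viewer.capture('wrist'); s=sensors.sense(); e=s['eef_pos']*1000; a=s['tcp_rot'][2]-np.pi/2
print(e.round(1),s['tcp_rot'].round(3),s['ft_force'].round(1),s['width']); save(p,sys.argv[1]+'.png',(120,100,256,200),2.5)
for dz in range(20,40,2):
    b=fitbox(p,e[0],e[1],a,L=L,z0=e[2]+dz); print(dz,[float(v) for v in b[0]],float(b[1]))
E
python3 hand.py w31 52
```

```text
clock: 41.12
eef_pos: [0.5246, 0.2527, -0.0053]
tcp_rot: [3.14, 0.002, -0.235]
ft_force: [-1.2, -0.9, -0.3]
width: 0.0727
clock: 41.37
eef_pos: [0.5258, 0.2533, -0.0208]
tcp_rot: [-3.141, -0.0, -0.236]
ft_force: [-0.1, -0.2, 0.2]
width: 0.0722
clock: 41.78
eef_pos: [0.5263, 0.2536, -0.0203]
tcp_rot: [-3.14, -0.002, -0.237]
ft_force: [-2.3, -1.1, 13.3]
width: 0.0508
clock: 42.12
eef_pos: [0.5265, 0.2538, 0.0146]
tcp_rot: [-3.14, -0.003, -0.237]
ft_force: [0.1, 0.2, -0.4]
width: 0.051
[525.9 253.5  13.6] [-3.141e+00 -1.000e-03 -2.370e-01] [-0.3 -0.  -0.6] 0.05121282120952118
20 [525.3, 253.9, -1.805] 222.2
22 [526.1, 253.7, -1.827] 379.0
24 [526.9, 254.0, -1.809] 539.5
26 [528.0, 253.6, -1.783] 716.2
28 [528.8, 252.6, -1.815] 899.1
30 [532.1, 253.5, -1.812] 952.5
32 [533.1, 252.0, -1.806] 957.9
34 [534.1, 250.5, -1.806] 972.4
36 [536.2, 253.6, -1.806] 874.6
38 [536.6, 249.9, -1.807] 943.3
```

View pics/w31.png

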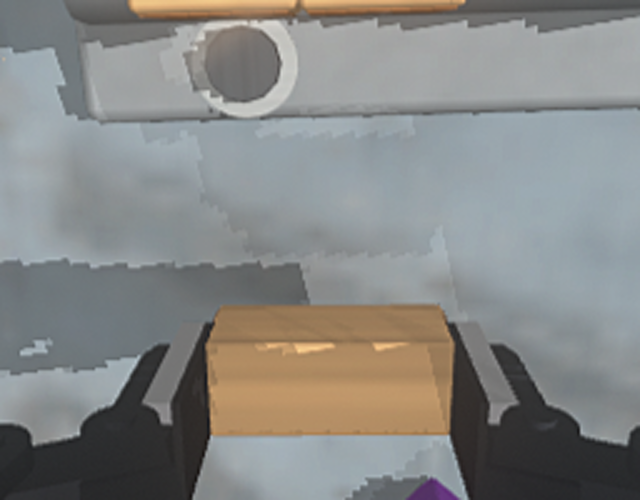

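```bash
python3 -m creep '[{"delta_pos":[0,0,35],"rot":[0,0,0]},{"delta_pos":[-8,-27,30],"rot":[0,0,0.06]},{"delta_pos":[-11,-36,0],"rot":[0,0,0.06]},{"delta_pos":[-11,-36,0],"rot":[0,0,0.06]},{"delta_pos":[-11,-36,0],"rot":[0,0,0.06]},{"delta_pos":[-11,-36,0],"rot":[0,0,0.07]},{"delta_pos":[-11,-36,0],"rot":[0,0,0.07]},{"delta_pos":[-9.7,-36,0],"rot":[0,0,0.072]}]'
python3 -m creep '[{"delta_pos":[0,0,0],"rot":[0,0,0]},{"delta_pos":[0,0,0],"rot":[0,0,0]},{"delta_pos":[0,0,0],"rot":[0,0,0]}]'
python3 hand.py w32 52
```

```text
clock: 42.83
eef_pos: [0.4512, 0.0089, 0.0774]
tcp_rot: [-3.141, 0.001, 0.219]
ft_force: [1.1, 0.2, -1.3]
width: 0.0502
clock: 43.08
eef_pos: [0.4528, 0.0102, 0.0775]
tcp_rot: [-3.141, 0.0, 0.213]
ft_force: [-0.6, -0.3, -0.9]
width: 0.0509
[452.9  10.7  77.5] [-3.141  0.     0.214] [ 0.8  0.1 -0.1] 0.05082979309773337
20 [454.2, 10.4, -1.311] 1646.9
22 [458.0, 10.6, -1.338] 1480.6
24 [456.4, 10.1, -1.333] 1254.1
26 [457.2, 9.6, -1.307] 1118.9
28 [458.4, 9.5, -1.337] 997.0
30 [459.1, 9.2, -1.336] 869.6
32 [460.5, 8.9, -1.334] 914.2
34 [462.0, 8.8, -1.335] 928.0
36 [463.3, 8.6, -1.34] 961.9
38 [464.6, 8.5, -1.337] 988.8
```

View pics/w32.png

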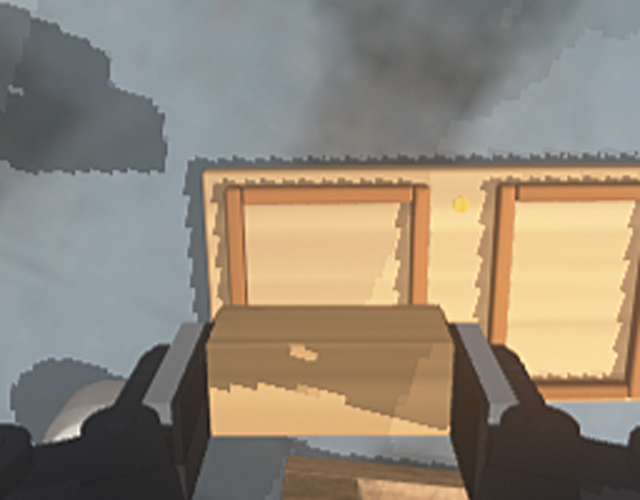

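```bash
python3 -m creep '[{"delta_pos":[0.4,-0.3,-35],"rot":[0,0,0]},{"delta_pos":[0,0,-30],"rot":[0,0,0]},{"delta_pos":[0,0,-12],"rot":[0,0,0]},{"delta_pos":[0,0,-4],"rot":[0,0,0]},{"delta_pos":[0,0,0],"rot":[0,0,0]},{"delta_pos":[0,0,0],"rot":[0,0,0]}]'
python3 -m creep '[{"delta_pos":[0,0,-3],"rot":[0,0,0]},{"delta_pos":[0,0,0],"rot":[0,0,0]}]'
python3 -m creep '[{"delta_pos":[0,0,-2],"rot":[0,0,0]},{"delta_pos":[0,0,0],"rot":[0,0,0]},{"delta_pos":[0,0,0],"rot":[0,0,0]}]'
```

```text
clock: 43.63
eef_pos: [0.4534, 0.0106, -0.003]
tcp_rot: [-3.142, -0.0, 0.216]
ft_force: [-0.5, 0.4, -0.6]
width: 0.0509
clock: 43.8
eef_pos: [0.4538, 0.0102, -0.0057]
tcp_rot: [3.141, -0.001, 0.215]
ft_force: [-0.8, -0.1, -0.5]
width: 0.0513
clock: 44.05
eef_pos: [0.4532, 0.0099, -0.0081]
tcp_rot: [3.142, -0.0, 0.215]
ft_force: [-0.3, 0.5, -0.9]
width: 0.0509
```

```bash
python3 -m creep '[{"delta_pos":[0,0,-2],"rot":[0,0,0]},{"delta_pos":[0,0,0],"rot":[0,0,0]},{"delta_pos":[0,0,0],"rot":[0,0,0]}]'
python3 -m creep '[{"delta_pos":[0,0,-1],"rot":[0,0,0]},{"delta_pos":[0,0,0],"rot":[0,0,0]},{"delta_pos":[0,0,0],"rot":[0,0,0]}]'
```

```text
clock: 44.3
eef_pos: [0.4532, 0.0099, -0.0103]
tcp_rot: [3.142, -0.0, 0.215]
ft_force: [0.8, 0.0, 0.8]
width: 0.0506
clock: 44.55
eef_pos: [0.4533, 0.0099, -0.0104]
tcp_rot: [3.141, -0.001, 0.215]
ft_force: [-4.9, -0.8, 30.5]
width: 0.051
```

```bash
python3 -m creep '[{"delta_pos":[0,0,1.5],"rot":[0,0,0]},{"delta_pos":[0,0,0],"rot":[0,0,0]},{"delta_pos":[0,0,0],"rot":[0,0,0]}]' 
python3 -m creep '[{"delta_pos":[0,0,0],"rot":[0,0,0]},{"delta_pos":[0,0,0],"rot":[0,0,0]},{"delta_pos":[0,0,0],"rot":[0,0,0]},{"delta_pos":[0,0,30],"rot":[0,0,0]},{"delta_pos":[0,0,40],"rot":[0,0,0]},{"delta_pos":[0,0,40],"rot":[0,0,0]},{"delta_pos":[0,0,0],"rot":[0,0,0]},{"delta_pos":[0,0,0],"rot":[0,0,0]}]' 85
python3 - <<'E'
from box import *
p=viewer.capture('wrist'); save(p,'w33.png',(120,100,256,200),3)
E
```

```text
clock: 44.8
eef_pos: [0.4531, 0.0099, -0.0098]
tcp_rot: [-3.142, 0.0, 0.215]
ft_force: [0.1, 0.4, -0.7]
width: 0.051
clock: 45.47
eef_pos: [0.4547, 0.0099, 0.1023]
tcp_rot: [3.14, -0.005, 0.215]
ft_force: [0.5, 0.2, -0.9]
width: 0.0725
```

View pics/w33.png

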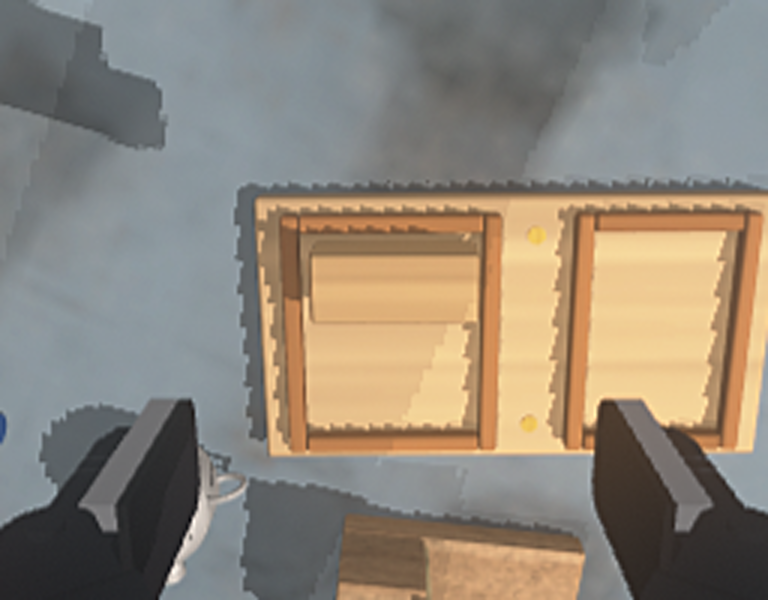

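```bash
python3 -m creep '[{"delta_pos":[20,40,10],"rot":[0,0,-0.03]},{"delta_pos":[20,41,10],"rot":[0,0,-0.05]},{"delta_pos":[20,41,10],"rot":[0,0,-0.05]},{"delta_pos":[20,41,10],"rot":[0,0,-0.05]},{"delta_pos":[20,41,0],"rot":[0,0,-0.05]},{"delta_pos":[20,41,0],"rot":[0,0,-0.05]},{"delta_pos":[10,41,0],"rot":[0,0,-0.029]},{"delta_pos":[5,41,0],"rot":[0,0,0]}]' 
python3 -m creep '[{"delta_pos":[0,35,0],"rot":[0,0,0]},{"delta_pos":[0,0,0],"rot":[0,0,0]},{"delta_pos":[0,0,0],"rot":[0,0,0]},{"delta_pos":[0,0,0],"rot":[0,0,0]}]'
sed -i 's/^G=.*/G=[(595.9,395.2,1.487),(471,351.4,1.534),(526,418,1.6)]/' look.py; python3 look.py w34
```

```text
clock: 46.18
eef_pos: [0.5765, 0.314, 0.1338]
tcp_rot: [3.14, 0.002, -0.097]
ft_force: [1.0, -0.6, 0.1]
width: 0.0725
clock: 46.52
eef_pos: [0.5752, 0.3468, 0.1341]
tcp_rot: [3.14, 0.002, -0.094]
ft_force: [-0.9, 0.2, -0.3]
width: 0.0728
[575.5 346.3 134.6] [ 3.14e+00  2.00e-03 -9.40e-02] 46.5667
(595.9, 395.2, 1.487) ((np.float64(595.7), np.float64(394.7), np.float64(1.478)), np.float64(35.6), 52)
(471, 351.4, 1.534) ((np.float64(470.4), np.float64(350.7), np.float64(1.524)), np.float64(37.5), 40)
(526, 418, 1.6) ((np.float64(527.0), np.float64(410.5), np.float64(1.62)), np.float64(57.6), 40)
```

View pics/w34.png

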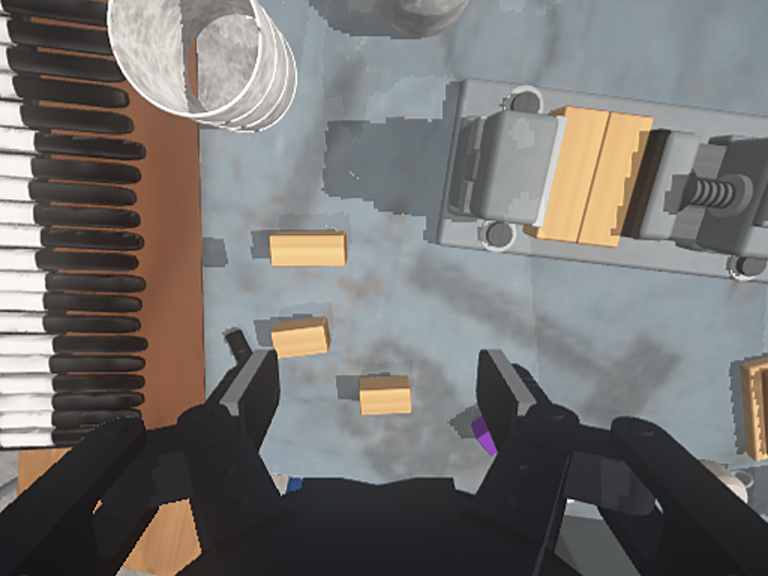

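```bash
python3 -m creep '[{"delta_pos":[10,24,0],"rot":[0,0,0]},{"delta_pos":[10.4,24,-25],"rot":[0,0,0]},{"delta_pos":[0,0,-40],"rot":[0,0,0]},{"delta_pos":[0,0,-40],"rot":[0,0,0]},{"delta_pos":[0,0,-20],"rot":[0,0,0]},{"delta_pos":[0,0,0],"rot":[0,0,0]},{"delta_pos":[0,0,-20],"rot":[0,0,0]},{"delta_pos":[0,0,-10],"rot":[0,0,0]}]'
python3 -m creep '[{"delta_pos":[0,0,0],"rot":[0,0,0]},{"delta_pos":[0,0,0],"rot":[0,0,0]},{"delta_pos":[0,0,0],"rot":[0,0,0]}]'
python3 -m creep '[{"delta_pos":[0,0,0],"rot":[0,0,0]},{"delta_pos":[0,0,0],"rot":[0,0,0]},{"delta_pos":[0,0,0],"rot":[0,0,0]},{"delta_pos":[0,0,0],"rot":[0,0,0]},{"delta_pos":[0,0,0],"rot":[0,0,0]}]' 40 45
python3 -m creep '[{"delta_pos":[0,0,15],"rot":[0,0,0]},{"delta_pos":[0,0,30],"rot":[0,0,0]},{"delta_pos":[0,0,30],"rot":[0,0,0]},{"delta_pos":[0,0,30],"rot":[0,0,0]},{"delta_pos":[0,0,0],"rot":[0,0,0]}]'
python3 - <<'E'
from box import *
p=viewer.capture('wrist'); save(p,'w35.png',(120,100,256,200),2.5)
E
```

```text
clock: 47.23
eef_pos: [0.5972, 0.3944, -0.0189]
tcp_rot: [-3.141, -0.0, -0.096]
ft_force: [0.6, -0.6, 0.9]
width: 0.0725
clock: 47.48
eef_pos: [0.5974, 0.3955, -0.0174]
tcp_rot: [-3.141, -0.001, -0.095]
ft_force: [-0.3, -0.4, 0.8]
width: 0.0727
clock: 47.9
eef_pos: [0.5972, 0.3958, -0.0174]
tcp_rot: [-3.141, -0.001, -0.094]
ft_force: [-1.6, -2.9, 10.7]
width: 0.0507
clock: 48.32
eef_pos: [0.5998, 0.3975, 0.0939]
tcp_rot: [-3.136, -0.007, -0.094]
ft_force: [1.9, 0.8, 1.0]
width: 0.0504
```

View pics/w35.png

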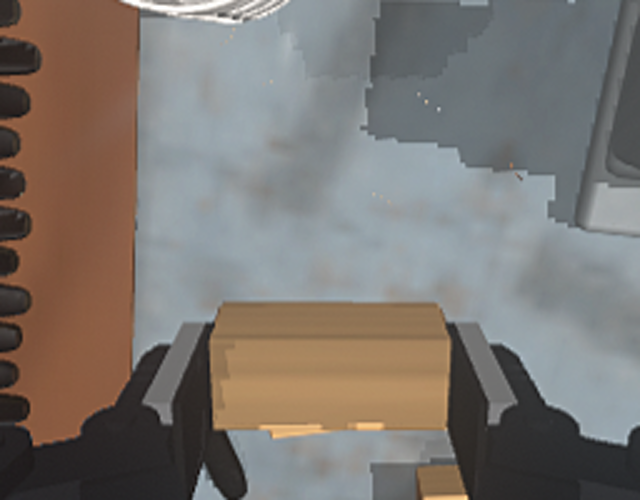

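```bash
python3 -m creep '[{"delta_pos":[-20,-30,10],"rot":[0,0,0.03]},{"delta_pos":[-18,-37,0],"rot":[0,0,0.04]},{"delta_pos":[-18,-37,0],"rot":[0,0,0.04]},{"delta_pos":[-18,-37,0],"rot":[0,0,0.04]},{"delta_pos":[-18,-37,0],"rot":[0,0,0.04]},{"delta_pos":[-18,-37,0],"rot":[0,0,0.04]},{"delta_pos":[-18,-37,0],"rot":[0,0,0.04]},{"delta_pos":[-17,-37,0],"rot":[0,0,0.039]}]'
python3 -m creep '[{"delta_pos":[-13,-37,0],"rot":[0,0,0]},{"delta_pos":[-8,-35,0],"rot":[0,0,0]},{"delta_pos":[-4,-30,0],"rot":[0,0,0]},{"delta_pos":[0,0,0],"rot":[0,0,0]},{"delta_pos":[0,0,0],"rot":[0,0,0]},{"delta_pos":[0,0,0],"rot":[0,0,0]}]'
```

```text
clock: 49.03
eef_pos: [0.4499, 0.1051, 0.0962]
tcp_rot: [3.142, 0.0, 0.217]
ft_force: [0.3, -0.5, -0.3]
width: 0.0508
clock: 49.53
eef_pos: [0.4267, 0.0045, 0.0962]
tcp_rot: [-3.142, -0.0, 0.214]
ft_force: [0.6, -0.5, -1.4]
width: 0.0509
```

```bash
python3 -m creep '[{"delta_pos":[0,0,-35],"rot":[0,0,0]},{"delta_pos":[0,0,-35],"rot":[0,0,0]},{"delta_pos":[0,0,-20],"rot":[0,0,0]},{"delta_pos":[0,0,-7],"rot":[0,0,0]},{"delta_pos":[0,0,0],"rot":[0,0,0]},{"delta_pos":[0,0,0],"rot":[0,0,0]}]'
python3 -m creep '[{"delta_pos":[0,0,-3],"rot":[0,0,0]},{"delta_pos":[0,0,0],"rot":[0,0,0]},{"delta_pos":[0,0,0],"rot":[0,0,0]}]'
python3 -m creep '[{"delta_pos":[0,0,-1.5],"rot":[0,0,0]},{"delta_pos":[0,0,0],"rot":[0,0,0]},{"delta_pos":[0,0,0],"rot":[0,0,0]}]'
```

```text
clock: 50.03
eef_pos: [0.4267, 0.0051, -0.0006]
tcp_rot: [-3.141, 0.001, 0.216]
ft_force: [-0.1, 0.4, -0.2]
width: 0.0512
clock: 50.28
eef_pos: [0.4273, 0.0045, -0.0031]
tcp_rot: [3.141, -0.002, 0.215]
ft_force: [-0.0, 0.7, -0.4]
width: 0.0508
clock: 50.53
eef_pos: [0.4267, 0.0044, -0.0052]
tcp_rot: [3.142, -0.0, 0.215]
ft_force: [0.3, 0.6, -1.6]
width: 0.0506
```

```bash
python3 -m creep '[{"delta_pos":[0,0,-1.5],"rot":[0,0,0]},{"delta_pos":[0,0,0],"rot":[0,0,0]},{"delta_pos":[0,0,0],"rot":[0,0,0]}]'
python3 -m creep '[{"delta_pos":[0,0,0],"rot":[0,0,0]},{"delta_pos":[0,0,0],"rot":[0,0,0]},{"delta_pos":[0,0,0],"rot":[0,0,0]},{"delta_pos":[0,0,30],"rot":[0,0,0]},{"delta_pos":[0,0,40],"rot":[0,0,0]},{"delta_pos":[0,0,40],"rot":[0,0,0]},{"delta_pos":[0,0,0],"rot":[0,0,0]},{"delta_pos":[0,0,0],"rot":[0,0,0]}]' 75
python3 - <<'E'
from box import *
p=viewer.capture('wrist'); save(p,'w36.png',(120,80,256,200),3)
E
```

```text
clock: 50.78
eef_pos: [0.4265, 0.0044, -0.007]
tcp_rot: [-3.142, 0.0, 0.215]
ft_force: [-0.2, 0.1, -1.1]
width: 0.0508
clock: 51.45
eef_pos: [0.4283, 0.0043, 0.1052]
tcp_rot: [3.14, -0.005, 0.215]
ft_force: [0.7, 0.9, -1.5]
width: 0.064
```

View pics/w36.png

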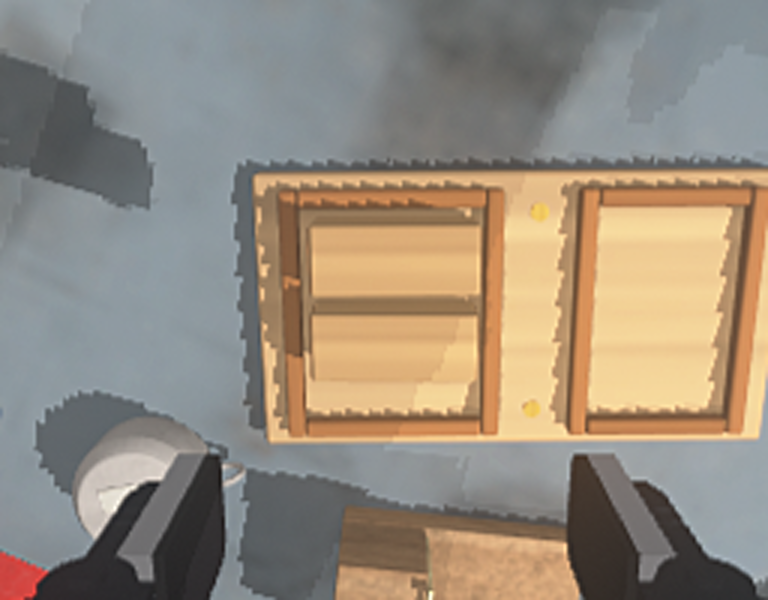

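```bash
python3 -m creep '[{"delta_pos":[6,30,10],"rot":[0,0,-0.03]},{"delta_pos":[6,40,10],"rot":[0,0,-0.03]},{"delta_pos":[6,40,0],"rot":[0,0,-0.03]},{"delta_pos":[6,40,0],"rot":[0,0,-0.03]},{"delta_pos":[6,40,0],"rot":[0,0,-0.03]},{"delta_pos":[6,40,0],"rot":[0,0,-0.04]},{"delta_pos":[6,40,0],"rot":[0,0,-0.04]},{"delta_pos":[0,40,0],"rot":[0,0,-0.029]}]' 75
python3 -m creep '[{"delta_pos":[0,20,0],"rot":[0,0,0]},{"delta_pos":[0,0,0],"rot":[0,0,0]},{"delta_pos":[0,0,0],"rot":[0,0,0]},{"delta_pos":[0,0,0],"rot":[0,0,0]}]'
sed -i 's/^G=.*/G=[(470.5,351,1.527),(527,410.5,1.62)]/' look.py; python3 look.py w37
```

```text
clock: 52.17
eef_pos: [0.4683, 0.3163, 0.1212]
tcp_rot: [3.14, 0.002, -0.046]
ft_force: [1.1, 0.0, 0.1]
width: 0.0642
clock: 52.5
eef_pos: [0.4676, 0.3334, 0.1216]
tcp_rot: [3.14, 0.002, -0.044]
ft_force: [-0.1, -0.0, -0.3]
width: 0.064
[467.9 333.2 122. ] [ 3.14e+00  2.00e-03 -4.50e-02] 52.55
(470.5, 351, 1.527) ((np.float64(471.2), np.float64(350.4), np.float64(1.53)), np.float64(36.0), 40)
(527, 410.5, 1.62) ((np.float64(527.5), np.float64(410.7), np.float64(1.617)), np.float64(44.4), 40)
```

View pics/w37.png

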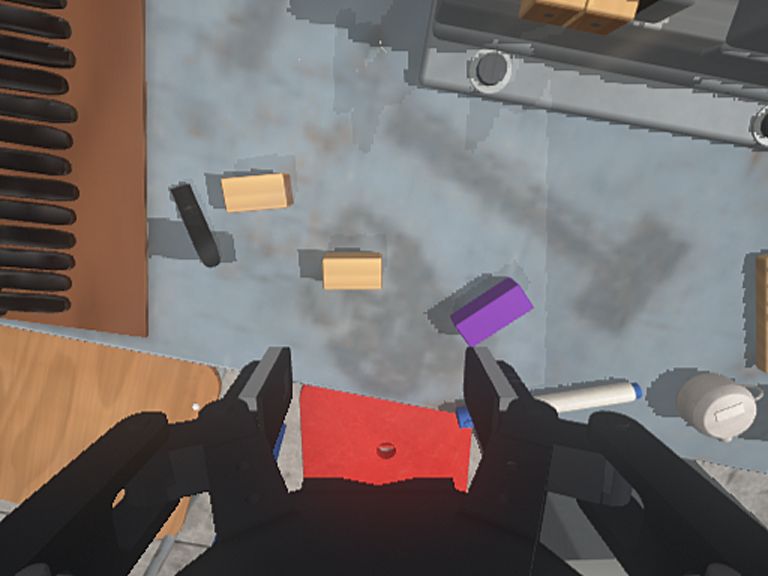

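```bash
python3 -m creep '[{"delta_pos":[2.5,17.4,-20],"rot":[0,0,0]},{"delta_pos":[0,0,-40],"rot":[0,0,0]},{"delta_pos":[0,0,-40],"rot":[0,0,0]},{"delta_pos":[0,0,-20],"rot":[0,0,0]},{"delta_pos":[0,0,0],"rot":[0,0,0]},{"delta_pos":[0,0,-18],"rot":[0,0,0]},{"delta_pos":[0,0,0],"rot":[0,0,0]},{"delta_pos":[0,0,0],"rot":[0,0,0]}]'
python3 -m creep '[{"delta_pos":[0,0,-3],"rot":[0,0,0]},{"delta_pos":[0,0,0],"rot":[0,0,0]},{"delta_pos":[0,0,0],"rot":[0,0,0]},{"delta_pos":[0,0,0],"rot":[0,0,0]},{"delta_pos":[0,0,0],"rot":[0,0,0]}]' 28 45
python3 -m creep '[{"delta_pos":[0,0,15],"rot":[0,0,0]},{"delta_pos":[0,0,30],"rot":[0,0,0]},{"delta_pos":[0,0,30],"rot":[0,0,0]},{"delta_pos":[0,0,30],"rot":[0,0,0]},{"delta_pos":[0,0,0],"rot":[0,0,0]}]'
python3 - <<'E'
from box import *
p=viewer.capture('wrist'); save(p,'w38.png',(120,100,256,200),2.5)
E
```

```text
clock: 53.22
eef_pos: [0.4713, 0.3512, -0.0142]
tcp_rot: [3.141, 0.0, -0.045]
ft_force: [-0.1, -0.1, -0.0]
width: 0.064
clock: 53.63
eef_pos: [0.4718, 0.352, -0.0166]
tcp_rot: [-3.141, -0.001, -0.044]
ft_force: [0.2, -2.6, 5.2]
width: 0.0384
clock: 54.05
eef_pos: [0.4739, 0.3537, 0.0933]
tcp_rot: [-3.137, -0.007, -0.044]
ft_force: [2.0, 1.0, 0.2]
width: 0.0387
```

View pics/w38.png

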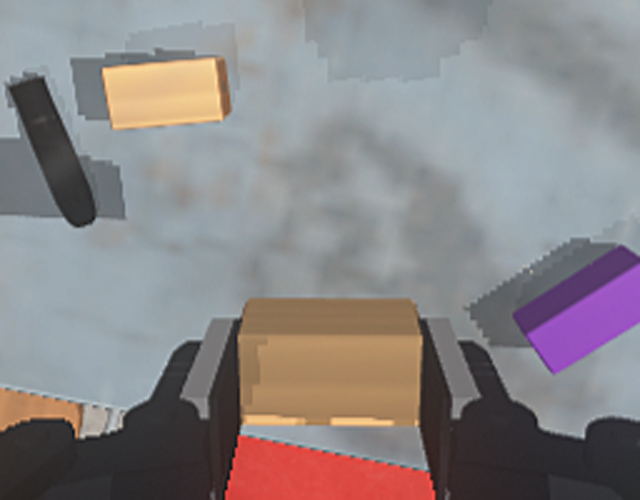

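```bash
python3 -m creep '[{"delta_pos":[-2,-30,10],"rot":[0,0,0.03]},{"delta_pos":[-2,-40,0],"rot":[0,0,0.03]},{"delta_pos":[-2,-40,0],"rot":[0,0,0.03]},{"delta_pos":[-1,-40,0],"rot":[0,0,0.03]},{"delta_pos":[0,-40,0],"rot":[0,0,0.03]},{"delta_pos":[0,-40,0],"rot":[0,0,0.03]},{"delta_pos":[0,-40,0],"rot":[0,0,0.04]},{"delta_pos":[0,-40,0],"rot":[0,0,0.039]}]'
python3 -m creep '[{"delta_pos":[0,-40,0],"rot":[0,0,0]},{"delta_pos":[0,-40,0],"rot":[0,0,0]},{"delta_pos":[0,-41,0],"rot":[0,0,0]},{"delta_pos":[0,0,0],"rot":[0,0,0]},{"delta_pos":[0,0,0],"rot":[0,0,0]},{"delta_pos":[0,0,0],"rot":[0,0,0]}]'
```

```text
clock: 54.77
eef_pos: [0.4633, 0.0401, 0.0969]
tcp_rot: [-3.142, 0.0, 0.217]
ft_force: [1.6, 1.1, -0.9]
width: 0.0386
clock: 55.27
eef_pos: [0.4636, -0.0791, 0.0968]
tcp_rot: [-3.141, 0.001, 0.214]
ft_force: [-0.4, 0.8, -0.4]
width: 0.0389
```

```bash
python3 -m creep '[{"delta_pos":[1.2,0,-35],"rot":[0,0,0]},{"delta_pos":[0,0,-35],"rot":[0,0,0]},{"delta_pos":[0,0,-20],"rot":[0,0,0]},{"delta_pos":[0,0,-9],"rot":[0,0,0]},{"delta_pos":[0,0,0],"rot":[0,0,0]},{"delta_pos":[0,0,0],"rot":[0,0,0]}]'
python3 -m creep '[{"delta_pos":[0,0,-2],"rot":[0,0,0]},{"delta_pos":[0,0,0],"rot":[0,0,0]},{"delta_pos":[0,0,0],"rot":[0,0,0]}]'
python3 -m creep '[{"delta_pos":[0,0,-1.5],"rot":[0,0,0]},{"delta_pos":[0,0,0],"rot":[0,0,0]},{"delta_pos":[0,0,0],"rot":[0,0,0]}]'
```

```text
clock: 55.77
eef_pos: [0.4653, -0.0782, -0.0017]
tcp_rot: [-3.141, 0.001, 0.216]
ft_force: [0.3, 0.2, 0.3]
width: 0.039
clock: 56.02
eef_pos: [0.466, -0.0792, -0.003]
tcp_rot: [3.141, -0.002, 0.215]
ft_force: [-0.4, -0.0, 0.1]
width: 0.0388
clock: 56.27
eef_pos: [0.4655, -0.0793, -0.0052]
tcp_rot: [3.141, -0.0, 0.215]
ft_force: [0.7, -0.5, -0.1]
width: 0.0387
```

```bash
python3 -m creep '[{"delta_pos":[0,0,-1.5],"rot":[0,0,0]},{"delta_pos":[0,0,0],"rot":[0,0,0]},{"delta_pos":[0,0,0],"rot":[0,0,0]}]'
python3 -m creep '[{"delta_pos":[0,0,0],"rot":[0,0,0]},{"delta_pos":[0,0,0],"rot":[0,0,0]},{"delta_pos":[0,0,0],"rot":[0,0,0]},{"delta_pos":[0,0,30],"rot":[0,0,0]},{"delta_pos":[0,0,40],"rot":[0,0,0]},{"delta_pos":[0,0,40],"rot":[0,0,0]},{"delta_pos":[0,0,0],"rot":[0,0,0]},{"delta_pos":[0,0,0],"rot":[0,0,0]}]' 68
python3 - <<'E'
from box import *
p=viewer.capture('wrist'); save(p,'w39.png',(120,80,256,200),3)
E
```

```text
clock: 56.52
eef_pos: [0.4655, -0.0793, -0.0066]
tcp_rot: [3.141, -0.0, 0.215]
ft_force: [-0.8, -0.2, 11.8]
width: 0.0384
clock: 57.18
eef_pos: [0.4669, -0.0795, 0.1051]
tcp_rot: [3.14, -0.004, 0.215]
ft_force: [0.3, 0.3, -0.8]
width: 0.0583
```

View pics/w39.png

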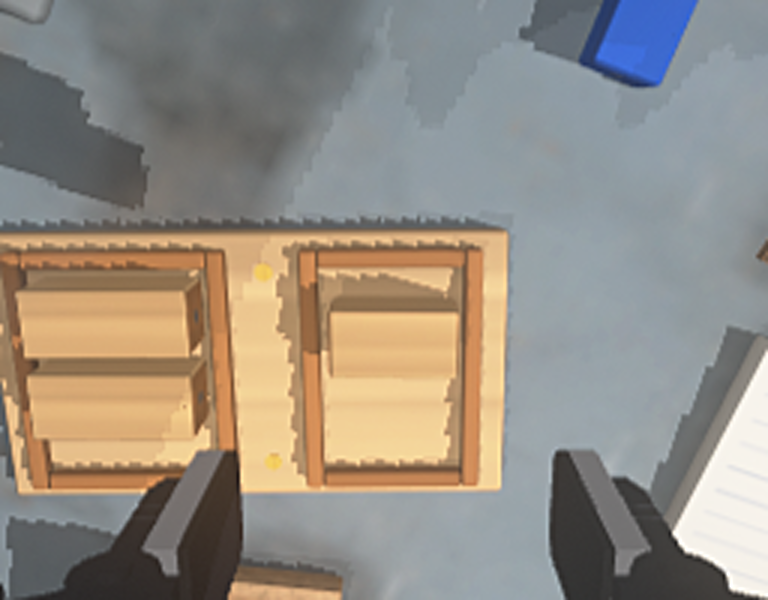

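```bash
python3 - <<'E'
from box import *
p=pickle.load(open('w37.pkl','rb')); print(px2w(p,np.array([(182,187),(210,262),(172,188),(190,184)])/1.5,.01)*1000)
print(fitbox(p,527,410.5,1.62,L=40))
E
python3 -m creep '[{"delta_pos":[6,30,10],"rot":[0,0,-0.02]},{"delta_pos":[6,40,0],"rot":[0,0,-0.02]},{"delta_pos":[6,40,0],"rot":[0,0,-0.02]},{"delta_pos":[6,40,0],"rot":[0,0,-0.02]},{"delta_pos":[6,40,0],"rot":[0,0,-0.02]},{"delta_pos":[6,40,0],"rot":[0,0,-0.02]},{"delta_pos":[6,40,0],"rot":[0,0,-0.02]},{"delta_pos":[6,40,0],"rot":[0,0,-0.029]}]'
python3 -m creep '[{"delta_pos":[6,40,0],"rot":[0,0,0]},{"delta_pos":[6,40,0],"rot":[0,0,0]},{"delta_pos":[0,40,0],"rot":[0,0,0]},{"delta_pos":[0,40,0],"rot":[0,0,0]},{"delta_pos":[0,0,0],"rot":[0,0,0]},{"delta_pos":[0,0,0],"rot":[0,0,0]},{"delta_pos":[0,0,0],"rot":[0,0,0]}]'
sed -i 's/^G=.*/G=[(527,410.5,1.62)]/' look.py; python3 look.py w40
```

```text
[[532.68782668 461.3132313   10.        ]
 [480.80725506 450.8341418   10.        ]
 [532.3374144  468.11632002  10.        ]
 [534.38504367 455.62868845  10.        ]]
((np.float64(527.5), np.float64(410.7), np.float64(1.617)), np.float64(44.4), 40)
clock: 57.9
eef_pos: [0.5122, 0.2326, 0.1113]
tcp_rot: [3.141, 0.003, 0.045]
ft_force: [1.1, -0.6, -0.2]
width: 0.058
clock: 58.48
eef_pos: [0.5242, 0.3901, 0.1112]
tcp_rot: [3.14, 0.003, 0.047]
ft_force: [-0.8, 0.2, -0.8]
width: 0.0577
[524.5 389.5 111.6] [3.14e+00 2.00e-03 4.60e-02] 58.5333
(527, 410.5, 1.62) ((np.float64(526.8), np.float64(410.2), np.float64(1.616)), np.float64(19.9), 40)
```

View pics/w40.png

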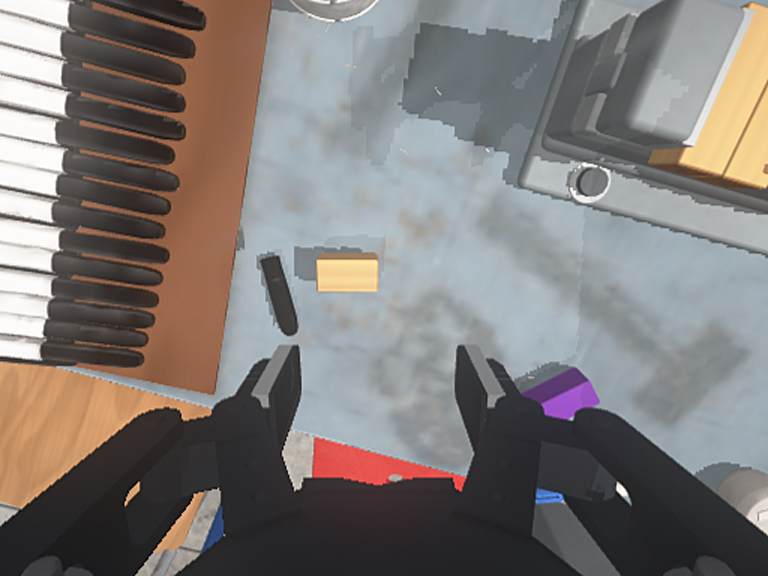

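```bash
python3 -m creep '[{"delta_pos":[2,19.4,-10],"rot":[0,0,0]},{"delta_pos":[0,0,-40],"rot":[0,0,0]},{"delta_pos":[0,0,-40],"rot":[0,0,0]},{"delta_pos":[0,0,-15],"rot":[0,0,0]},{"delta_pos":[0,0,0],"rot":[0,0,0]},{"delta_pos":[0,0,0],"rot":[0,0,0]}]' 57
python3 - <<'E'
from box import *
p=viewer.capture('wrist'); save(p,'w41.png',(100,100,300,200),2.5); print(sensors.sense()['eef_pos'])
E
```

```text
clock: 59.03
eef_pos: [0.5271, 0.4086, 0.0075]
tcp_rot: [3.14, 0.002, 0.044]
ft_force: [-0.2, 1.1, -0.1]
width: 0.0486
[0.52800147 0.4095264  0.008865  ]
```

View pics/w41.png

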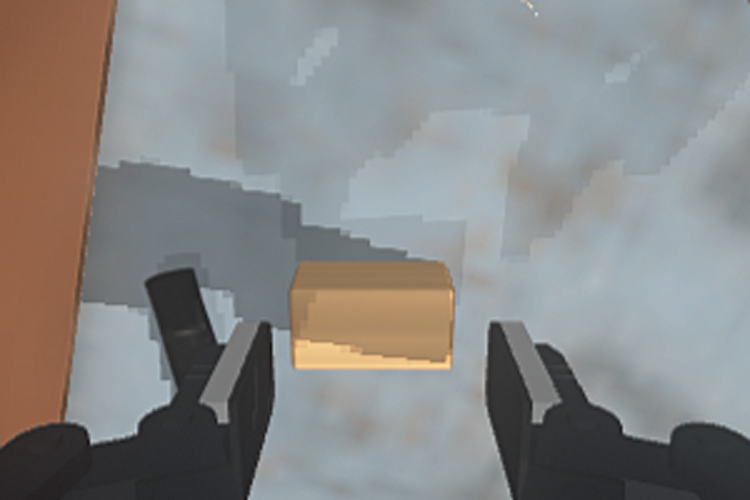

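```bash
python3 -m creep '[{"delta_pos":[0,0,-15],"rot":[0,0,0]},{"delta_pos":[0,0,-10.5],"rot":[0,0,0]},{"delta_pos":[0,0,0],"rot":[0,0,0]},{"delta_pos":[0,0,0],"rot":[0,0,0]}]'
python3 -m creep '[{"delta_pos":[0,0,0],"rot":[0,0,0]},{"delta_pos":[0,0,0],"rot":[0,0,0]},{"delta_pos":[0,0,0],"rot":[0,0,0]},{"delta_pos":[0,0,0],"rot":[0,0,0]}]' 28 45
python3 -m creep '[{"delta_pos":[0,0,15],"rot":[0,0,0]},{"delta_pos":[0,0,30],"rot":[0,0,0]},{"delta_pos":[0,0,30],"rot":[0,0,0]},{"delta_pos":[0,0,30],"rot":[0,0,0]},{"delta_pos":[0,0,0],"rot":[0,0,0]}]'
python3 - <<'E'
from box import *
p=viewer.capture('wrist'); save(p,'w42.png',(100,100,300,200),2.5)
E
```

```text
clock: 59.42
eef_pos: [0.5275, 0.4101, -0.0168]
tcp_rot: [-3.142, -0.0, 0.046]
ft_force: [-1.0, -0.3, -0.2]
width: 0.0486
clock: 59.75
eef_pos: [0.5279, 0.4106, -0.0162]
tcp_rot: [-3.141, -0.001, 0.046]
ft_force: [-0.4, -1.1, 7.6]
width: 0.039
clock: 60.17
eef_pos: [0.5302, 0.4124, 0.095]
tcp_rot: [-3.137, -0.007, 0.046]
ft_force: [1.4, 1.4, 1.2]
width: 0.0389
```

View pics/w42.png

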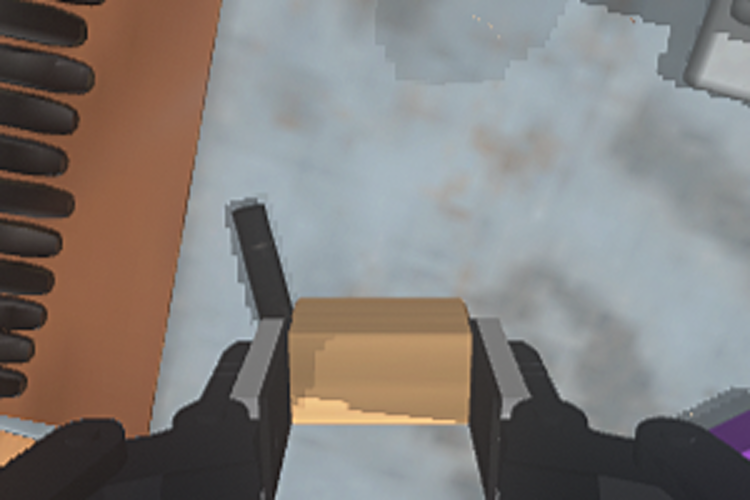

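```bash
python3 -m creep '[{"delta_pos":[-9,-36,10],"rot":[0,0,0.02]},{"delta_pos":[-9,-40,0],"rot":[0,0,0.02]},{"delta_pos":[-9,-40,0],"rot":[0,0,0.02]},{"delta_pos":[-9,-40,0],"rot":[0,0,0.02]},{"delta_pos":[-9,-40,0],"rot":[0,0,0.02]},{"delta_pos":[-9,-40,0],"rot":[0,0,0.02]},{"delta_pos":[-7,-40,0],"rot":[0,0,0.02]},{"delta_pos":[-7,-40,0],"rot":[0,0,0.029]}]'
python3 -m creep '[{"delta_pos":[-7,-40,0],"rot":[0,0,0]},{"delta_pos":[-7,-40,0],"rot":[0,0,0]},{"delta_pos":[-5,-40,0],"rot":[0,0,0]},{"delta_pos":[-3,-40,0],"rot":[0,0,0]},{"delta_pos":[0,-20,0],"rot":[0,0,0]},{"delta_pos":[0,0,0],"rot":[0,0,0]},{"delta_pos":[0,0,0],"rot":[0,0,0]},{"delta_pos":[0,0,0],"rot":[0,0,0]}]'
```

```text
clock: 60.88
eef_pos: [0.4582, 0.0927, 0.0978]
tcp_rot: [-3.142, 0.0, 0.216]
ft_force: [1.8, -0.6, -0.7]
width: 0.0388
clock: 61.55
eef_pos: [0.437, -0.0854, 0.0976]
tcp_rot: [-3.141, 0.0, 0.214]
ft_force: [-0.3, 0.3, -0.3]
width: 0.0386
```

```bash
python3 -m creep '[{"delta_pos":[0.8,0.3,-35],"rot":[0,0,0]},{"delta_pos":[0,0,-35],"rot":[0,0,0]},{"delta_pos":[0,0,-22],"rot":[0,0,0]},{"delta_pos":[0,0,-9],"rot":[0,0,0]},{"delta_pos":[0,0,0],"rot":[0,0,0]},{"delta_pos":[0,0,-2],"rot":[0,0,0]},{"delta_pos":[0,0,0],"rot":[0,0,0]},{"delta_pos":[0,0,0],"rot":[0,0,0]}]'
python3 -m creep '[{"delta_pos":[0,0,-1.5],"rot":[0,0,0]},{"delta_pos":[0,0,0],"rot":[0,0,0]},{"delta_pos":[0,0,0],"rot":[0,0,0]}]'
```

```text
clock: 62.22
eef_pos: [0.4389, -0.0854, -0.0045]
tcp_rot: [3.141, -0.001, 0.215]
ft_force: [-0.2, -0.8, 0.5]
width: 0.0387
clock: 62.47
eef_pos: [0.4388, -0.0856, -0.0064]
tcp_rot: [3.141, -0.001, 0.215]
ft_force: [0.8, 2.6, 7.5]
width: 0.0388
```

Contact. Release, then look at the whole rack and the vise.

```bash
python3 -m creep '[{"delta_pos":[0,0,0],"rot":[0,0,0]},{"delta_pos":[0,0,0],"rot":[0,0,0]},{"delta_pos":[0,0,0],"rot":[0,0,0]},{"delta_pos":[0,0,30],"rot":[0,0,0]},{"delta_pos":[0,0,40],"rot":[0,0,0]},{"delta_pos":[0,0,40],"rot":[0,0,0]},{"delta_pos":[0,0,40],"rot":[0,0,0]},{"delta_pos":[0,0,0],"rot":[0,0,0]}]' 68
python3 - <<'E'
from box import *
p=viewer.capture('wrist'); save(p,'w43.png',(100,60,256,200),3)
p=viewer.capture('scene'); save(p,'s43.png',(170,130,160,110),5)
E
```

```text
clock: 63.13
eef_pos: [0.4413, -0.0863, 0.1493]
tcp_rot: [3.138, -0.008, 0.215]
ft_force: [3.3, -0.2, 1.1]
width: 0.0581
```

View pics/w43.png

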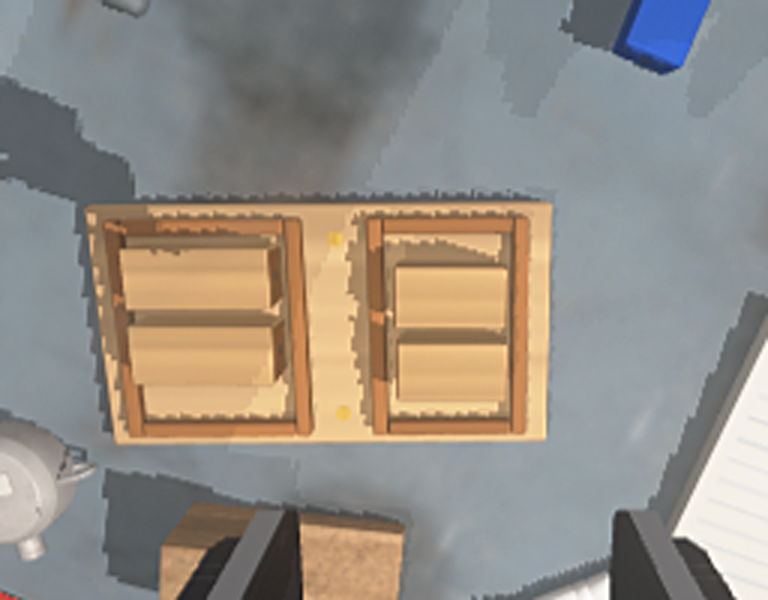

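View pics/s43.png

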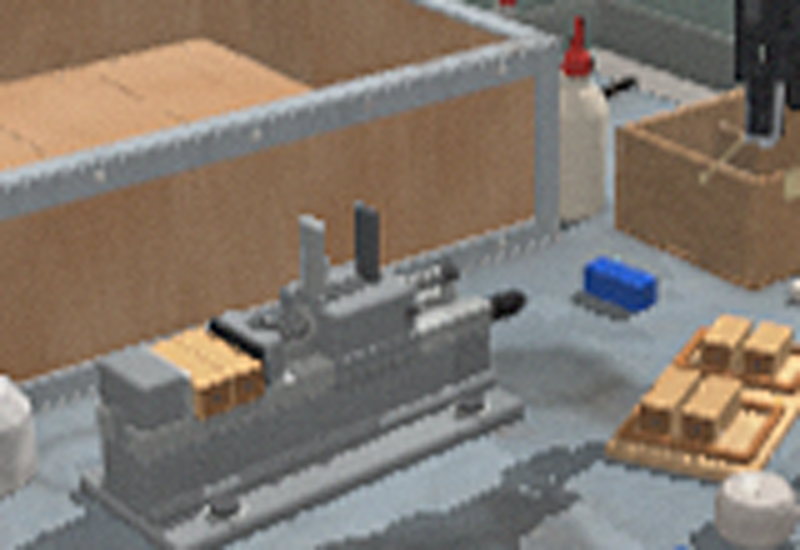

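```bash
python3 -m creep '[{"delta_pos":[0,10,40],"rot":[0,0,-0.05]},{"delta_pos":[22,36,0],"rot":[0,0,-0.06]},{"delta_pos":[28,36,0],"rot":[0,0,-0.06]},{"delta_pos":[28,36,0],"rot":[0,0,-0.06]},{"delta_pos":[28,36,0],"rot":[0,0,-0.06]},{"delta_pos":[28,36,0],"rot":[0,0,-0.06]},{"delta_pos":[28,33,0],"rot":[0,0,-0.06]},{"delta_pos":[6,0,0],"rot":[0,0,-0.033]}]'
python3 -m creep '[{"delta_pos":[0,0,0],"rot":[0,0,0]},{"delta_pos":[0,0,0],"rot":[0,0,0]},{"delta_pos":[0,0,0],"rot":[0,0,0]}]'
python3 - <<'E'
from box import *
p=viewer.capture('wrist'); save(p,'w44.png',(85,140,250,90),3.2); pickle.dump(p,open('w44.pkl','wb')); print(sensors.sense()['eef_pos'],p['origin'])
p=pickle.load(open('w24.pkl','rb')); save(p,'w24c.png',(85,140,250,90),3.2); print(p['origin'])
E
```

```text
clock: 63.9
eef_pos: [0.5978, 0.1286, 0.1811]
tcp_rot: [-3.141, 0.0, -0.229]
ft_force: [-1.8, -0.3, -0.9]
width: 0.0581
clock: 64.15
eef_pos: [0.5937, 0.1226, 0.1818]
tcp_rot: [3.14, 0.002, -0.227]
ft_force: [-0.9, 0.4, -0.1]
width: 0.0577
[0.59387033 0.12242194 0.18229215] [0.66347549 0.10640257 0.3505155 ]
[0.67877541 0.12106725 0.35112406]
```

View pics/w44.png

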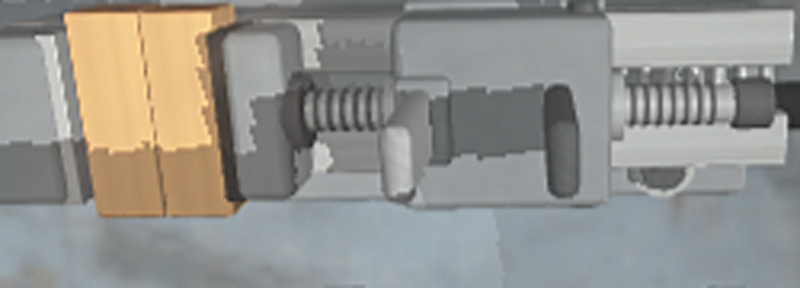

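View pics/w24c.png

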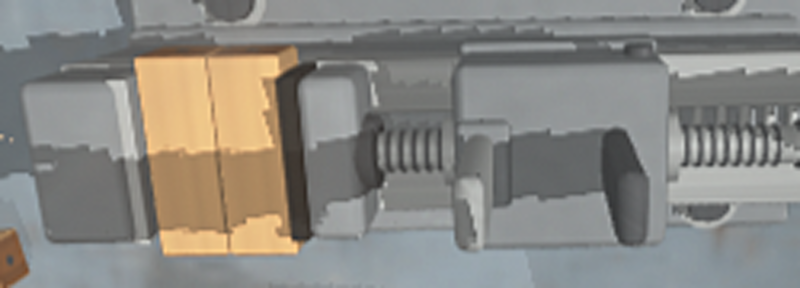

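Run:
```python
from box import *
def vx(n,pts):
    p=pickle.load(open(n+'.pkl','rb'))
    for (u,v),z in pts:
        W=px2w(p,[(85+u/3.2,140+v/3.2)],z/1000)[0]*1000; print(n,(u,v),z,tov(*W[:2]))
# steel jaw back edge(z100), block left/right edges(z104), blank seam(z92), post outer, lever outer (z152)
vx('w24',[((372,90),100),((456,100),104),((668,100),104),((217,150),92),((303,150),100),((456,215),152),((648,215),152)])
vx('w44',[((301,60),100),((396,60),104),((610,60),104),((148,100),92),((228,60),100),((382,165),152),((578,165),152)])
```

```text
w24 (372, 90) 100 (np.float64(32.0), np.float64(-22.5))
w24 (456, 100) 104 (np.float64(7.0), np.float64(-20.3))
w24 (668, 100) 104 (np.float64(-54.5), np.float64(-20.0))
w24 (217, 150) 92 (np.float64(82.6), np.float64(-2.3))
w24 (303, 150) 100 (np.float64(53.7), np.float64(-4.4))
w24 (456, 215) 152 (np.float64(3.4), np.float64(-1.8))
w24 (648, 215) 152 (np.float64(-43.3), np.float64(-1.6))
w44 (301, 60) 100 (np.float64(33.7), np.float64(-18.6))
w44 (396, 60) 104 (np.float64(5.5), np.float64(-19.1))
w44 (610, 60) 104 (np.float64(-55.7), np.float64(-18.9))
w44 (148, 100) 92 (np.float64(83.3), np.float64(-5.2))
w44 (228, 60) 100 (np.float64(54.9), np.float64(-18.7))
w44 (382, 165) 152 (np.float64(2.4), np.float64(-2.0))
w44 (578, 165) 152 (np.float64(-44.3), np.float64(-1.8))
```

```bash
python3 circ.py 3.33 4.73 7
python3 -m creep '[{"delta_pos":[-2,-14,0],"rot":[0,0,0.12]},{"delta_pos":[-2,-14,0],"rot":[0,0,0.12]},{"delta_pos":[-2,-14,0],"rot":[0,0,0.12]},{"delta_pos":[-3,-14,0],"rot":[0,0,0.12]},{"delta_pos":[-3,-14,0],"rot":[0,0,0.12]},{"delta_pos":[-3,-14,0],"rot":[0,0,0.12]},{"delta_pos":[-2,-14,0],"rot":[0,0,0.12]},{"delta_pos":[-2,-13.5,0],"rot":[0,0,0.12]}]' 60
python3 -m creep '[{"delta_pos":[0,0,0],"rot":[0,0,0.12]},{"delta_pos":[0,0,0],"rot":[0,0,0.12]},{"delta_pos":[0,0,0],"rot":[0,0,0.12]},{"delta_pos":[0,0,0],"rot":[0,0,0.12]},{"delta_pos":[0,0,0],"rot":[0,0,0.12]},{"delta_pos":[0,0,0],"rot":[0,0,0.015]},{"delta_pos":[0,0,0],"rot":[0,0,0]},{"delta_pos":[0,0,0],"rot":[0,0,0]}]'
python3 - <<'E'
from box import *
p=viewer.capture('wrist'); save(p,'w45.png',scale=1.5); pickle.dump(p,open('w45.pkl','wb')); s=sensors.sense(); print(s['eef_pos'],s['tcp_rot'],tov(*s['eef_pos'][:2]*1000))
E
```

```text
3.53 [np.float64(-6.5), np.float64(1.7), np.float64(2.0)]
3.73 [np.float64(-6.0), np.float64(1.6), np.float64(3.3)]
3.93 [np.float64(-5.2), np.float64(1.4), np.float64(4.4)]
4.13 [np.float64(-4.2), np.float64(1.2), np.float64(5.4)]
4.33 [np.float64(-3.1), np.float64(1.0), np.float64(6.2)]
4.53 [np.float64(-1.8), np.float64(0.7), np.float64(6.7)]
4.73 [np.float64(-0.5), np.float64(0.4), np.float64(7.0)]
clock: 64.87
eef_pos: [0.575, 0.0103, 0.1832]
tcp_rot: [-3.141, 0.0, 0.737]
ft_force: [-0.5, 0.2, -0.4]
width: 0.0513
clock: 65.53
eef_pos: [0.5757, 0.0115, 0.1832]
tcp_rot: [-3.142, -0.0, 1.342]
ft_force: [0.2, 0.1, 0.1]
width: 0.051
[0.57584496 0.01162868 0.18314531] [-3.14156780e+00 -9.58293691e-06  1.34298679e+00] (np.float64(-145.7), np.float64(4.2))
```

View pics/w45.png

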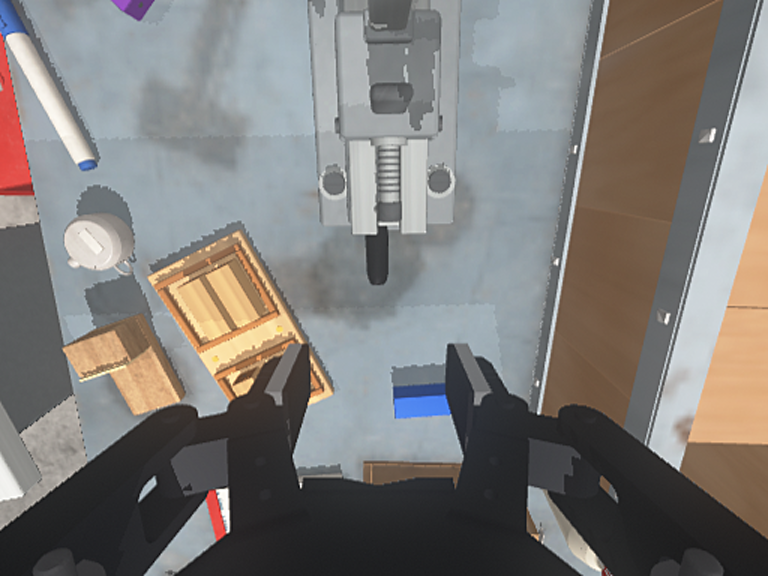

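```bash
python3 -m creep '[{"delta_pos":[0,0,-40],"rot":[0,0,0]},{"delta_pos":[0,0,-40],"rot":[0,0,0]},{"delta_pos":[0,0,-40],"rot":[0,0,0]},{"delta_pos":[0,0,-30],"rot":[0,0,0]},{"delta_pos":[0,0,-17],"rot":[0,0,0]},{"delta_pos":[0,0,0],"rot":[0,0,0]},{"delta_pos":[0,0,0],"rot":[0,0,0]}]'
python3 -m creep '[{"delta_pos":[0,0,0],"rot":[0,0,0]},{"delta_pos":[0,0,0],"rot":[0,0,0]},{"delta_pos":[0,0,0],"rot":[0,0,0]},{"delta_pos":[0,0,0],"rot":[0,0,0]},{"delta_pos":[0,0,0],"rot":[0,0,0]}]' 5 30
```

```text
clock: 66.17
eef_pos: [0.5756, 0.0119, 0.0157]
tcp_rot: [-3.14, 0.0, 1.345]
ft_force: [0.4, -0.6, 1.8]
width: 0.051
clock: 66.58
eef_pos: [0.577, 0.0119, 0.0172]
tcp_rot: [3.14, -0.0, 1.347]
ft_force: [-0.2, -0.3, 6.9]
width: 0.0147
```

```bash
python3 -m creep '[{"delta_pos":[-6.5,1.7,2],"rot":[0,0,0]},{"delta_pos":[-6,1.6,3.3],"rot":[0,0,0]},{"delta_pos":[0,0,0],"rot":[0,0,0]}]'
python3 -m creep '[{"delta_pos":[-5.2,1.4,4.4],"rot":[0,0,0]},{"delta_pos":[-4.2,1.2,5.4],"rot":[0,0,0]},{"delta_pos":[0,0,0],"rot":[0,0,0]},{"delta_pos":[0,0,0],"rot":[0,0,0]}]'
python3 - <<'E'
from box import *
p=viewer.capture('wrist'); save(p,'w46.png',(120,0,260,220),3); pickle.dump(p,open('w46.pkl','wb')); s=sensors.sense(); print(tov(*s['eef_pos'][:2]*1000))
E
```

```text
clock: 66.83
eef_pos: [0.5647, 0.0151, 0.0227]
tcp_rot: [3.138, -0.0, 1.347]
ft_force: [1.4, -3.2, 4.4]
width: 0.0147
clock: 67.17
eef_pos: [0.5554, 0.0175, 0.0323]
tcp_rot: [3.139, -0.0, 1.347]
ft_force: [3.2, -4.0, 3.9]
width: 0.0145
(np.float64(-144.5), np.float64(25.4))
```

View pics/w46.png

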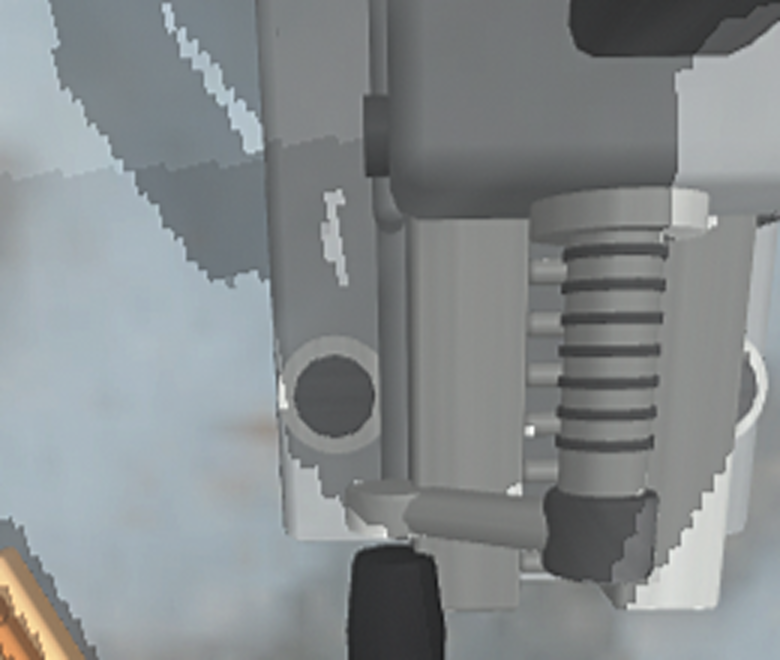

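```bash
python3 -m creep '[{"delta_pos":[-3.1,1,6.2],"rot":[0,0,0]},{"delta_pos":[-1.8,0.7,6.7],"rot":[0,0,0]},{"delta_pos":[0,0,0],"rot":[0,0,0]},{"delta_pos":[0,0,0],"rot":[0,0,0]}]'
python3 -m creep '[{"delta_pos":[0,0,0],"rot":[0,0,0]},{"delta_pos":[0,0,0],"rot":[0,0,0]},{"delta_pos":[0,0,0],"rot":[0,0,0]},{"delta_pos":[0,0,35],"rot":[0,0,0]},{"delta_pos":[0,0,41],"rot":[0,0,0]},{"delta_pos":[0,0,41],"rot":[0,0,0]},{"delta_pos":[0,0,20],"rot":[0,0,0]},{"delta_pos":[0,0,0],"rot":[0,0,0]}]' 60
python3 -m creep '[{"delta_pos":[8,20,0],"rot":[0,0,-0.12]},{"delta_pos":[8,20,0],"rot":[0,0,-0.12]},{"delta_pos":[8,20,0],"rot":[0,0,-0.12]},{"delta_pos":[8,20,0],"rot":[0,0,-0.12]},{"delta_pos":[8,20,0],"rot":[0,0,-0.12]},{"delta_pos":[8,15,0],"rot":[0,0,-0.12]},{"delta_pos":[8,5,0],"rot":[0,0,-0.12]},{"delta_pos":[0,0,0],"rot":[0,0,-0.12]}]'
python3 -m creep '[{"delta_pos":[0,0,0],"rot":[0,0,-0.12]},{"delta_pos":[0,0,0],"rot":[0,0,-0.12]},{"delta_pos":[0,0,0],"rot":[0,0,-0.12]},{"delta_pos":[0,0,0],"rot":[0,0,-0.12]},{"delta_pos":[0,0,0],"rot":[0,0,-0.12]},{"delta_pos":[0,0,0],"rot":[0,0,-0.015]},{"delta_pos":[0,0,0],"rot":[0,0,0]},{"delta_pos":[0,0,0],"rot":[0,0,0]}]'
python3 - <<'E'
from box import *
p=viewer.capture('wrist'); save(p,'w47.png',(85,140,250,90),3.2); pickle.dump(p,open('w47.pkl','wb')); print(sensors.sense()['eef_pos'],p['origin'])
E
```

```text
clock: 67.55
eef_pos: [0.5504, 0.019, 0.045]
tcp_rot: [3.139, 0.0, 1.347]
ft_force: [3.1, -6.3, 1.5]
width: 0.015
clock: 68.22
eef_pos: [0.5519, 0.0196, 0.186]
tcp_rot: [3.134, -0.002, 1.347]
ft_force: [1.1, -0.3, 0.8]
width: 0.051
clock: 68.88
eef_pos: [0.6061, 0.1412, 0.1803]
tcp_rot: [-3.141, 0.0, 0.382]
ft_force: [-0.2, -1.1, -1.0]
width: 0.0514
clock: 69.55
eef_pos: [0.6051, 0.1395, 0.1807]
tcp_rot: [3.141, 0.001, -0.224]
ft_force: [-0.4, 0.1, 0.6]
width: 0.0512
[0.60513144 0.13952116 0.18083499] [0.67460495 0.12350938 0.34955449]
```

View pics/w47.png

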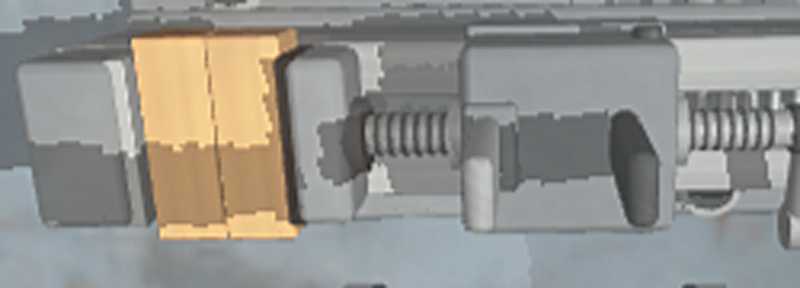

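Run:
```python
from box import *
def vx(n,pts):
    p=pickle.load(open(n+'.pkl','rb'))
    for (u,v),z in pts:
        W=px2w(p,[(85+u/3.2,140+v/3.2)],z/1000)[0]*1000; print(n,(u,v),z,tov(*W[:2]))
vx('w24',[((372,90),100),((302,80),100),((456,100),104),((668,100),104),((217,150),92)])
vx('w47',[((358,70),100),((288,60),100),((466,70),104),((677,80),104),((211,120),92),((300,130),92)])
for n,c in (('w24',(70,60,250,140)),('w47',(70,60,250,140))):
    p=pickle.load(open(n+'.pkl','rb')); save(p,n+'z.png',(160,145,80,80),8)
```

```text
w24 (372, 90) 100 (np.float64(32.0), np.float64(-22.5))
w24 (302, 80) 100 (np.float64(52.4), np.float64(-25.6))
w24 (456, 100) 104 (np.float64(7.0), np.float64(-20.3))
w24 (668, 100) 104 (np.float64(-54.5), np.float64(-20.0))
w24 (217, 150) 92 (np.float64(82.6), np.float64(-2.3))
w47 (358, 70) 100 (np.float64(36.4), np.float64(-23.1))
w47 (288, 60) 100 (np.float64(56.5), np.float64(-26.1))
w47 (466, 70) 104 (np.float64(4.7), np.float64(-23.8))
w47 (677, 80) 104 (np.float64(-55.7), np.float64(-20.9))
w47 (211, 120) 92 (np.float64(83.7), np.float64(-6.4))
w47 (300, 130) 92 (np.float64(56.8), np.float64(-3.2))
```

View pics/w24z.png

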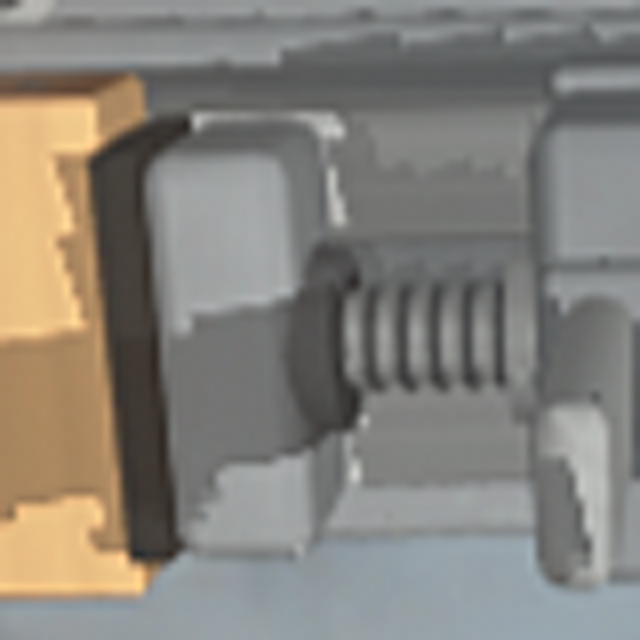

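View pics/w47z.png

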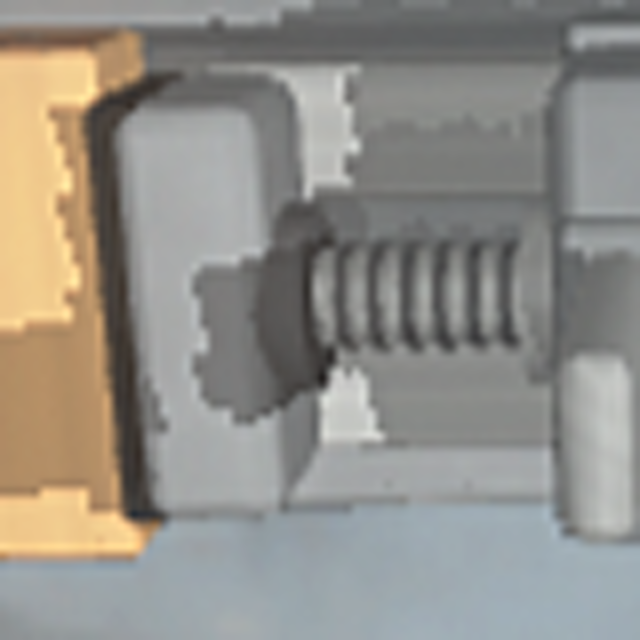

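```bash
python3 -m creep '[{"delta_pos":[-10,-10,40],"rot":[0,0,0]},{"delta_pos":[-20,-20,40],"rot":[0,0,0]},{"delta_pos":[-30,-30,40],"rot":[0,0,0]},{"delta_pos":[-30,-30,30],"rot":[0,0,0]},{"delta_pos":[-20,-41,0],"rot":[0,0,0]},{"delta_pos":[0,-41,0],"rot":[0,0,0]},{"delta_pos":[0,-41,0],"rot":[0,0,0]},{"delta_pos":[0,0,0],"rot":[0,0,0]}]' 100
python3 -m creep '[{"delta_pos":[0,0,0],"rot":[0,0,0]},{"delta_pos":[0,0,0],"rot":[0,0,0]},{"delta_pos":[0,0,0],"rot":[0,0,0]}]'
python3 - <<'E'
from det import *
p=viewer.capture('top'); save(p,'topF.png',(130,110,260,160),3)
for n in ['handle_0','marker','glue_bottle','oil_can']:
    for d in models.trace(p,n)[:2]:
        if d['score']>.3: print(n,round(d['score'],2),rect(p,d['mask'],.01))
q=viewer.capture('scene'); save(q,'sF.png',(140,130,260,150),3)
print(sensors.sense()['clock'],sensors.sense()['eef_pos'])
E
```

```text
clock: 70.27
eef_pos: [0.5144, -0.0582, 0.3075]
tcp_rot: [3.14, -0.002, -0.229]
ft_force: [1.1, -0.8, 1.0]
width: 0.0854
clock: 70.52
eef_pos: [0.5148, -0.0514, 0.3069]
tcp_rot: [-3.141, 0.0, -0.226]
ft_force: [-0.1, 0.2, 1.1]
width: 0.0855
handle_0 0.5 (504.2, 457.7, 47.0, 11.4, 8.4)
marker 0.65 (354.7, 207.8, 138.0, 17.3, -82.5)
oil_can 0.74 (611.5, 152.1, 310.6, 113.7, 77.7)
oil_can 0.61 (772.1, 307.3, 98.0, 64.9, 8.4)
70.8167 [ 0.5147991  -0.05158353  0.30697197]
```

View pics/topF.png

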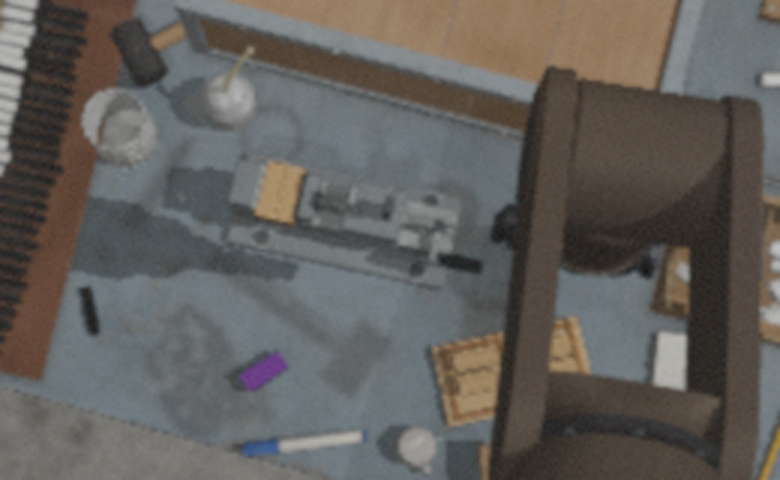

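View pics/sF.png

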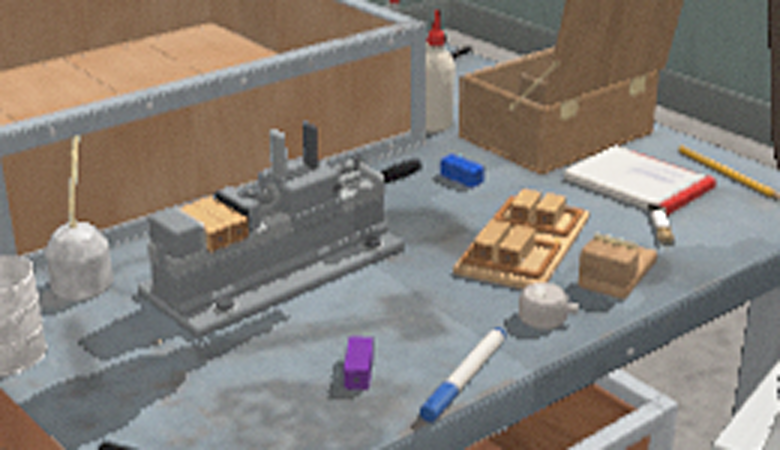

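Everything is in place and the bystanders haven't moved; handing in.

```bash
python3 -c "
from cell import r; print(r.close_job())"
```

```text
the job is handed in; nothing more can be done
None
```

I handed the job in at about 71 s with every step done; the tool reports no verdict.

- **Vise:** I opened it wide with the lever and laid both long blanks (two were present) side by side on the bed against the fixed jaw. I then slid the jaw up, let the lever lock, and wound the crank clockwise about two thirds of a turn.
- **Rack:** both middle blanks lie flat in the wider row and both short ones in the narrower row. One short blank was knocked aside during the run; I found it again beside the brush handle.
- **Last checks:**
  - The rubber was about 6.7 mm thick and is now about 3.3 mm, so it is pressed in roughly 3.5 mm. Measured from the jaw's travel instead, it comes to nearer 3.9 mm, against the 4 mm limit.
  - The long blanks look centred to within about 1 mm.
  - The brush handle and marker read within 2 mm of where they started. The glue bottle was not picked up in the final top view, and the oil can's reading there was unreliable, so I judged those two by eye in the final pictures. The blue and purple look-alikes were not touched.

**What went wrong or disagreed:**
- **Finger length:** the real fingertips sit about 25 mm behind the reported TCP when shut. My first squeeze therefore landed on top of the lever and post and pressed with up to 80 N at the wrist. I corrected for this in every later move.
- **Bench contact:** one long-blank grasp pressed the fingertips on the bench with about 50 N.
- **Tilted blanks:** both long blanks tilted in the grip on their first lowering. I set each one down on the bed and gripped it again, and both ended up flat.
- **Crank:** the block settled back about 1 mm during the first winding, which left the row too loose. I gripped the knob again and wound it further.

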